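# Stir the garlic with a spoon taken twice

### The job

Take the long spoon off the scale, rest it head down in the steel bowl with its handle leaning on the rim, and let go. Then take its handle again from above so that you can hold it nearly upright, and stir the garlic in wide rounds, deep down, at least three full turns, until it is well moved about and no longer sorted into large bulbs on one side and small cloves on the other. Leave the spoon head down in the bowl, leaning on the rim, with all the garlic still in the bowl and the shaker, cup and label roll undisturbed.

Things in the scene. Friction and masses are not known exactly. Their poses are not given: they have to be found in the camera images.
- bowl: round steel mixing bowl, fixed to the table: 192 mm across the rim, 90 mm high, inside floor flat, 120 mm across and 4 mm above the table, wall 4 mm thick, widening straight up to 184 mm inside at the rim. Origin: middle of its underside, z up. At the start the bulbs lie on its +x side and the cloves on its -x side (it is turned any way)
- spoon: slotted spoon 305 mm long on the scale platter (top at z = 0.099), handle away from the robot; flat head 93 x 66 x 19 mm, thin neck, soft-grip handle 25 wide, 21 thick; 65 to 105 g. Origin: middle of its length, on the underside, z up; +x points to the head (tip at x = +150 mm), handle from x = -27 to -152 mm, mid-thickness at z = +11 mm; balance point at x = +15 mm
- spoon_tip (a point): tip of the spoon's head, 150 mm along +x from the spoon's origin, mid-thickness
- spoon_end (a point): end of the spoon's handle, 150 mm along -x from the spoon's origin, mid-thickness
- large_1_center (a point): one of three plain ivory pearl-garlic bulbs, 30 mm across and 30 mm high, roundish with a blunt pointed top, in the bowl; the point is its middle, 13 mm above its base
- large_2_center (a point): one of three plain ivory pearl-garlic bulbs, 30 mm across and 30 mm high, roundish with a blunt pointed top, in the bowl; the point is its middle, 13 mm above its base
- large_3_center (a point): one of three plain ivory pearl-garlic bulbs, 30 mm across and 30 mm high, roundish with a blunt pointed top, in the bowl; the point is its middle, 13 mm above its base
- small_1_center (a point): one of three plain ivory peeled garlic cloves, 22 mm across and 22 mm high, roundish, in the bowl; the point is its middle, 10 mm above its base
- small_2_center (a point): one of three plain ivory peeled garlic cloves, 22 mm across and 22 mm high, roundish, in the bowl; the point is its middle, 10 mm above its base
- small_3_center (a point): one of three plain ivory peeled garlic cloves, 22 mm across and 22 mm high, roundish, in the bowl; the point is its middle, 10 mm above its base
- salt_shaker: metal shaker, 64 mm across and 110 mm high, bystander; origin under its middle
- cup: small tasting cup, 67 mm across and 46 mm high, bystander; origin under its middle
- label_roll: white roll of labels, 68 mm across and 50 mm high, bystander; origin under its middle
Not all that is in view belongs to the job. Leave any green or pink look-alike of the part that bears large_2_center alone.

How it is judged (in metres and radians):
On the way, in this order (a step that is already met when the one before it is completed fails the run):
1. the spoon rests head down in the bowl, leaning, and the gripper has let go of it (horizontal distance between spoon_tip and bowl below 0.09 m and height (world z) of spoon_tip below 0.085 m and angle between spoon's own x axis and vertical above 1.8 rad and linear speed of spoon below 0.03 m/s and contact force between each of the arm, the fingers and spoon below 0.05 N), for 0.2 s.
2. the gripper holds the spoon steeper than 50 degrees with its tip less than 50 mm above the table, more than 12 mm to the bowl's +x side (horizontal distance between spoon_tip and bowl below 0.09 m and height (world z) of spoon_tip below 0.05 m and angle between spoon's own x axis and vertical above 2.44 rad and contact force between the fingers and spoon above 0.5 N and x of spoon_tip in the frame of bowl above 0.012 m).
3. so held, the tip has come more than 12 mm to the bowl's -x side (horizontal distance between spoon_tip and bowl below 0.09 m and height (world z) of spoon_tip below 0.05 m and angle between spoon's own x axis and vertical above 2.44 rad and contact force between the fingers and spoon above 0.5 N and x of spoon_tip in the frame of bowl below -0.012 m).
4. so held, the tip has passed the bowl's +y side, more than 10 mm out (horizontal distance between spoon_tip and bowl below 0.09 m and height (world z) of spoon_tip below 0.05 m and angle between spoon's own x axis and vertical above 2.44 rad and contact force between the fingers and spoon above 0.5 N and y of spoon_tip in the frame of bowl above 0.01 m and x of spoon_tip in the frame of bowl between -0.01 and 0.01 m).
5. so held, the tip has passed the bowl's -y side, more than 10 mm out (horizontal distance between spoon_tip and bowl below 0.09 m and height (world z) of spoon_tip below 0.05 m and angle between spoon's own x axis and vertical above 2.44 rad and contact force between the fingers and spoon above 0.5 N and y of spoon_tip in the frame of bowl below -0.01 m and x of spoon_tip in the frame of bowl between -0.01 and 0.01 m).
At the end, for the whole second after the job is handed in: At least one piece lies across the centre line from its sort's starting side; 2 of 3 bulbs and 2 of 3 cloves are over 15 mm from their starts; all are in the bowl below the rim; the spoon is at rest, tip in the bowl (under 85 mm high), handle over 13 degrees above level (horizontal distance between each of large_1_center, large_2_center, large_3_center, small_1_center, small_2_center, small_3_center and bowl below 0.092 m and height (world z) of each of large_1_center, large_2_center, large_3_center, small_1_center, small_2_center, small_3_center below 0.09 m and (x of any of large_1_center, large_2_center, large_3_center in the frame of bowl below 0 m or x of any of small_1_center, small_2_center, small_3_center in the frame of bowl above 0 m) and distance of any of large_1_center, large_2_center from where it was at the start of the episode above 0.015 m and distance of any of large_1_center, large_3_center from where it was at the start of the episode above 0.015 m and distance of any of large_2_center, large_3_center from where it was at the start of the episode above 0.015 m and distance of any of small_1_center, small_2_center from where it was at the start of the episode above 0.015 m and distance of any of small_1_center, small_3_center from where it was at the start of the episode above 0.015 m and distance of any of small_2_center, small_3_center from where it was at the start of the episode above 0.015 m and horizontal distance between spoon_tip and bowl below 0.09 m and height (world z) of spoon_tip below 0.085 m and angle between spoon's own x axis and vertical above 1.8 rad and linear speed of spoon below 0.03 m/s); the robot touches nothing.
It fails at once if a bystander (shaker, cup or label roll) is moved more than 20 mm or tipped (distance of any of salt_shaker, cup, label_roll from where it was at the start of the episode above 0.02 m or angle between any of salt_shaker, cup, label_roll's own z axis and vertical above 0.3 rad).
It fails at once if a piece of garlic leaves the bowl (horizontal distance between any of large_1_center, large_2_center, large_3_center, small_1_center, small_2_center, small_3_center and bowl above 0.105 m).
It also fails if it takes over 64 s, if anything falls off the work surface, if the arm or the gripper's body presses on something with over 40 N, if the wrist force passes 120 N, or if a joint passes its speed limit or range.

### The arm

A 7-joint arm with a two-finger parallel gripper is mounted at the origin on a cart in front of the work surface, level with it; the furniture and walls round the work are solid. World frame = base frame: x ahead of the robot, y to its left, z up, the work surface at z = 0. Lengths are in m, angles in degrees, forces in N, time in s.
With the tool pointing down it reaches from about 0.35 to 0.9 m from the base axis. Payload 7.2 kg.
Tool frame: the origin (TCP) lies at the very end of the fingers, on their centre line; the grasp point (between the pads) lies 19 mm behind it; z points along the fingers, y is the direction in which the jaws open and shut (so a half turn about z gives the same grasp; the last joint's range is limited). The gripper opens to 85 mm and grips with 20 to 120 N. Pads are 22 mm wide; open, the fingers measure 114 mm over their backs; the gripper's body (76 mm by 85 mm) begins 54 mm behind the grasp point. The pads swing forward as they close: fully open they stand 13 mm farther back than shut.
Start: joints at [-79.939, 23.554, -0.728, 91.456, 0.321, 64.991, -4.71], TCP at [0.151, 0.607, 0.198] pointing down, gripper open.
Joint ranges: [-169.25, 169.25], [-16.82, 113.86], [-84.01, 82.57], [7.8, 145.47], [-59.2, 239.2], [7.22, 106.19], [-163.78, 163.78]. Speed limits (degrees/s): [136.94, 136.94, 172.46, 172.46, 180, 180, 180].

### API

Orientations are given as [roll, pitch, yaw] about the fixed x, y, z axes, in that order (R = Rz(yaw) Ry(pitch) Rx(roll)).
In Python, from rig import arm, read_camera, get_calibration gives the robot as it stands. The module is installed in compiled form; this text tells all that it offers.
- The arm moves only by the tool send_rows, never from a script. Its argument "plan" is a list of rows, each an object of numbers: "claw": the gripper command: -1 is shut, 1 is fully open, values between are in proportion; "dx", "dy", "dz": the shift along the tool's x, y, z in cm; "wx", "wy", "wz": the turn, a rotation vector about the tool's x, y, z in rad. A call has exactly 8 rows; each row shifts and turns the pose as measured when the row begins, along the tool's axes as they then stand; what a row does not reach is not made up. A row lasts 1/10 s, in which the tool goes at most 50 mm and 8.59 degrees, less where a joint would pass 70% of its speed; a pose out of reach is approached as far as the arm can. A call is refused whole if a number of a shift passes 5 or a number of a turn 0.15, either way. A call with a gripper value outside its range is refused whole. The fingers move at their own pace and stop on an object; "grip_force" is the grip in N (left out, the last holds). Time passes only in rows, so rows that do not move let the fingers close, or fill a call up. It gives the time, the measured TCP pose, the force and the opening at its end, in the units of the state.
- arm.state(): the state, without advancing time (a new reading comes with each control period).
- read_camera(name): name is "scene" or "side" or "wrist"; returns the picture (420x560x3 uint8, red, green, blue); there is no depth.
- get_calibration(name): a dict with "fx", "fy", "cx", "cy" (pixels), "camera_from_world" (4x4, takes a point from world to camera coordinates). Camera axes: x right, y down, z forward; pixel columns grow to the right and rows downward; lengths in m; the calibration is good to about 2 mm. A picture is of the moment at which its call begins: read the wrist's pose just before it. get_calibration takes no time and is no camera call; for the wrist camera it gives the pose at the moment of the call.
- arm.hand_in(): hands the job in, once; it reports no verdict.
The state is a dict: "time_s": time; "joints": joint angles; "qd": joint speeds; "joint_efforts": joint torques, N m; "ee_pos": TCP position; "tcp_rot": TCP orientation; "force": force on the tool from outside, world axes, zero at the start; "moment": the same for the moment, N m; "gripper_width": opening from 0.0 (shut) to 1.0 (fully open).
Only numpy, scipy, OpenCV 4.12 (cv2) and the standard library are available. Lean on these libraries where they do the work, as an engineer would, in place of code of your own. Each camera call takes 0.05 s, during which the arm holds its last target.

## Working session

There is one attempt and no reset: what is moved stays moved. The work goes in short steps, Python scripts to look and compute and a tool call to move; the robot and the scene stay as the last step left them, time stands still between calls to the robot, and variables do not carry over. Pictures are saved under pics/ and viewed, and the job is handed in when it is done.

Besides the shell and the picture viewer there is one more tool, called after ">>>" as a command line: name --argument value ..., lists and objects as JSON in quotes. send_rows: Moves the arm, as the interface text tells. Its arguments: {"type":"object","properties":{"plan":{"type":"array","items":{"type":"object","properties":{"claw":{"type":"number"},"dx":{"type":"number"},"dy":{"type":"number"},"dz":{"type":"number"},"wx":{"type":"number"},"wy":{"type":"number"},"wz":{"type":"number"}}}},"grip_force":{"type":"number"}},"required":["plan"]}

```bash
mkdir -p pics; cat > h.py <<'E'
import numpy as np, cv2
from rig import arm, read_camera, get_calibration
def snap(name,fn,crop=None,scale=1):
    c=get_calibration(name); im=read_camera(name)
    np.save('pics/'+fn+'.npy',im)
    import pickle; pickle.dump(c,open('pics/'+fn+'.pkl','wb'))
    o=im[:,:,::-1]
    cv2.imwrite('pics/'+fn+'.png',o); return im,c
def load(fn):
    import pickle; return np.load('pics/'+fn+'.npy'),pickle.load(open('pics/'+fn+'.pkl','rb'))
def ray(c,u,v):
    T=np.array(c['camera_from_world']);R=T[:3,:3];t=T[:3,3]
    o=-R.T@t; d=R.T@np.array([(u-c['cx'])/c['fx'],(v-c['cy'])/c['fy'],1]); return o,d/np.linalg.norm(d)
def onz(c,u,v,z):
    o,d=ray(c,u,v); return o+d*(z-o[2])/d[2]
def tri(rs):
    A=np.zeros((3,3));b=np.zeros(3)
    for o,d in rs:
        P=np.eye(3)-np.outer(d,d);A+=P;b+=P@o
    x=np.linalg.solve(A,b); return x,[np.linalg.norm((np.eye(3)-np.outer(d,d))@(x-o)) for o,d in rs]
def proj(c,p):
    T=np.array(c['camera_from_world']);q=T[:3,:3]@np.asarray(p)+T[:3,3]
    return np.array([c['fx']*q[0]/q[2]+c['cx'],c['fy']*q[1]/q[2]+c['cy']])
E
python3 - <<'E'
from h import *
for n in ['scene','side','wrist']: im,c=snap(n,n+'0'); print(n,ray(c,c['cx'],c['cy']))
print(arm.state())
E
```

```text
scene (array([0.16512586, 0.49089793, 0.6983435 ]), array([ 0.40824594, -0.64269431, -0.6482895 ]))
side (array([0.24439095, 1.16694151, 0.75745293]), array([ 0.20068316, -0.86677417, -0.45654004]))
wrist (array([0.0846313 , 0.62361321, 0.37323524]), array([ 0.25941461, -0.06715372, -0.96342848]))
{'time_s': 0.15, 'joints': array([-79.93814238,  23.5894012 ,  -0.72868179,  91.49274104,
         0.32088953,  64.99024547,  -4.70993879]), 'qd': array([-0.06274748, -0.11108959, -0.0115144 , -0.10728817,  0.01146971,
       -0.03316475, -0.11671581]), 'joint_efforts': array([ 1.34055837e-03, -6.01030111e+01,  6.82514682e-01, -2.99645197e+01,
        1.37956382e-02,  7.89781683e-03, -2.61315040e-05]), 'ee_pos': array([0.15080772, 0.6061005 , 0.1974493 ]), 'tcp_rot': array([-1.79929817e+02,  4.81667391e-03,  1.66032025e+02]), 'force': array([ 0.52731269, -0.15080505,  0.01293922]), 'moment': array([-0.03407104, -0.00739058,  0.02310244]), 'gripper_width': 1.0000553138704675}
```

View pics/scene0.png

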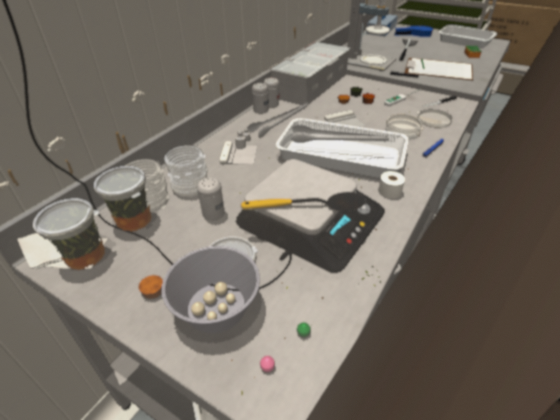

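View pics/side0.png

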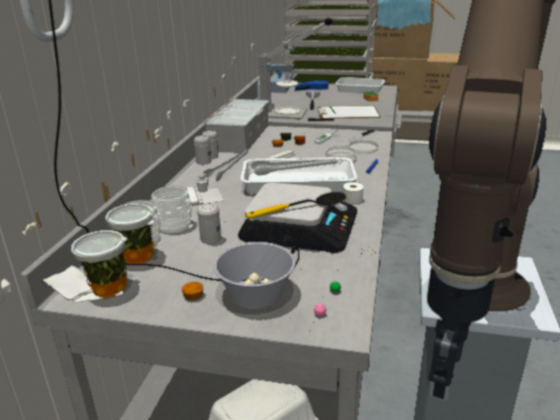

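View pics/wrist0.png

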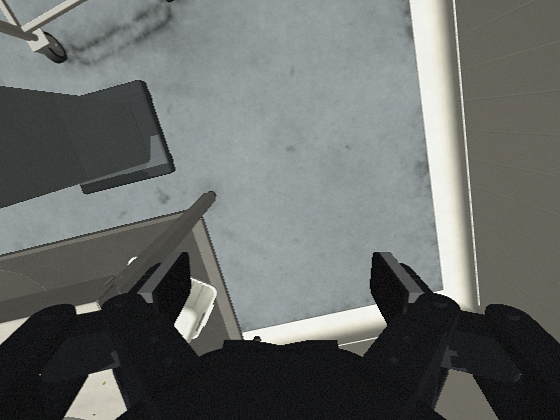

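```bash
python3 - <<'E'
from h import *
a,_=load('scene0'); b,_=load('side0')
cv2.imwrite('pics/c1.png',cv2.resize(a[150:340,140:420,::-1],None,fx=2.8,fy=2.8,interpolation=cv2.INTER_CUBIC))
cv2.imwrite('pics/c2.png',cv2.resize(b[170:330,180:380,::-1],None,fx=3.6,fy=3.6,interpolation=cv2.INTER_CUBIC))
E
```

```text
(no output)
```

View pics/c1.png

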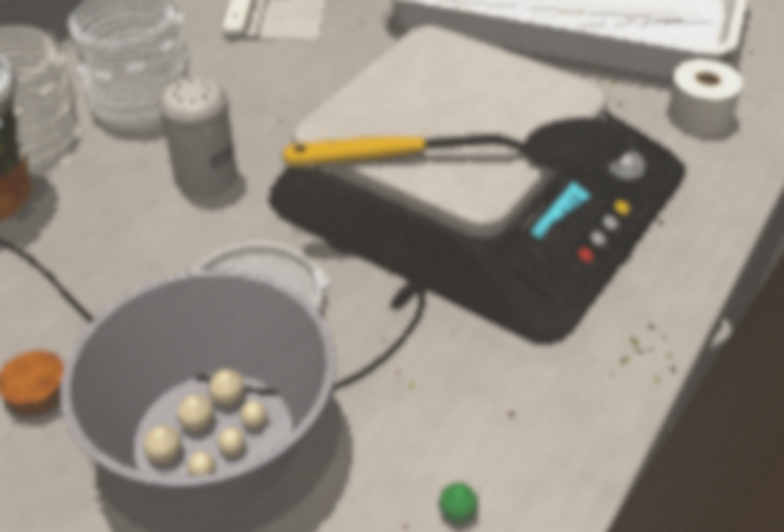

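View pics/c2.png

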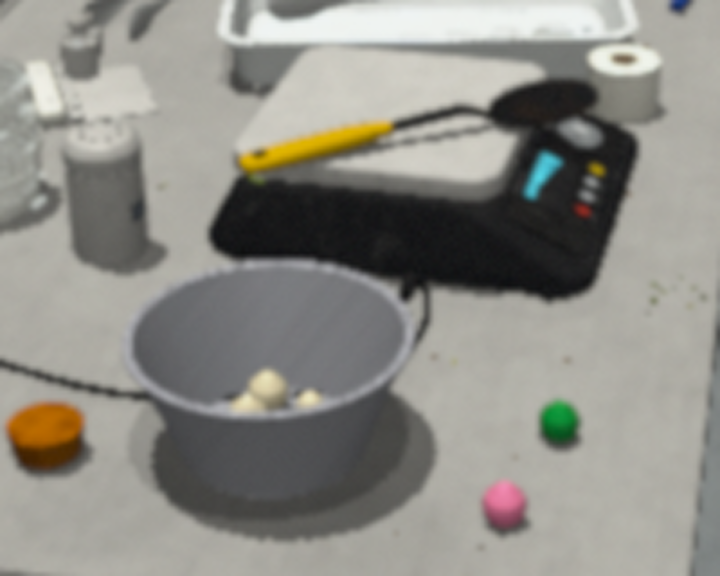

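```bash
python3 - <<'E'
from h import *
from scipy.optimize import least_squares
_,cs=load('scene0'); _,cd=load('side0')
f1=lambda u,v:(140+u/2.8,150+v/2.8)
f2=lambda u,v:(180+u/3.6,170+v/3.6)
def circ(pts,c):
    P=np.array([onz(c,*p,0.09)[:2] for p in pts])
    r=least_squares(lambda q:np.hypot(P[:,0]-q[0],P[:,1]-q[1])-q[2],[*P.mean(0),.09]); return r.x, r.fun
print(circ([f1(*p) for p in [(62,385),(75,340),(120,298),(205,272),(290,295),(325,335),(333,375),(280,450),(195,486),(105,460)]],cs))
print(circ([f2(*p) for p in [(125,345),(160,295),(265,262),(365,285),(413,345),(370,393),(270,418),(170,395)]],cd))
for n,p in zip('L L L S S S'.split(),[(227,386),(195,411),(162,444),(254,415),(231,442),(201,463)]):
    print(n,onz(cs,*f1(*p),.018 if n=='L' else .015))
print('end',tri([ray(cs,*f1(286,154)),ray(cd,*f2(243,162))]))
print('hneck',tri([ray(cs,*f1(424,145)),ray(cd,*f2(391,128))]))
print('headR',tri([ray(cs,*f1(637,145)),ray(cd,*f2(598,97))]))
print('headstart',tri([ray(cs,*f1(526,150)),ray(cd,*f2(491,108))]))
print('platter corners', [onz(cs,*f1(*p),.099) for p in [(435,25),(605,100),(480,232),(297,140)]])
print('shaker',tri([ray(cs,*f1(195,93)),ray(cd,*f2(101,135))]))
print('roll',tri([ray(cs,*f1(708,77)),ray(cd,*f2(625,58))]))
print('cup', onz(cs,*f1(262,255),.046))
print('jar tops',tri([ray(cs,67,215),ray(cd,101,246)]),tri([ray(cs,122,183),ray(cd,132,215)]),tri([ray(cs,188,156),ray(cd,172,193)]))
E
```

```text
(array([0.55105769, 0.14873965, 0.09626538]), array([-0.00067038,  0.00209149,  0.0012825 , -0.00025793, -0.00256008,
       -0.00065397,  0.00236984, -0.00011807,  0.00216196, -0.00364534]))
(array([0.55246302, 0.14981134, 0.09562427]), array([ 0.00084358,  0.00076912,  0.00318889, -0.00537865,  0.00147269,
        0.00206061,  0.0010135 , -0.00396974]))
L [0.56464799 0.11025599 0.018     ]
L [0.57080811 0.14225151 0.018     ]
L [0.57256111 0.17882132 0.018     ]
S [0.53083985 0.11980579 0.015     ]
S [0.53061654 0.14876993 0.015     ]
S [0.53819578 0.1751203  0.015     ]
end (array([ 0.63228792, -0.07114394,  0.10121994]), [np.float64(0.001731320931603705), np.float64(0.0017313209316036182)])
hneck (array([ 0.52794136, -0.13346064,  0.11048962]), [np.float64(0.0008300575544901769), np.float64(0.0008300575544901502)])
headR (array([ 0.37411407, -0.24126978,  0.1001765 ]), [np.float64(0.0017079506452788906), np.float64(0.0017079506452790832)])
headstart (array([ 0.45068297, -0.17040993,  0.11486872]), [np.float64(0.004370321562381727), np.float64(0.004370321562381822)])
platter corne
[... 165 characters left out ...]
4, -0.09283448,  0.099     ])]
shaker (array([ 0.76088223, -0.10186696,  0.09912011]), [np.float64(0.0012164699819373816), np.float64(0.0012164699819372123)])
roll (array([ 0.37059052, -0.44850051,  0.0465893 ]), [np.float64(0.000488244459570939), np.float64(0.0004882444595709385)])
cup [ 6.10371228e-01 -4.92056028e-04  4.60000000e-02]
jar tops (array([0.93436053, 0.19076407, 0.12372019]), [np.float64(0.0029436448838236224), np.float64(0.002943644883823642)]) (array([0.92274937, 0.04173005, 0.13091676]), [np.float64(0.0023246968919889564), np.float64(0.002324696891989047)]) (array([ 0.90325247, -0.17395027,  0.10025799]), [np.float64(0.002899386189118549), np.float64(0.0028993861891187522)])
```

```bash
cat >> h.py <<'E'
from scipy.spatial.transform import Rotation as Ro
def pose():
    s=arm.state(); return np.array(s['ee_pos']),Ro.from_euler('xyz',s['tcp_rot'],degrees=True),s
def plan(p1,R1,N=8,p0=None,R0=None):
    """print N rows from the present pose to p1,R1"""
    if p0 is None: p0,R0,s=pose()
    p1=np.array(p1,float)
    w=(R0.inv()*R1).as_rotvec()/N
    for i in range(N):
        R=R0*Ro.from_rotvec(w*i)
        d=R.inv().apply((p1-p0)/N)*100
        print('dx %.1f dy %.1f dz %.1f | wx %.3f wy %.3f wz %.3f'%(*d,*w))
    print('max step cm %.1f  turn %.3f'%(np.linalg.norm(p1-p0)/N*100,np.linalg.norm(w)))
E
python3 - <<'E'
from h import *
R1=Ro.from_euler('xyz',[180,0,33.4],degrees=True)
plan([0.555,-0.10,0.26],R1,24)
E
```

```text
dx -2.3 dy -2.4 dz -0.3 | wx -0.000 wy 0.000 wz 0.096
dx -2.6 dy -2.2 dz -0.3 | wx -0.000 wy 0.000 wz 0.096
dx -2.8 dy -2.0 dz -0.3 | wx -0.000 wy 0.000 wz 0.096
dx -2.9 dy -1.7 dz -0.3 | wx -0.000 wy 0.000 wz 0.096
dx -3.1 dy -1.4 dz -0.3 | wx -0.000 wy 0.000 wz 0.096
dx -3.2 dy -1.1 dz -0.3 | wx -0.000 wy 0.000 wz 0.096
dx -3.3 dy -0.8 dz -0.3 | wx -0.000 wy 0.000 wz 0.096
dx -3.4 dy -0.4 dz -0.3 | wx -0.000 wy 0.000 wz 0.096
dx -3.4 dy -0.1 dz -0.3 | wx -0.000 wy 0.000 wz 0.096
dx -3.4 dy 0.2 dz -0.3 | wx -0.000 wy 0.000 wz 0.096
dx -3.3 dy 0.5 dz -0.3 | wx -0.000 wy 0.000 wz 0.096
dx -3.3 dy 0.9 dz -0.3 | wx -0.000 wy 0.000 wz 0.096
dx -3.2 dy 1.2 dz -0.3 | wx -0.000 wy 0.000 wz 0.096
dx -3.1 dy 1.5 dz -0.3 | wx -0.000 wy 0.000 wz 0.096
dx -2.9 dy 1.8 dz -0.3 | wx -0.000 wy 0.000 wz 0.096
dx -2.7 dy 2.0 dz -0.3 | wx -0.000 wy 0.000 wz 0.096
dx -2.5 dy 2.3 dz -0.3 | wx -0.000 wy 0.000 wz 0.096
dx -2.3 dy 2.5 dz -0.3 | wx -0.000 wy 0.000 wz 0.096
dx -2.0 dy 2.7 dz -0.3 | wx -0.000 wy 0.000 wz 0.096
dx -1.8 dy 2.9 dz -0.3 | wx -0.000 wy 0.000 wz 0.096
dx -1.5 dy 3.1 dz -0.3 | wx -0.000 wy 0.000 wz 0.096
dx -1.2 dy 3.2 dz -0.3 | wx -0.000 wy 0.000 wz 0.096
dx -0.9 dy 3.3 dz -0.3 | wx -0.000 wy 0.000 wz 0.096
dx -0.5 dy 3.3 dz -0.3 | wx -0.000 wy 0.000 wz 0.096
max step cm 3.4  turn 0.096
```

>>> send_rows --plan '[{"claw": 1,"dx": -2.3,"dy": -2.4,"dz": -1,"wz": 0.096},{"claw": 1,"dx": -2.6,"dy": -2.2,"dz": -1,"wz": 0.096},{"claw": 1,"dx": -2.8,"dy": -2.0,"dz": -1,"wz": 0.096},{"claw": 1,"dx": -2.9,"dy": -1.7,"dz": -1,"wz": 0.096},{"claw": 1,"dx": -3.1,"dy": -1.4,"dz": -1,"wz": 0.096},{"claw": 1,"dx": -3.2,"dy": -1.1,"dz": -1,"wz": 0.096},{"claw": 1,"dx": -3.3,"dy": -0.8,"dz": -1,"wz": 0.096},{"claw": 1,"dx": -3.4,"dy": -0.4,"dz": -1,"wz": 0.096}]' --grip_force 90

```text
$.plan[0]: bad value
```

>>> send_rows --plan '[{"claw": 1,"dx": -2.3,"dy": -2.4,"dz": -1.0,"wx": 0,"wy": 0,"wz": 0.096},{"claw": 1,"dx": -2.6,"dy": -2.2,"dz": -1,"wx": 0,"wy": 0,"wz": 0.096},{"claw": 1,"dx": -2.8,"dy": -2.0,"dz": -1,"wx": 0,"wy": 0,"wz": 0.096},{"claw": 1,"dx": -2.9,"dy": -1.7,"dz": -1,"wx": 0,"wy": 0,"wz": 0.096},{"claw": 1,"dx": -3.1,"dy": -1.4,"dz": -1,"wx": 0,"wy": 0,"wz": 0.096},{"claw": 1,"dx": -3.2,"dy": -1.1,"dz": -1,"wx": 0,"wy": 0,"wz": 0.096},{"claw": 1,"dx": -3.3,"dy": -0.8,"dz": -1,"wx": 0,"wy": 0,"wz": 0.096},{"claw": 1,"dx": -3.4,"dy": -0.4,"dz": -1,"wx": 0,"wy": 0,"wz": 0.096}]' --grip_force 90

```text
time_s: 0.95
ee_pos: [0.2832, 0.3625, 0.2757]
tcp_rot: [-179.5, 0.2, 120.9]
force: [0.7, 0.3, 0.4]
gripper_width: 1.001
```

```bash
python3 - <<'E'
from h import *
plan([0.46,0.13,0.29],Ro.from_euler('xyz',[180,0,65],degrees=True),8)
E
```

```text
dx -3.6 dy 0.4 dz -0.2 | wx -0.001 wy 0.001 wz 0.122
dx -3.6 dy 0.8 dz -0.2 | wx -0.001 wy 0.001 wz 0.122
dx -3.4 dy 1.3 dz -0.2 | wx -0.001 wy 0.001 wz 0.122
dx -3.2 dy 1.7 dz -0.2 | wx -0.001 wy 0.001 wz 0.122
dx -3.0 dy 2.1 dz -0.2 | wx -0.001 wy 0.001 wz 0.122
dx -2.7 dy 2.4 dz -0.2 | wx -0.001 wy 0.001 wz 0.122
dx -2.4 dy 2.7 dz -0.2 | wx -0.001 wy 0.001 wz 0.122
dx -2.1 dy 3.0 dz -0.2 | wx -0.001 wy 0.001 wz 0.122
max step cm 3.7  turn 0.122
```

>>> send_rows --plan '[{"claw": 1,"dx": -3.6,"dy": 0.4,"dz": -0.3,"wx": 0,"wy": 0,"wz": 0.122},{"claw": 1,"dx": -3.6,"dy": 0.8,"dz": -0.3,"wx": 0,"wy": 0,"wz": 0.122},{"claw": 1,"dx": -3.4,"dy": 1.3,"dz": -0.3,"wx": 0,"wy": 0,"wz": 0.122},{"claw": 1,"dx": -3.2,"dy": 1.7,"dz": -0.3,"wx": 0,"wy": 0,"wz": 0.122},{"claw": 1,"dx": -3.0,"dy": 2.1,"dz": -0.3,"wx": 0,"wy": 0,"wz": 0.122},{"claw": 1,"dx": -2.7,"dy": 2.4,"dz": -0.3,"wx": 0,"wy": 0,"wz": 0.122},{"claw": 1,"dx": -2.4,"dy": 2.7,"dz": -0.3,"wx": 0,"wy": 0,"wz": 0.122},{"claw": 1,"dx": -2.1,"dy": 3.0,"dz": -0.3,"wx": 0,"wy": 0,"wz": 0.122}]'

```text
time_s: 1.75
ee_pos: [0.4604, 0.1173, 0.3024]
tcp_rot: [-179.9, 0.3, 62.7]
force: [0.5, 0.3, 0.5]
gripper_width: 1.002
```

```bash
python3 - <<'E'
from h import *
snap('wrist','w1')
plan([0.57,-0.105,0.26],Ro.from_euler('xyz',[180,0,33.4],degrees=True),8)
E
```

```text
dx -1.8 dy 2.4 dz 0.6 | wx 0.000 wy 0.001 wz 0.062
dx -1.6 dy 2.6 dz 0.6 | wx 0.000 wy 0.001 wz 0.062
dx -1.4 dy 2.6 dz 0.5 | wx 0.000 wy 0.001 wz 0.062
dx -1.3 dy 2.7 dz 0.5 | wx 0.000 wy 0.001 wz 0.062
dx -1.1 dy 2.8 dz 0.5 | wx 0.000 wy 0.001 wz 0.062
dx -0.9 dy 2.9 dz 0.5 | wx 0.000 wy 0.001 wz 0.062
dx -0.7 dy 2.9 dz 0.5 | wx 0.000 wy 0.001 wz 0.062
dx -0.6 dy 3.0 dz 0.5 | wx 0.000 wy 0.001 wz 0.062
max step cm 3.1  turn 0.062
```

View pics/w1.png

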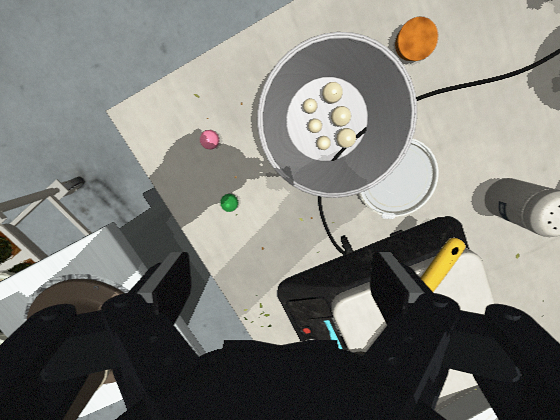

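```bash
python3 - <<'E'
from h import *
from scipy.optimize import least_squares
im,c=load('w1')
def circ(pts,z):
    P=np.array([onz(c,*p,z)[:2] for p in pts])
    r=least_squares(lambda q:np.hypot(P[:,0]-q[0],P[:,1]-q[1])-q[2],[*P.mean(0),.09]); return r.x
print('bowl',circ([(258,112),(272,60),(335,33),(390,55),(417,110),(400,165),(350,194),(290,180)],.09))
print('floor',circ([(288,120),(305,85),(330,77),(358,90),(367,115),(300,147)],.004))
for n,p in zip('LLLSSS',[(333,92),(342,116),(346,138),(310,105),(315,126),(323,143)]): print(n,onz(c,*p,.018 if n=='L' else .015))
print('cup',circ([(437,180),(425,148),(395,217),(365,205),(430,200),(408,139)],.046))
print('shk',circ([(530,202),(560,192),(555,236),(536,226)],.11))
print('spoon end',onz(c,457,240,.11), onz(c,430,285,.11))
E
```

```text
bowl [0.55204755 0.14644296 0.09786791]
floor [0.55424793 0.14636527 0.05906732]
L [0.57482615 0.17723136 0.018     ]
L [0.57277405 0.14120939 0.018     ]
L [0.56519908 0.10974869 0.018     ]
S [0.53821929 0.17639276 0.015     ]
S [0.53192725 0.14632465 0.015     ]
S [0.53194554 0.1184324  0.015     ]
cup [0.60293284 0.02530555 0.05790365]
shk [ 0.74644781 -0.08243702  0.03015077]
spoon end [ 0.62647129 -0.06250725  0.11      ] [ 0.57270581 -0.10930977  0.11      ]
```

>>> send_rows --plan '[{"claw": 1,"dx": -1.8,"dy": 2.4,"dz": 0.5,"wx": 0,"wy": 0,"wz": 0.062},{"claw": 1,"dx": -1.6,"dy": 2.5,"dz": 0.5,"wx": 0,"wy": 0,"wz": 0.062},{"claw": 1,"dx": -1.4,"dy": 2.6,"dz": 0.5,"wx": 0,"wy": 0,"wz": 0.062},{"claw": 1,"dx": -1.3,"dy": 2.7,"dz": 0.5,"wx": 0,"wy": 0,"wz": 0.062},{"claw": 1,"dx": -1.1,"dy": 2.8,"dz": 0.5,"wx": 0,"wy": 0,"wz": 0.062},{"claw": 1,"dx": -0.9,"dy": 2.8,"dz": 0.5,"wx": 0,"wy": 0,"wz": 0.062},{"claw": 1,"dx": -0.7,"dy": 2.8,"dz": 0.5,"wx": 0,"wy": 0,"wz": 0.062},{"claw": 1,"dx": -0.6,"dy": 2.8,"dz": 0.5,"wx": 0,"wy": 0,"wz": 0.062}]'

```text
time_s: 2.6
ee_pos: [0.5677, -0.1069, 0.2622]
tcp_rot: [179.9, 0.2, 32.8]
force: [0.8, -0.0, 0.5]
gripper_width: 0.999
```

```bash
python3 - <<'E'
from h import *
snap('wrist','w2'); print(pose()[0],pose()[2]['tcp_rot'],pose()[2]['joints'])
E
```

```text
[ 0.56810324 -0.11186195  0.26153705] [179.7480921    0.26386765  32.33550803] [-27.54311737  19.55571307  44.75302887  95.24220101 -14.03466153
  71.1279834  -37.53434131]
```

View pics/w2.png

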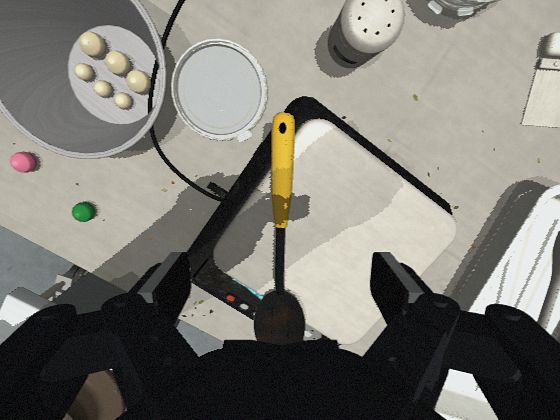

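```bash
python3 - <<'E'
from h import *
_,cs=load('scene0'); _,cd=load('side0'); _,cw=load('w2')
f1=lambda u,v:(140+u/2.8,150+v/2.8)
f2=lambda u,v:(180+u/3.6,170+v/3.6)
e,r=tri([ray(cs,*f1(286,154)),ray(cd,*f2(243,162)),ray(cw,284,114)]);print('end',e,r)
n,r=tri([ray(cs,*f1(424,145)),ray(cd,*f2(391,128)),ray(cw,281,227)]);print('neck',n,r)
e=onz(cw,284,114,.11);n=onz(cw,280.5,227,.112);print(e,n)
d=(e-n)[:2];print(np.linalg.norm(d),np.degrees(np.arctan2(d[1],d[0])), onz(cw,278,300,.105))
E
```

```text
end [ 0.63177601 -0.07001692  0.10199436] [np.float64(0.001778169346196627), np.float64(0.0017336780156509157), np.float64(0.00019076781295808)]
neck [ 0.52708194 -0.13351701  0.11108425] [np.float64(0.0009302019290801369), np.float64(0.001452841397639171), np.float64(0.0017542909015835183)]
[ 0.6316689  -0.06980915  0.11      ] [ 0.52548293 -0.13386518  0.112     ]
0.12401062827403174 31.100219213955768 [ 0.43978358 -0.1853509   0.105     ]
```

```bash
python3 - <<'E'
from h import *
plan([0.583,-0.0993,0.104],Ro.from_euler('xyz',[180,0,31.1],degrees=True),8)
E
```

```text
dx 0.3 dy -0.0 dz 2.0 | wx 0.001 wy 0.001 wz 0.003
dx 0.2 dy -0.0 dz 2.0 | wx 0.001 wy 0.001 wz 0.003
dx 0.2 dy -0.0 dz 2.0 | wx 0.001 wy 0.001 wz 0.003
dx 0.2 dy -0.0 dz 2.0 | wx 0.001 wy 0.001 wz 0.003
dx 0.2 dy -0.0 dz 2.0 | wx 0.001 wy 0.001 wz 0.003
dx 0.2 dy -0.0 dz 2.0 | wx 0.001 wy 0.001 wz 0.003
dx 0.2 dy -0.0 dz 2.0 | wx 0.001 wy 0.001 wz 0.003
dx 0.2 dy -0.0 dz 2.0 | wx 0.001 wy 0.001 wz 0.003
max step cm 2.0  turn 0.003
```

>>> send_rows --plan '[{"claw": 1,"dx": 0.3,"dy": 0,"dz": 2.4,"wx": 0,"wy": 0,"wz": 0.003},{"claw": 1,"dx": 0.3,"dy": 0,"dz": 2.4,"wx": 0,"wy": 0,"wz": 0.003},{"claw": 0.6,"dx": 0.3,"dy": 0,"dz": 2.4,"wx": 0,"wy": 0,"wz": 0.003},{"claw": 0.3,"dx": 0.3,"dy": 0,"dz": 2.4,"wx": 0,"wy": 0,"wz": 0.003},{"claw": 0.3,"dx": 0.3,"dy": 0,"dz": 2.4,"wx": 0,"wy": 0,"wz": 0.003},{"claw": 0.3,"dx": 0.2,"dy": 0,"dz": 1.5,"wx": 0,"wy": 0,"wz": 0.003},{"claw": 0.3,"dx": 0,"dy": 0,"dz": 0.5,"wx": 0,"wy": 0,"wz": 0},{"claw": 0.3,"dx": 0,"dy": 0,"dz": 0,"wx": 0,"wy": 0,"wz": 0}]'

```text
time_s: 3.45
ee_pos: [0.5822, -0.1046, 0.1152]
tcp_rot: [179.8, 0.4, 31.3]
force: [0.2, -0.1, 0.3]
gripper_width: 0.653
```

```bash
python3 - <<'E'
from h import *
snap('wrist','w3');
plan([0.583,-0.0993,0.104],Ro.from_euler('xyz',[180,0,31.1],degrees=True),1)
E
```

```text
dx 0.3 dy -0.4 dz 1.2 | wx 0.004 wy 0.006 wz 0.003
max step cm 1.3  turn 0.008
```

View pics/w3.png

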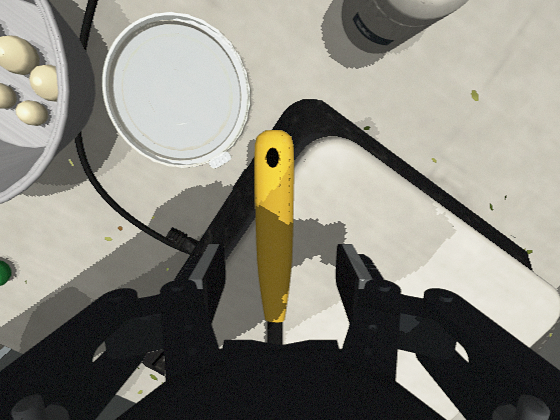

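>>> send_rows --plan '[{"claw": 0.3,"dx": 0.2,"dy": -0.4,"dz": 0.7,"wx": 0,"wy": 0,"wz": 0},{"claw": 0.3,"dx": 0,"dy": 0,"dz": 0.5,"wx": 0,"wy": 0,"wz": 0},{"claw": 0.3,"dx": 0,"dy": 0,"dz": 0,"wx": 0,"wy": 0,"wz": 0},{"claw": -1,"dx": 0,"dy": 0,"dz": 0,"wx": 0,"wy": 0,"wz": 0},{"claw": -1,"dx": 0,"dy": 0,"dz": 0,"wx": 0,"wy": 0,"wz": 0},{"claw": -1,"dx": 0,"dy": 0,"dz": 0,"wx": 0,"wy": 0,"wz": 0},{"claw": -1,"dx": 0,"dy": 0,"dz": 0,"wx": 0,"wy": 0,"wz": 0},{"claw": -1,"dx": 0,"dy": 0,"dz": 0,"wx": 0,"wy": 0,"wz": 0}]'

```text
time_s: 4.3
ee_pos: [0.5841, -0.1004, 0.1064]
tcp_rot: [179.6, 0.1, 31.3]
force: [-0.2, -0.1, 0.1]
gripper_width: 0.003
```

```bash
python3 - <<'E'
from h import *
R=pose()[1]; print(pose()[0],pose()[2]['gripper_width'])
plan([0.583,-0.0993,0.30],R,8)
E
```

```text
[ 0.58412273 -0.10038363  0.10641604] 0.002779486958463904
dx -0.0 dy -0.0 dz -2.4 | wx 0.000 wy 0.000 wz 0.000
dx -0.0 dy -0.0 dz -2.4 | wx 0.000 wy 0.000 wz 0.000
dx -0.0 dy -0.0 dz -2.4 | wx 0.000 wy 0.000 wz 0.000
dx -0.0 dy -0.0 dz -2.4 | wx 0.000 wy 0.000 wz 0.000
dx -0.0 dy -0.0 dz -2.4 | wx 0.000 wy 0.000 wz 0.000
dx -0.0 dy -0.0 dz -2.4 | wx 0.000 wy 0.000 wz 0.000
dx -0.0 dy -0.0 dz -2.4 | wx 0.000 wy 0.000 wz 0.000
dx -0.0 dy -0.0 dz -2.4 | wx 0.000 wy 0.000 wz 0.000
max step cm 2.4  turn 0.000
```

Width 0 means the jaws missed the handle. Look.

```bash
python3 - <<'E'
from h import *
snap('wrist','w4');snap('scene','s4');b,_=snap('side','d4')
a=load('scene0'); a,_=load('s4')
cv2.imwrite('pics/c4.png',cv2.resize(a[130:290,200:420,::-1],None,fx=3.5,fy=3.5))
E
```

```text
(no output)
```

View pics/w4.png

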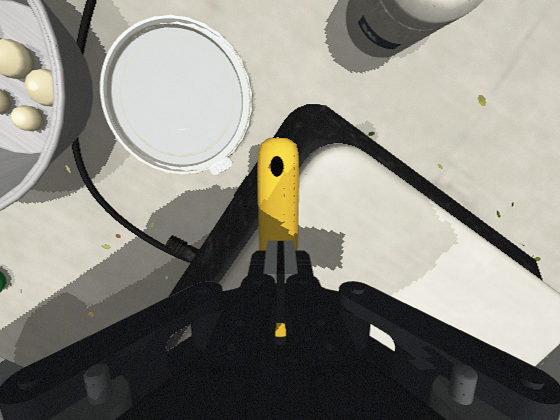

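View pics/c4.png

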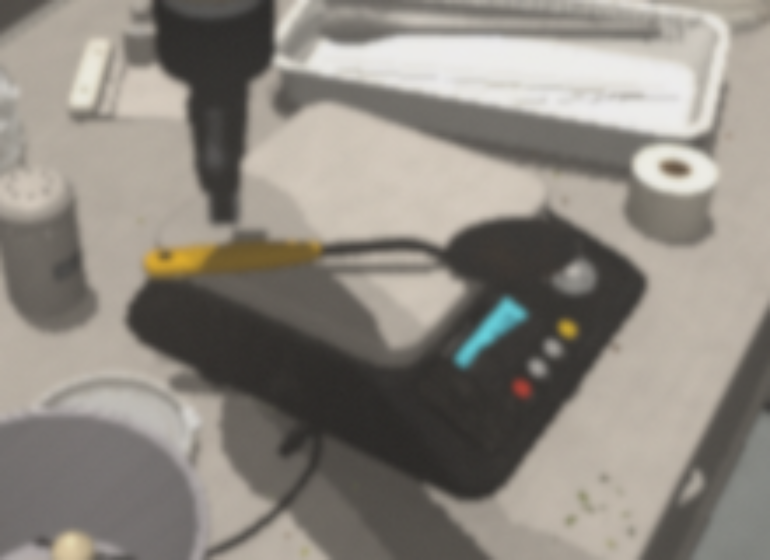

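View pics/d4.png

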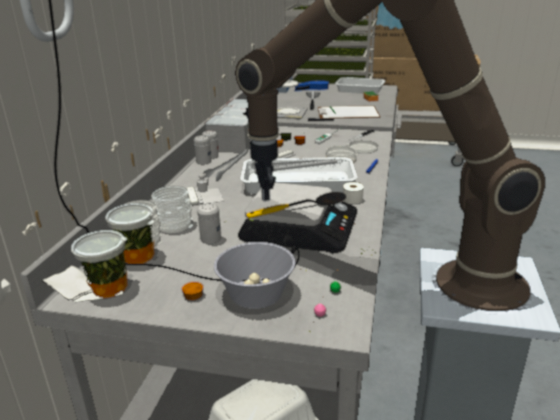

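```bash
python3 - <<'E'
from h import *
_,cs=load('s4'); _,cw=load('w4');_,cd=load('d4')
p=pose()[0]; print(p)
print(proj(cs,p),proj(cd,p),proj(cw,p))
print(tri([ray(cs,263.4,193),ray(cd,266,199)]), onz(cs,263.4,193,.118))
print('yellow under', proj(cs,[0.583,-0.0993,.11]))
a,_=load('d4'); cv2.imwrite('pics/c5.png',cv2.resize(a[130:290,200:380,::-1],None,fx=4,fy=4))
E
```

```text
[ 0.58409594 -0.10034278  0.1063394 ]
[264.57359436 202.71922794] [267.03820051 210.59464207] [281.51786939 233.86447034]
(array([ 0.58235471, -0.09312102,  0.14431566]), [np.float64(0.0022153776726682073), np.float64(0.0022153776726682776)]) [ 0.5993214  -0.11888006  0.118     ]
yellow under [264.65433853 201.93686799]
```

View pics/c5.png

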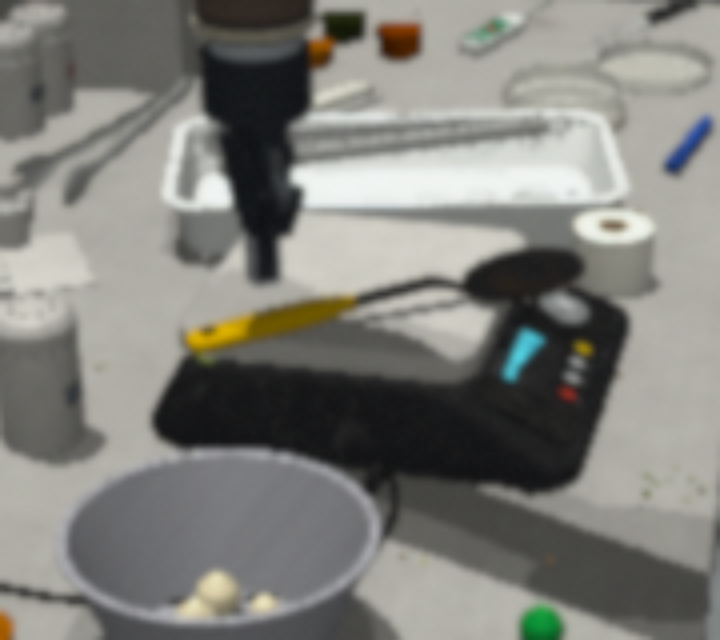

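```bash
python3 - <<'E'
from h import *
_,cs=load('s4'); _,cw=load('w4');_,cd=load('d4')
p,R,_=pose(); z=R.apply([0,0,1])
for k in (0,.01,.02,.025,.03,.04): print(k,*[proj(c,p-k*z).round(1) for c in (cs,cd,cw)])
print('side tip',200+265/4,130+280/4)
E
```

```text
0 [264.6 202.7] [267.  210.6] [281.5 233.9]
0.01 [264.4 199.6] [266.9 207.4] [281.6 240. ]
0.02 [264.2 196.3] [266.8 204.3] [281.7 246.9]
0.025 [264.2 194.7] [266.7 202.7] [281.7 250.6]
0.03 [264.1 193.1] [266.7 201.1] [281.8 254.5]
0.04 [263.9 189.8] [266.6 197.8] [281.9 263.2]
side tip 266.25 200.0
```

>>> send_rows --plan '[{"claw": 0.2,"dx": 0,"dy": 0,"dz": -0.2,"wx": 0,"wy": 0,"wz": 0},{"claw": 0.2,"dx": 0,"dy": 0,"dz": 0,"wx": 0,"wy": 0,"wz": 0},{"claw": 0.2,"dx": 0,"dy": 0,"dz": 0,"wx": 0,"wy": 0,"wz": 0},{"claw": 0.2,"dx": 0,"dy": 0,"dz": 0,"wx": 0,"wy": 0,"wz": 0},{"claw": 0.2,"dx": 0,"dy": 0,"dz": 0.4,"wx": 0,"wy": 0,"wz": 0},{"claw": 0.2,"dx": 0,"dy": 0,"dz": 0.4,"wx": 0,"wy": 0,"wz": 0},{"claw": 0.2,"dx": 0,"dy": 0,"dz": 0.4,"wx": 0,"wy": 0,"wz": 0},{"claw": 0.2,"dx": 0,"dy": 0,"dz": 0.2,"wx": 0,"wy": 0,"wz": 0}]'

```text
time_s: 5.25
ee_pos: [0.5841, -0.1003, 0.0933]
tcp_rot: [179.6, 0.1, 31.3]
force: [0.5, -0.2, -0.4]
gripper_width: 0.599
```

```bash
python3 - <<'E'
from h import *
print(pose()[0],pose()[2]['force'])
snap('wrist','w5')
E
```

```text
[ 0.5841256  -0.10034685  0.09333736] [ 0.45979146 -0.2427257  -0.44307351]
```

View pics/w5.png

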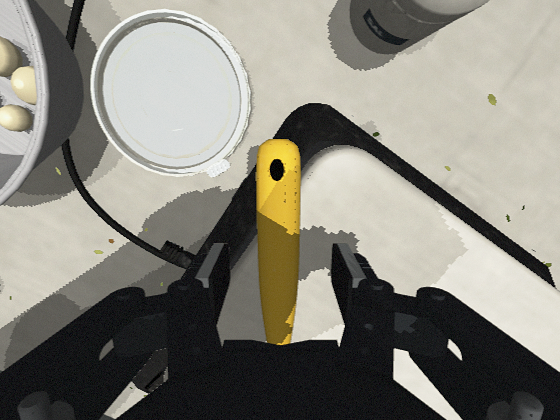

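>>> send_rows --plan '[{"claw": -1,"dx": 0,"dy": 0,"dz": 0,"wx": 0,"wy": 0,"wz": 0},{"claw": -1,"dx": 0,"dy": 0,"dz": 0,"wx": 0,"wy": 0,"wz": 0},{"claw": -1,"dx": 0,"dy": 0,"dz": 0,"wx": 0,"wy": 0,"wz": 0},{"claw": -1,"dx": 0,"dy": 0,"dz": 0,"wx": 0,"wy": 0,"wz": 0},{"claw": -1,"dx": 0,"dy": 0,"dz": 0,"wx": 0,"wy": 0,"wz": 0},{"claw": -1,"dx": 0,"dy": 0,"dz": -0.2,"wx": 0,"wy": 0,"wz": 0},{"claw": -1,"dx": 0,"dy": 0,"dz": -0.3,"wx": 0,"wy": 0,"wz": 0},{"claw": -1,"dx": 0,"dy": 0,"dz": -0.5,"wx": 0,"wy": 0,"wz": 0}]'

```text
time_s: 6.1
ee_pos: [0.5837, -0.1003, 0.1034]
tcp_rot: [179.6, 0.1, 31.3]
force: [0.4, -0.3, -0.0]
gripper_width: -0.001
```

```bash
python3 - <<'E'
from h import *
snap('wrist','w6');a,_=snap('scene','s6')
cv2.imwrite('pics/c6.png',cv2.resize(a[160:240,220:360,::-1],None,fx=5.5,fy=5.5,interpolation=cv2.INTER_CUBIC))
E
```

```text
(no output)
```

View pics/w6.png

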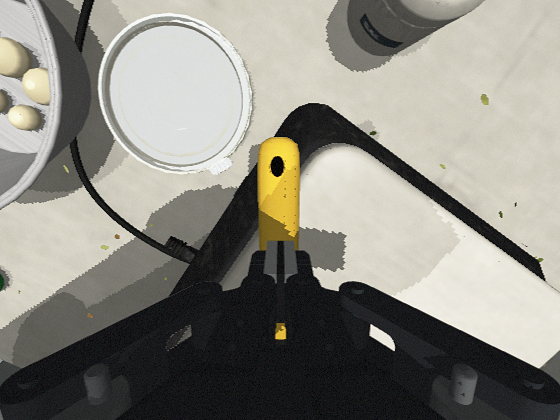

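View pics/c6.png

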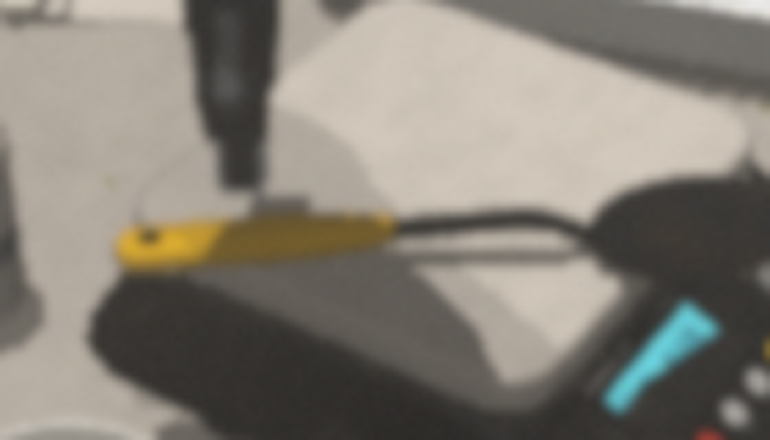

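```bash
python3 - <<'E'
from h import *
_,cw=load('w6'); _,cs=load('s6'); p,R,_=pose(); x,y,z=R.as_matrix().T
for k in (0,.01,.02,.025,.03): print(k,proj(cw,p+.011*x-k*z),proj(cw,p+.008*x-k*z),proj(cs,p-k*z))
a,_=load('w6'); cv2.imwrite('pics/c7.png',cv2.resize(a[220:360,200:360,::-1],None,fx=4,fy=4))
_,c5=load('w5')
p5=np.array([0.58413,-.10035,.09334])
for k in (0,.01,.02,.025,.03,.035): print(k,proj(c5,p5+.011*x-k*z-.0255*y),proj(c5,p5+.011*x-k*z+.0255*y))
E
```

```text
0 [282.45259985 216.65208078] [282.44433369 221.32339995] [264.54615493 203.32751069]
0.01 [282.57406338 222.01039297] [282.56478002 226.9137053 ] [264.38425178 200.17477361]
0.02 [282.70972908 227.99522804] [282.69924054 233.15445487] [264.22005484 196.97736973]
0.025 [282.78368959 231.25796462] [282.77251335 236.55528434] [264.13708091 195.36162005]
0.03 [282.86224251 234.72329371] [282.8503122 240.1661817] [264.05351502 193.73434304]
0 [239.95116327 217.03248821] [323.36234439 217.01406701]
0.01 [237.74296789 222.36915485] [325.7404294  222.34969796]
0.02 [235.27781241 228.32683102] [328.39524273 228.3062151 ]
0.025 [233.93443831 231.57343675] [329.84196937 231.55218798]
0.03 [232.50807363 235.02061035] [331.37807105 234.99868866]
0.035 [230.9907828  238.68753013] [333.01209376 238.66489155]
```

View pics/c7.png

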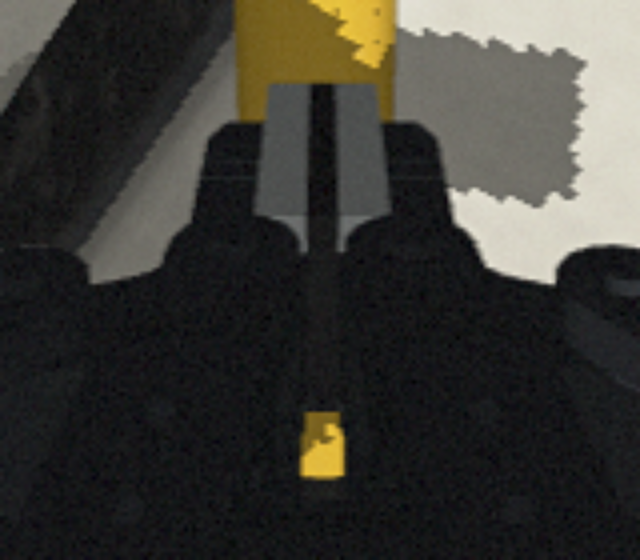

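>>> send_rows --plan '[{"claw": 0.2,"dx": 0,"dy": 0,"dz": -0.3,"wx": 0,"wy": 0,"wz": 0},{"claw": 0.2,"dx": 0,"dy": 0,"dz": 0,"wx": 0,"wy": 0,"wz": 0},{"claw": 0.2,"dx": 0,"dy": 0,"dz": 0,"wx": 0,"wy": 0,"wz": 0},{"claw": 0.2,"dx": 0,"dy": 0,"dz": 0.7,"wx": 0,"wy": 0,"wz": 0},{"claw": 0.2,"dx": 0,"dy": 0,"dz": 0.8,"wx": 0,"wy": 0,"wz": 0},{"claw": 0.2,"dx": 0,"dy": 0,"dz": 0.8,"wx": 0,"wy": 0,"wz": 0},{"claw": 0.2,"dx": 0,"dy": 0,"dz": 0.8,"wx": 0,"wy": 0,"wz": 0},{"claw": 0.2,"dx": 0,"dy": 0,"dz": 0.4,"wx": 0,"wy": 0,"wz": 0}]'

```text
time_s: 7.0
ee_pos: [0.5842, -0.1004, 0.0692]
tcp_rot: [179.6, 0.0, 31.3]
force: [-0.5, -0.5, 0.2]
gripper_width: 0.6
```

```bash
python3 - <<'E'
from h import *
a,_=snap('scene','s8'); w,_=snap('wrist','w8')
o=np.hstack([cv2.resize(a[160:240,220:360,::-1],(560,320),interpolation=cv2.INTER_CUBIC)]); 
cv2.imwrite('pics/c8.png',np.vstack([o,w[200:400,:,::-1]]))
E
```

```text
(no output)
```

View pics/c8.png

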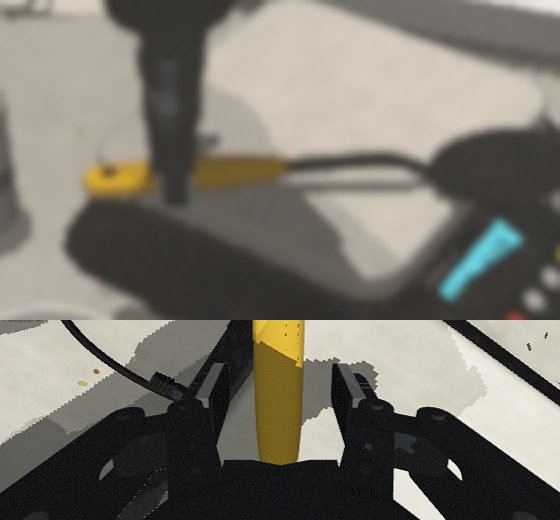

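The near finger now stands in front of the handle, so the handle is between the jaws. Close.

>>> send_rows --plan '[{"claw": -1,"dx": 0,"dy": 0,"dz": 0,"wx": 0,"wy": 0,"wz": 0},{"claw": -1,"dx": 0,"dy": 0,"dz": 0,"wx": 0,"wy": 0,"wz": 0},{"claw": -1,"dx": 0,"dy": 0,"dz": 0,"wx": 0,"wy": 0,"wz": 0},{"claw": -1,"dx": 0,"dy": 0,"dz": 0,"wx": 0,"wy": 0,"wz": 0},{"claw": -1,"dx": 0,"dy": 0,"dz": 0,"wx": 0,"wy": 0,"wz": 0},{"claw": -1,"dx": 0,"dy": 0,"dz": -0.5,"wx": 0,"wy": 0,"wz": 0},{"claw": -1,"dx": 0,"dy": 0,"dz": -1,"wx": 0,"wy": 0,"wz": 0},{"claw": -1,"dx": 0,"dy": 0,"dz": -1.5,"wx": 0,"wy": 0,"wz": 0}]'

```text
time_s: 7.9
ee_pos: [0.5833, -0.1003, 0.1006]
tcp_rot: [179.6, 0.2, 31.2]
force: [0.7, 0.0, -0.7]
gripper_width: 0.268
```

```bash
cat >> h.py <<'E'
def ROT(e,phi=90,alpha=90):
    """tool orientation holding spoon: head direction elevation -e, handle azimuth phi; alpha angle tool z to head dir"""
    f=np.radians(phi); e=np.radians(e); a=np.radians(alpha)
    u=np.array([np.cos(f),np.sin(f),0]); k=np.array([0,0,1.])
    h=-u*np.cos(e)-k*np.sin(e)
    # tool z: rotate h by alpha in vertical plane, towards pointing outward
    t=e+a; z=-u*np.cos(t)-k*np.sin(t)
    y=np.array([np.sin(f),-np.cos(f),0]); x=np.cross(y,z)
    return Ro.from_matrix(np.array([x,y,z]).T),h,z
E
python3 - <<'E'
from h import *
p,R,s=pose(); print(p,s['joints'])
R1,h,z=ROT(27); print(R1.as_matrix().round(2))
up=np.array([0.583,-0.1,.25])
plan([0.552,0.31,0.27],R1,16,up,R)
E
```

```text
[ 0.58331584 -0.10027983  0.10060128] [-23.51674981  30.26181882  39.36037407 104.17252273 -22.90696562
  53.67967431 -32.95368447]
[[-0.    1.    0.  ]
 [ 0.89 -0.    0.45]
 [ 0.45  0.   -0.89]]
dx 1.2 dy -2.3 dz -0.1 | wx 0.015 wy 0.027 wz -0.063
dx 1.3 dy -2.2 dz -0.1 | wx 0.015 wy 0.027 wz -0.063
dx 1.4 dy -2.1 dz -0.0 | wx 0.015 wy 0.027 wz -0.063
dx 1.6 dy -2.0 dz 0.1 | wx 0.015 wy 0.027 wz -0.063
dx 1.7 dy -1.9 dz 0.1 | wx 0.015 wy 0.027 wz -0.063
dx 1.8 dy -1.8 dz 0.2 | wx 0.015 wy 0.027 wz -0.063
dx 1.9 dy -1.7 dz 0.3 | wx 0.015 wy 0.027 wz -0.063
dx 2.0 dy -1.6 dz 0.4 | wx 0.015 wy 0.027 wz -0.063
dx 2.1 dy -1.4 dz 0.5 | wx 0.015 wy 0.027 wz -0.063
dx 2.2 dy -1.3 dz 0.5 | wx 0.015 wy 0.027 wz -0.063
dx 2.2 dy -1.1 dz 0.6 | wx 0.015 wy 0.027 wz -0.063
dx 2.3 dy -1.0 dz 0.7 | wx 0.015 wy 0.027 wz -0.063
dx 2.3 dy -0.8 dz 0.8 | wx 0.015 wy 0.027 wz -0.063
dx 2.3 dy -0.7 dz 0.8 | wx 0.015 wy 0.027 wz -0.063
dx 2.3 dy -0.5 dz 0.9 | wx 0.015 wy 0.027 wz -0.063
dx 2.4 dy -0.4 dz 1.0 | wx 0.015 wy 0.027 wz -0.063
max step cm 2.6  turn 0.070
```

>>> send_rows --plan '[{"claw": -1,"dx": 0,"dy": 0,"dz": -2,"wx": 0,"wy": 0,"wz": 0},{"claw": -1,"dx": 0,"dy": 0,"dz": -2,"wx": 0,"wy": 0,"wz": 0},{"claw": -1,"dx": 0,"dy": 0,"dz": -2,"wx": 0,"wy": 0,"wz": 0},{"claw": -1,"dx": 0,"dy": 0,"dz": -2,"wx": 0,"wy": 0,"wz": 0},{"claw": -1,"dx": 0,"dy": 0,"dz": -2,"wx": 0,"wy": 0,"wz": 0},{"claw": -1,"dx": 0,"dy": 0,"dz": -2,"wx": 0,"wy": 0,"wz": 0},{"claw": -1,"dx": 0,"dy": 0,"dz": -2,"wx": 0,"wy": 0,"wz": 0},{"claw": -1,"dx": 0,"dy": 0,"dz": -1,"wx": 0,"wy": 0,"wz": 0}]'

```text
time_s: 8.7
ee_pos: [0.5835, -0.1009, 0.2681]
tcp_rot: [179.4, -0.3, 31.1]
force: [0.3, -0.3, -0.8]
gripper_width: 0.269
```

```bash
python3 - <<'E'
from h import *
a,_=snap('scene','s9')
cv2.imwrite('pics/c9.png',cv2.resize(a[60:340,140:460,::-1],None,fx=2.2,fy=2.2,interpolation=cv2.INTER_CUBIC))
R1,h,z=ROT(27)
plan([0.552,0.31,0.27],R1,16)
E
```

```text
dx 1.2 dy -2.3 dz -0.0 | wx 0.016 wy 0.027 wz -0.063
dx 1.3 dy -2.2 dz 0.0 | wx 0.016 wy 0.027 wz -0.063
dx 1.4 dy -2.1 dz 0.1 | wx 0.016 wy 0.027 wz -0.063
dx 1.6 dy -2.0 dz 0.2 | wx 0.016 wy 0.027 wz -0.063
dx 1.7 dy -1.9 dz 0.3 | wx 0.016 wy 0.027 wz -0.063
dx 1.8 dy -1.8 dz 0.3 | wx 0.016 wy 0.027 wz -0.063
dx 1.9 dy -1.7 dz 0.4 | wx 0.016 wy 0.027 wz -0.063
dx 2.0 dy -1.6 dz 0.5 | wx 0.016 wy 0.027 wz -0.063
dx 2.1 dy -1.4 dz 0.6 | wx 0.016 wy 0.027 wz -0.063
dx 2.1 dy -1.3 dz 0.7 | wx 0.016 wy 0.027 wz -0.063
dx 2.2 dy -1.1 dz 0.7 | wx 0.016 wy 0.027 wz -0.063
dx 2.2 dy -1.0 dz 0.8 | wx 0.016 wy 0.027 wz -0.063
dx 2.3 dy -0.8 dz 0.9 | wx 0.016 wy 0.027 wz -0.063
dx 2.3 dy -0.7 dz 1.0 | wx 0.016 wy 0.027 wz -0.063
dx 2.3 dy -0.5 dz 1.0 | wx 0.016 wy 0.027 wz -0.063
dx 2.3 dy -0.4 dz 1.1 | wx 0.016 wy 0.027 wz -0.063
max step cm 2.6  turn 0.070
```

View pics/c9.png

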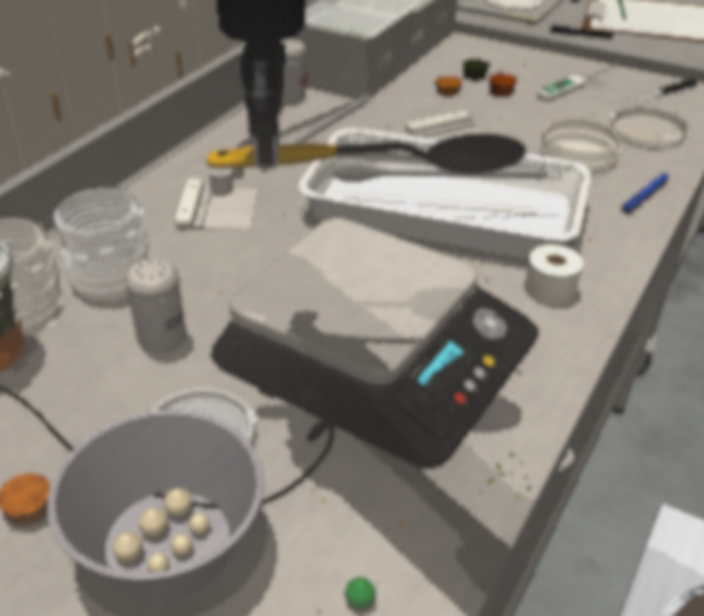

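Spoon is held and lifted clear. Swing over to the bowl.

>>> send_rows --plan '[{"claw": -1,"dx": 1.2,"dy": -2.3,"dz": 0,"wx": 0.016,"wy": 0.027,"wz": -0.063},{"claw": -1,"dx": 1.3,"dy": -2.2,"dz": 0,"wx": 0.016,"wy": 0.027,"wz": -0.063},{"claw": -1,"dx": 1.4,"dy": -2.1,"dz": 0.1,"wx": 0.016,"wy": 0.027,"wz": -0.063},{"claw": -1,"dx": 1.6,"dy": -2.0,"dz": 0.2,"wx": 0.016,"wy": 0.027,"wz": -0.063},{"claw": -1,"dx": 1.7,"dy": -1.9,"dz": 0.3,"wx": 0.016,"wy": 0.027,"wz": -0.063},{"claw": -1,"dx": 1.8,"dy": -1.8,"dz": 0.3,"wx": 0.016,"wy": 0.027,"wz": -0.063},{"claw": -1,"dx": 1.9,"dy": -1.7,"dz": 0.4,"wx": 0.016,"wy": 0.027,"wz": -0.063},{"claw": -1,"dx": 2.0,"dy": -1.6,"dz": 0.5,"wx": 0.016,"wy": 0.027,"wz": -0.063}]'

```text
time_s: 9.55
ee_pos: [0.5614, 0.116, 0.2682]
tcp_rot: [-176.5, -14.3, 61.5]
force: [0.6, 0.4, -0.6]
gripper_width: 0.266
```

>>> send_rows --plan '[{"claw": -1,"dx": 2.1,"dy": -1.4,"dz": 0.6,"wx": 0.016,"wy": 0.027,"wz": -0.063},{"claw": -1,"dx": 2.1,"dy": -1.3,"dz": 0.7,"wx": 0.016,"wy": 0.027,"wz": -0.063},{"claw": -1,"dx": 2.2,"dy": -1.1,"dz": 0.7,"wx": 0.016,"wy": 0.027,"wz": -0.063},{"claw": -1,"dx": 2.2,"dy": -1.0,"dz": 0.8,"wx": 0.016,"wy": 0.027,"wz": -0.063},{"claw": -1,"dx": 2.3,"dy": -0.8,"dz": 0.9,"wx": 0.016,"wy": 0.027,"wz": -0.063},{"claw": -1,"dx": 2.3,"dy": -0.7,"dz": 1.0,"wx": 0.016,"wy": 0.027,"wz": -0.063},{"claw": -1,"dx": 2.3,"dy": -0.5,"dz": 1.0,"wx": 0.016,"wy": 0.027,"wz": -0.063},{"claw": -1,"dx": 2.3,"dy": -0.4,"dz": 1.1,"wx": 0.016,"wy": 0.027,"wz": -0.063}]'

```text
time_s: 10.35
ee_pos: [0.5242, 0.3359, 0.2671]
tcp_rot: [179.9, -28.6, 94.2]
force: [0.1, 0.6, -0.6]
gripper_width: 0.268
```

```bash
python3 - <<'E'
from h import *
a,_=snap('scene','s10');snap('wrist','w10')
p,R,s=pose(); print(p,R.as_matrix().round(2),s['joints'].round(0))
R1,h,z=ROT(27)
plan(np.array([0.552,0.321,0.146])+.04*z,R1,8)
E
```

```text
[0.52266716 0.33828822 0.26638249] [[-0.07  1.   -0.04]
 [ 0.88  0.08  0.48]
 [ 0.48  0.   -0.88]] [-37.  16.  20. 100. -38.  63.   4.]
dx -0.9 dy 0.4 dz 1.7 | wx -0.004 wy -0.004 wz 0.008
dx -0.9 dy 0.4 dz 1.7 | wx -0.004 wy -0.004 wz 0.008
dx -0.9 dy 0.4 dz 1.7 | wx -0.004 wy -0.004 wz 0.008
dx -0.9 dy 0.4 dz 1.7 | wx -0.004 wy -0.004 wz 0.008
dx -0.9 dy 0.4 dz 1.7 | wx -0.004 wy -0.004 wz 0.008
dx -0.9 dy 0.4 dz 1.7 | wx -0.004 wy -0.004 wz 0.008
dx -0.9 dy 0.4 dz 1.7 | wx -0.004 wy -0.004 wz 0.008
dx -0.9 dy 0.4 dz 1.7 | wx -0.004 wy -0.004 wz 0.008
max step cm 2.0  turn 0.010
```

View pics/s10.png

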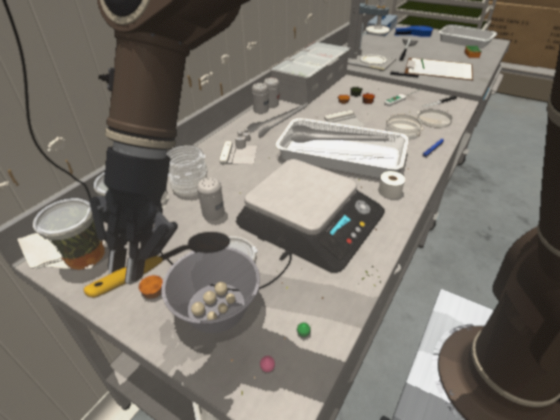

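View pics/w10.png

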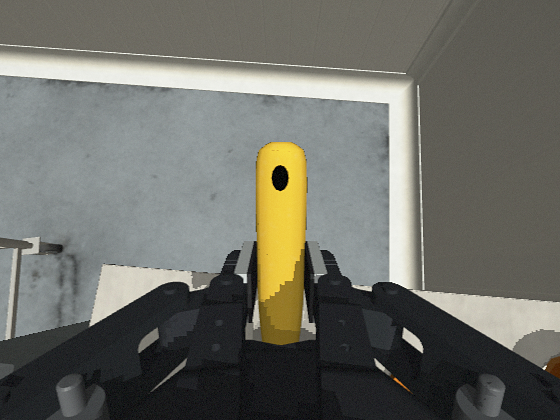

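>>> send_rows --plan '[{"claw": -1,"dx": -0.9,"dy": 0.4,"dz": 1.6,"wx": -0.004,"wy": -0.004,"wz": 0.008},{"claw": -1,"dx": -0.9,"dy": 0.4,"dz": 1.6,"wx": -0.004,"wy": -0.004,"wz": 0.008},{"claw": -1,"dx": -0.9,"dy": 0.4,"dz": 1.6,"wx": -0.004,"wy": -0.004,"wz": 0.008},{"claw": -1,"dx": -0.9,"dy": 0.4,"dz": 1.6,"wx": -0.004,"wy": -0.004,"wz": 0.008},{"claw": -1,"dx": -0.9,"dy": 0.4,"dz": 1.6,"wx": -0.004,"wy": -0.004,"wz": 0.008},{"claw": -1,"dx": -0.9,"dy": 0.4,"dz": 1.6,"wx": -0.004,"wy": -0.004,"wz": 0.008},{"claw": -1,"dx": -0.5,"dy": 0.3,"dz": 0.8,"wx": 0,"wy": 0,"wz": 0.008},{"claw": -1,"dx": 0,"dy": 0,"dz": 0,"wx": 0,"wy": 0,"wz": 0}]'

```text
time_s: 11.25
ee_pos: [0.5441, 0.3365, 0.1394]
tcp_rot: [-179.4, -27.0, 90.7]
force: [-0.3, -0.7, -0.8]
gripper_width: 0.272
```

```bash
python3 - <<'E'
from h import *
a,_=snap('scene','s11');b,_=snap('side','d11')
p,R,s=pose(); print(p,R.as_matrix().round(2),s['force'])
R1,h,z=ROT(27)
M=R.as_matrix(); g=p-.04*M[:,2]; print('g',g,'tip',g-.245*M[:,0])
plan(np.array([0.552,0.321,0.146])+.04*z,R1,4)
cv2.imwrite('pics/c11.png',np.hstack([cv2.resize(a[200:350,60:280,::-1],None,fx=1.8,fy=1.8),cv2.resize(b[170:320,130:330,::-1],None,fx=1.8,fy=1.8)]))
E
```

```text
[0.54467988 0.3369313  0.14105355] [[-0.01  1.   -0.01]
 [ 0.89  0.02  0.46]
 [ 0.46 -0.01 -0.89]] [ 1.11798689  0.23101424 -0.41686074]
g [0.54527559 0.31872748 0.17666627] tip [0.54844077 0.10061502 0.06512284]
dx -0.3 dy 0.2 dz 0.7 | wx -0.004 wy -0.000 wz 0.003
dx -0.3 dy 0.2 dz 0.7 | wx -0.004 wy -0.000 wz 0.003
dx -0.3 dy 0.2 dz 0.7 | wx -0.004 wy -0.000 wz 0.003
dx -0.3 dy 0.2 dz 0.7 | wx -0.004 wy -0.000 wz 0.003
max step cm 0.8  turn 0.005
```

View pics/c11.png

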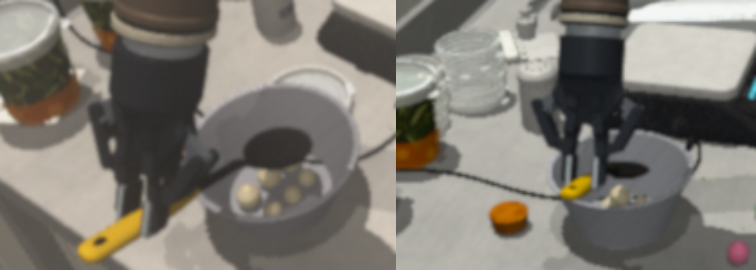

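>>> send_rows --plan '[{"claw": -1,"dx": -0.3,"dy": 0.2,"dz": 0.5,"wx": 0,"wy": 0,"wz": 0},{"claw": -1,"dx": -0.3,"dy": 0.2,"dz": 0.5,"wx": 0,"wy": 0,"wz": 0},{"claw": -1,"dx": -0.3,"dy": 0.2,"dz": 0.5,"wx": 0,"wy": 0,"wz": 0},{"claw": -1,"dx": -0.3,"dy": 0,"dz": 0.5,"wx": 0,"wy": 0,"wz": 0},{"claw": -1,"dx": 0,"dy": 0,"dz": 0.2,"wx": 0,"wy": 0,"wz": 0},{"claw": -1,"dx": 0,"dy": 0,"dz": 0,"wx": 0,"wy": 0,"wz": 0},{"claw": -1,"dx": 0,"dy": 0,"dz": 0,"wx": 0,"wy": 0,"wz": 0},{"claw": -1,"dx": 0,"dy": 0,"dz": 0,"wx": 0,"wy": 0,"wz": 0}]'

```text
time_s: 12.15
ee_pos: [0.5523, 0.3369, 0.1168]
tcp_rot: [-179.8, -27.2, 91.0]
force: [-0.2, 0.5, -0.5]
gripper_width: 0.271
```

```bash
python3 - <<'E'
from h import *
a,_=snap('scene','s12');b,_=snap('side','d12')
p,R,s=pose(); print(p,s['force'])
M=R.as_matrix(); g=p-.04*M[:,2]; print('g',g,'tip',g-.245*M[:,0])
cv2.imwrite('pics/c12.png',np.hstack([cv2.resize(a[200:350,60:280,::-1],None,fx=1.8,fy=1.8),cv2.resize(b[170:320,130:330,::-1],None,fx=1.8,fy=1.8)]))
E
```

```text
[0.55231854 0.33692367 0.11690661] [ 0.02420967 -0.30119487 -0.980728  ]
g [0.55277673 0.3186361  0.15247844] tip [0.55645308 0.10078815 0.04043491]
```

View pics/c12.png

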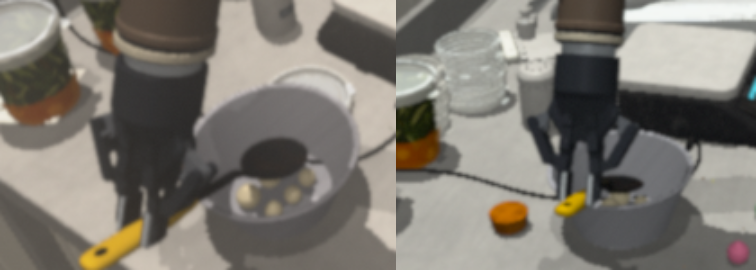

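>>> send_rows --plan '[{"claw": -1,"dx": -0.2,"dy": 0,"dz": 0.3,"wx": 0,"wy": 0,"wz": 0},{"claw": -1,"dx": -0.2,"dy": 0,"dz": 0.3,"wx": 0,"wy": 0,"wz": 0},{"claw": -1,"dx": -0.1,"dy": 0,"dz": 0.2,"wx": 0,"wy": 0,"wz": 0},{"claw": -1,"dx": 0,"dy": 0,"dz": 0,"wx": 0,"wy": 0,"wz": 0},{"claw": 0,"dx": 0,"dy": 0,"dz": 0,"wx": 0,"wy": 0,"wz": 0},{"claw": 0.3,"dx": 0,"dy": 0,"dz": 0,"wx": 0,"wy": 0,"wz": 0},{"claw": 0.3,"dx": 0,"dy": 0,"dz": 0,"wx": 0,"wy": 0,"wz": 0},{"claw": 0.3,"dx": 0,"dy": 0,"dz": 0,"wx": 0,"wy": 0,"wz": 0}]'

```text
time_s: 13.05
ee_pos: [0.5528, 0.3363, 0.1074]
tcp_rot: [-179.9, -27.3, 91.0]
force: [-0.6, 0.3, -0.2]
gripper_width: 0.65
```

```bash
python3 - <<'E'
from h import *
a,_=snap('scene','s13');b,_=snap('side','d13')
p,R,s=pose(); print(p,s['force'])
cv2.imwrite('pics/c13.png',np.hstack([cv2.resize(a[200:350,60:280,::-1],None,fx=1.8,fy=1.8),cv2.resize(b[170:320,130:330,::-1],None,fx=1.8,fy=1.8)]))
E
```

```text
[0.55280213 0.33628967 0.1074698 ] [0.5193091  0.67037084 0.62397873]
```

View pics/c13.png

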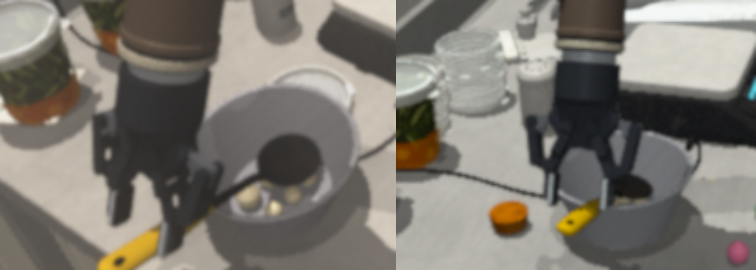

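>>> send_rows --plan '[{"claw": 0.7,"dx": 0,"dy": 0,"dz": 0,"wx": 0,"wy": 0,"wz": 0},{"claw": 0.7,"dx": 0,"dy": 0,"dz": -0.7,"wx": 0,"wy": 0,"wz": 0},{"claw": 0.7,"dx": 0,"dy": 0,"dz": -1.2,"wx": 0,"wy": 0,"wz": 0},{"claw": 0.7,"dx": 0,"dy": 0,"dz": -2,"wx": 0,"wy": 0,"wz": 0},{"claw": 0.7,"dx": 0,"dy": 0,"dz": -2,"wx": 0,"wy": -0.1,"wz": 0},{"claw": 0.7,"dx": 0,"dy": 0,"dz": -2,"wx": 0,"wy": -0.15,"wz": 0},{"claw": 0.7,"dx": 0,"dy": 0,"dz": -2,"wx": 0,"wy": -0.15,"wz": 0},{"claw": 0.7,"dx": 0,"dy": 0,"dz": -2,"wx": 0,"wy": -0.15,"wz": 0}]'

```text
time_s: 13.95
ee_pos: [0.5579, 0.2791, 0.2262]
tcp_rot: [179.9, 4.6, 89.6]
force: [0.5, 0.2, -1.2]
gripper_width: 0.849
```

```bash
python3 - <<'E'
from h import *
a,_=snap('scene','s14');b,_=snap('side','d14');w,_=snap('wrist','w14')
p,R,s=pose(); print(p,s['tcp_rot'],s['force'],s['joints'].round())
cv2.imwrite('pics/c14.png',cv2.resize(a[190:350,70:290,::-1],None,fx=3.5,fy=3.5))
cv2.imwrite('pics/e14.png',cv2.resize(b[190:330,160:330,::-1],None,fx=4,fy=4))
E
```

```text
[0.55613572 0.28559959 0.22401981] [-179.93495066    4.22987674   90.25253746] [ 0.83266394 -0.1067718  -0.42507612] [-56.  26.  32.  89. -10.  71. -23.]
```

View pics/c14.png

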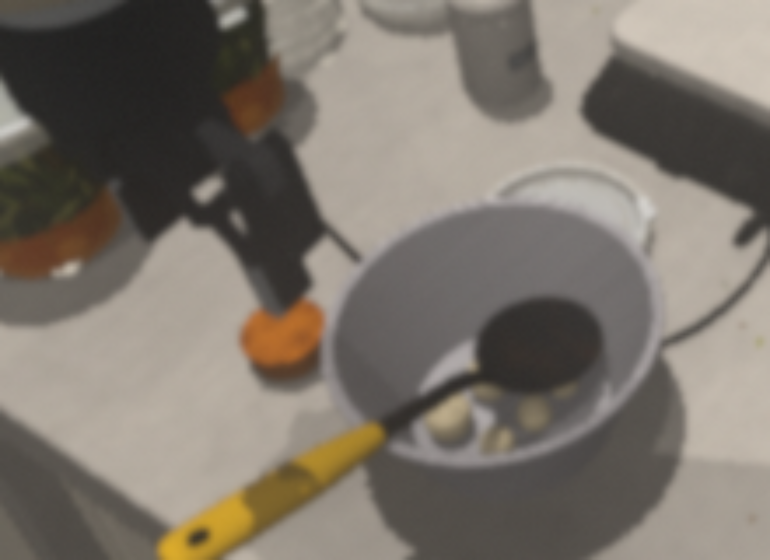

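View pics/e14.png

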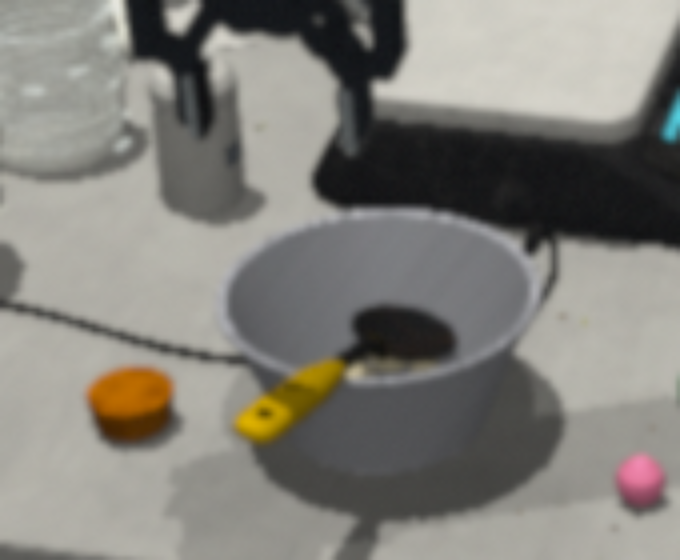

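View pics/w14.png

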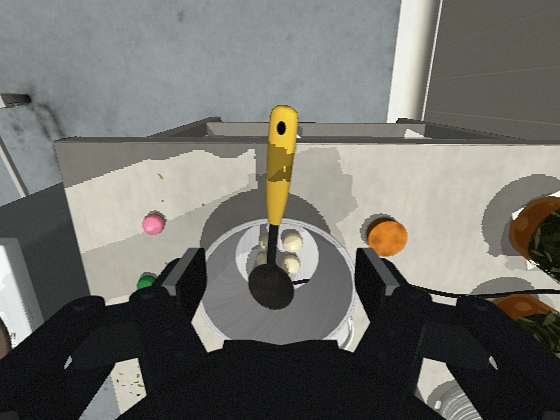

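```bash
python3 - <<'E'
from h import *
_,cs=load('s14');_,cd=load('d14');_,cw=load('w14')
f1=lambda u,v:(70+u/3.5,190+v/3.5); f2=lambda u,v:(160+u/4,190+v/4)
hole,r=tri([ray(cs,*f1(199,537)),ray(cd,*f2(265,412)),ray(cw,281.5,128)]);print('hole',hole,r)
n,r=tri([ray(cs,*f1(382,435)),ray(cd,*f2(342,370)),ray(cw,274,223)]);print('neck',n,r)
hd,r=tri([ray(cs,*f1(540,345)),ray(cd,*f2(404,333)),ray(cw,271,286)]);print('head',hd,r)
for a,b in((hole,n),(hole,hd)):
    d=a-b;print(np.linalg.norm(d),'az',np.degrees(np.arctan2(d[1],d[0])),'el',np.degrees(np.arcsin(d[2]/np.linalg.norm(d))))
E
```

```text
hole [0.55699201 0.34395725 0.13691719] [np.float64(0.0013738807681793936), np.float64(0.0014631429575053436), np.float64(0.00013062605112923413)]
neck [0.5494456  0.24006628 0.09421974] [np.float64(0.0014709899086276957), np.float64(0.0006025770808068329), np.float64(0.0009363850652180349)]
head [0.54490639 0.12165208 0.04246623] [np.float64(0.0014935899366627517), np.float64(0.0018108241966087967), np.float64(0.0004446658022344234)]
0.11257599314499278 az 85.84546014954587 el 22.28888312822239
0.24184009696140774 az 86.88817922296539 el 22.988807045324293
```

```bash
python3 - <<'E'
from h import *
R1,h,z=ROT(22.5,86.5,40); g=np.array([0.5556,0.323,0.120]); print(z, R1.as_euler('xyz',degrees=True))
pre=g-.025*z; print(pre, g+.048*z)
plan(pre,R1,8)
E
```

```text
[-0.02818908 -0.46088736 -0.88701083] [180.   27.5  86.5]
[0.55630473 0.33452218 0.14217527] [0.55424692 0.30087741 0.07742348]
dx 0.7 dy 0.0 dz 1.0 | wx 0.002 wy -0.051 wz 0.008
dx 0.7 dy 0.0 dz 0.9 | wx 0.002 wy -0.051 wz 0.008
dx 0.8 dy -0.0 dz 0.9 | wx 0.002 wy -0.051 wz 0.008
dx 0.8 dy -0.0 dz 0.9 | wx 0.002 wy -0.051 wz 0.008
dx 0.9 dy -0.0 dz 0.8 | wx 0.002 wy -0.051 wz 0.008
dx 0.9 dy -0.0 dz 0.8 | wx 0.002 wy -0.051 wz 0.008
dx 0.9 dy -0.0 dz 0.7 | wx 0.002 wy -0.051 wz 0.008
dx 1.0 dy -0.0 dz 0.7 | wx 0.002 wy -0.051 wz 0.008
max step cm 1.2  turn 0.051
```

>>> send_rows --plan '[{"claw": 0.6,"dx": 0.7,"dy": 0,"dz": 0.9,"wx": 0,"wy": -0.052,"wz": 0.008},{"claw": 0.6,"dx": 0.7,"dy": 0,"dz": 0.9,"wx": 0,"wy": -0.052,"wz": 0.008},{"claw": 0.6,"dx": 0.8,"dy": 0,"dz": 0.9,"wx": 0,"wy": -0.052,"wz": 0.008},{"claw": 0.6,"dx": 0.8,"dy": 0,"dz": 0.9,"wx": 0,"wy": -0.052,"wz": 0.008},{"claw": 0.6,"dx": 0.9,"dy": 0,"dz": 0.8,"wx": 0,"wy": -0.052,"wz": 0.008},{"claw": 0.6,"dx": 0.9,"dy": 0,"dz": 0.8,"wx": 0,"wy": -0.052,"wz": 0.008},{"claw": 0.6,"dx": 0.9,"dy": 0,"dz": 0.7,"wx": 0,"wy": -0.052,"wz": 0.008},{"claw": 0.6,"dx": 0,"dy": 0,"dz": 0,"wx": 0,"wy": 0,"wz": 0}]'

```text
time_s: 14.9
ee_pos: [0.5599, 0.3144, 0.1528]
tcp_rot: [179.3, 25.4, 85.5]
force: [-0.5, 0.5, -1.6]
gripper_width: 0.802
```

```bash
python3 - <<'E'
from h import *
w,_=snap('wrist','w15'); b,_=snap('side','d15'); print(pose()[0],pose()[2]['tcp_rot'])
cv2.imwrite('pics/c15.png',np.vstack([w[60:360,:,::-1],cv2.resize(b[190:330,120:330,::-1],(450,300))[:, :].copy() if 0 else np.pad(cv2.resize(b[190:330,120:330,::-1],(420,280)),((0,0),(0,140),(0,0)))]))
R1,h,z=ROT(22.5,86.5,40); g=np.array([0.5556,0.323,0.120])
plan(g+.048*z,R1,8)
E
```

```text
[0.56187561 0.31181387 0.1558217 ] [179.0927712   25.23944337  85.22217592]
dx 0.3 dy -0.1 dz 0.9 | wx 0.001 wy -0.005 wz -0.003
dx 0.3 dy -0.1 dz 0.9 | wx 0.001 wy -0.005 wz -0.003
dx 0.3 dy -0.1 dz 0.9 | wx 0.001 wy -0.005 wz -0.003
dx 0.3 dy -0.1 dz 0.9 | wx 0.001 wy -0.005 wz -0.003
dx 0.3 dy -0.1 dz 0.9 | wx 0.001 wy -0.005 wz -0.003
dx 0.3 dy -0.1 dz 0.9 | wx 0.001 wy -0.005 wz -0.003
dx 0.3 dy -0.1 dz 0.9 | wx 0.001 wy -0.005 wz -0.003
dx 0.3 dy -0.1 dz 0.9 | wx 0.001 wy -0.005 wz -0.003
max step cm 1.0  turn 0.006
```

View pics/c15.png

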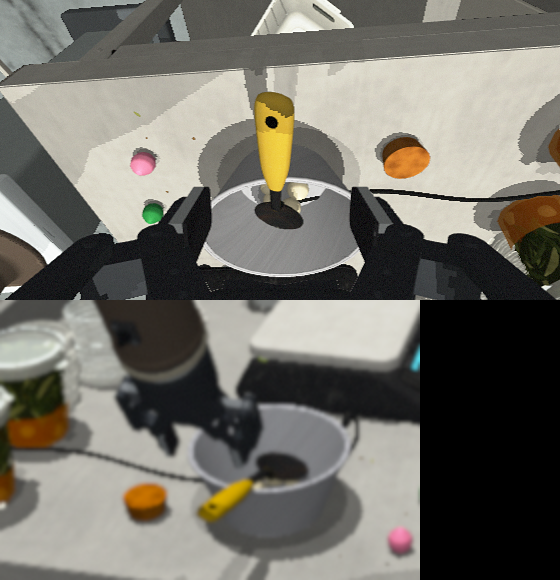

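>>> send_rows --plan '[{"claw": 0.4,"dx": 0.9,"dy": -0.1,"dz": 0.3,"wx": 0,"wy": -0.01,"wz": -0.003},{"claw": 0.4,"dx": 0.9,"dy": -0.1,"dz": 0.3,"wx": 0,"wy": -0.01,"wz": -0.003},{"claw": 0.4,"dx": 0.6,"dy": -0.1,"dz": 1.2,"wx": 0,"wy": -0.01,"wz": -0.003},{"claw": 0.4,"dx": 0.2,"dy": -0.1,"dz": 1.2,"wx": 0,"wy": -0.01,"wz": -0.003},{"claw": 0.4,"dx": 0,"dy": -0.1,"dz": 1.2,"wx": 0,"wy": 0,"wz": -0.003},{"claw": 0.4,"dx": 0,"dy": -0.1,"dz": 1.2,"wx": 0,"wy": 0,"wz": 0},{"claw": 0.4,"dx": 0,"dy": 0,"dz": 1.0,"wx": 0,"wy": 0,"wz": 0},{"claw": 0.4,"dx": 0,"dy": 0,"dz": 0,"wx": 0,"wy": 0,"wz": 0}]'

```text
time_s: 15.8
ee_pos: [0.5573, 0.3011, 0.0844]
tcp_rot: [179.5, 27.4, 85.8]
force: [-0.6, 0.8, 0.2]
gripper_width: 0.7
```

```bash
python3 - <<'E'
from h import *
w,_=snap('wrist','w16'); b,_=snap('side','d16'); a,_=snap('scene','s16');print(pose()[0],pose()[2]['tcp_rot'])
r=np.hstack([cv2.resize(b[190:330,120:330,::-1],(400,267)),cv2.resize(a[190:350,50:290,::-1],(400,267))])
cv2.imwrite('pics/c16.png',np.vstack([np.pad(w[60:360,:,::-1],((0,0),(0,240),(0,0))),r]))
R1,h,z=ROT(22.5,86.5,40); g=np.array([0.5556,0.323,0.120])
plan(g+.048*z,R1,4)
E
```

```text
[0.5583505  0.30282984 0.08616071] [179.33668428  27.30094173  85.8096459 ]
dx 0.1 dy -0.1 dz 0.2 | wx 0.002 wy -0.001 wz -0.003
dx 0.1 dy -0.1 dz 0.2 | wx 0.002 wy -0.001 wz -0.003
dx 0.1 dy -0.1 dz 0.2 | wx 0.002 wy -0.001 wz -0.003
dx 0.1 dy -0.1 dz 0.2 | wx 0.002 wy -0.001 wz -0.003
max step cm 0.2  turn 0.003
```

View pics/c16.png

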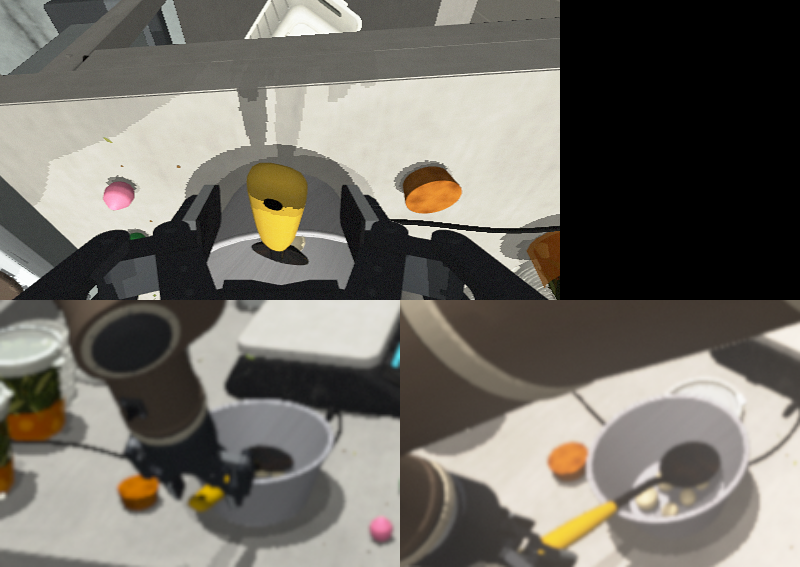

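>>> send_rows --plan '[{"claw": 0.3,"dx": 0.2,"dy": -0.3,"dz": 0.6,"wx": 0,"wy": 0,"wz": 0},{"claw": 0.1,"dx": 0.1,"dy": 0,"dz": 0.4,"wx": 0,"wy": 0,"wz": 0},{"claw": -0.1,"dx": 0,"dy": 0,"dz": 0,"wx": 0,"wy": 0,"wz": 0},{"claw": -1,"dx": 0,"dy": 0,"dz": 0,"wx": 0,"wy": 0,"wz": 0},{"claw": -1,"dx": 0,"dy": 0,"dz": 0,"wx": 0,"wy": 0,"wz": 0},{"claw": -1,"dx": 0,"dy": 0,"dz": 0,"wx": 0,"wy": 0,"wz": 0},{"claw": -1,"dx": 0,"dy": 0,"dz": 0,"wx": 0,"wy": 0,"wz": 0},{"claw": -1,"dx": 0,"dy": 0,"dz": 0,"wx": 0,"wy": 0,"wz": 0}]' --grip_force 110

```text
time_s: 16.75
ee_pos: [0.5561, 0.3025, 0.0768]
tcp_rot: [179.2, 27.1, 85.8]
force: [0.3, 0.2, 0.6]
gripper_width: 0.292
```

```bash
python3 - <<'E'
from h import *
w,_=snap('wrist','w17'); p,R,s=pose(); print(p,s['tcp_rot'],s['force'],s['gripper_width'],s['joints'].round())
E
```

```text
[0.55611632 0.30252615 0.0767801 ] [179.18640777  27.13363666  85.80895582] [0.76524662 0.40222601 0.3046686 ] 0.29226583431827635 [-64.  47.  34.  83.  -3.  73. -38.]
```

View pics/w17.png

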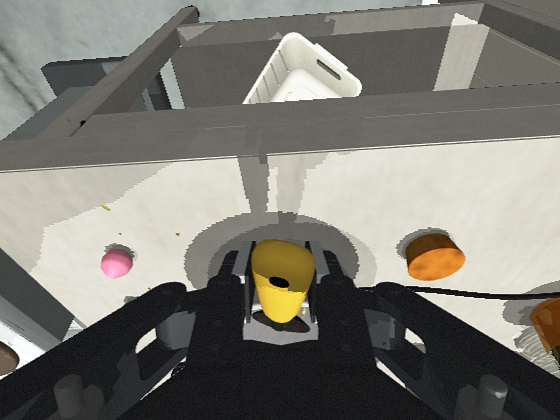

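```bash
cat >> h.py <<'E'
AL=40.4; L=.266; K=.048; PHI=86.0
BC=np.array([0.552,0.1475])
def spoon(tip,e,phi=None):
    R,h,z=ROT(e,PHI if phi is None else phi,AL); tip=np.array(tip,float)
    return tip-L*h+K*z,R
def tipnow():
    p,R,s=pose(); z=R.apply([0,0,1]); y=R.apply([0,1,0])
    h=Ro.from_rotvec(y*np.radians(AL)).apply(z)  # sign checked below
    h2=Ro.from_rotvec(-y*np.radians(AL)).apply(z)
    h=h if abs(h[2])<abs(h2[2]) or True and False else h
    hs=[h,h2]
    # head lies on the -tool x side
    x=R.apply([1,0,0]); h=min(hs,key=lambda v:v@x)
    tip=p-K*z+L*h
    return tip,np.degrees(np.arcsin(-h[2])),s
def inbowl(t,yaw=-7):
    d=t[:2]-BC; a=np.radians(yaw); return np.array([d[0]*np.cos(a)+d[1]*np.sin(a),-d[0]*np.sin(a)+d[1]*np.cos(a)])
def rows(wps):
    """wps: list of (tip,e); print rows from the present pose"""
    p0,R0,_=pose()
    for t,e in wps:
        p1,R1=spoon(t,e); w=(R0.inv()*R1).as_rotvec(); d=R0.inv().apply(p1-p0)*100
        print('{"claw": -1, "dx": %.1f, "dy": %.1f, "dz": %.1f, "wx": %.3f, "wy": %.3f, "wz": %.3f},'%(*d,*w))
        p0,R0=p1,R1
E
python3 - <<'E'
from h import *
t,e,s=tipnow(); print(t,e,inbowl(t))
A=np.array([t[0],t[1],t[2]]);B=np.array([0.552,0.140,0.065])
rows([(A+(B-A)*i/8,e+(70-e)*i/8) for i in range(1,9)])
E
```

```text
[0.54194113 0.07905118 0.01786184] 22.46212709140815 [-0.00164208 -0.06916448]
{"claw": -1, "dx": -1.3, "dy": 0.3, "dz": -2.6, "wx": 0.013, "wy": 0.104, "wz": -0.002},
{"claw": -1, "dx": -1.2, "dy": 0.1, "dz": -2.5, "wx": 0.000, "wy": 0.104, "wz": 0.000},
{"claw": -1, "dx": -1.1, "dy": 0.1, "dz": -2.5, "wx": -0.000, "wy": 0.104, "wz": -0.000},
{"claw": -1, "dx": -1.0, "dy": 0.1, "dz": -2.4, "wx": 0.000, "wy": 0.104, "wz": 0.000},
{"claw": -1, "dx": -1.0, "dy": 0.1, "dz": -2.3, "wx": 0.000, "wy": 0.104, "wz": 0.000},
{"claw": -1, "dx": -0.9, "dy": 0.1, "dz": -2.3, "wx": -0.000, "wy": 0.104, "wz": -0.000},
{"claw": -1, "dx": -0.8, "dy": 0.1, "dz": -2.2, "wx": 0.000, "wy": 0.104, "wz": 0.000},
{"claw": -1, "dx": -0.8, "dy": 0.1, "dz": -2.1, "wx": 0.000, "wy": 0.104, "wz": -0.000},
```

>>> send_rows --plan '[{"claw": -1,"dx": -0.7,"dy": 0.2,"dz": -1.3,"wx": 0.006,"wy": 0.052,"wz": 0},{"claw": -1,"dx": -0.7,"dy": 0.1,"dz": -1.3,"wx": 0.006,"wy": 0.052,"wz": 0},{"claw": -1,"dx": -0.6,"dy": 0,"dz": -1.3,"wx": 0,"wy": 0.052,"wz": 0},{"claw": -1,"dx": -0.6,"dy": 0.1,"dz": -1.3,"wx": 0,"wy": 0.052,"wz": 0},{"claw": -1,"dx": -0.6,"dy": 0,"dz": -1.3,"wx": 0,"wy": 0.052,"wz": 0},{"claw": -1,"dx": -0.6,"dy": 0.1,"dz": -1.3,"wx": 0,"wy": 0.052,"wz": 0},{"claw": -1,"dx": -0.5,"dy": 0,"dz": -1.2,"wx": 0,"wy": 0.052,"wz": 0},{"claw": -1,"dx": -0.5,"dy": 0.1,"dz": -1.2,"wx": 0,"wy": 0.052,"wz": 0}]'

```text
time_s: 17.6
ee_pos: [0.558, 0.2884, 0.1875]
tcp_rot: [-179.8, 2.6, 86.2]
force: [0.5, 0.3, -1.1]
gripper_width: 0.291
```

```bash
python3 - <<'E'
from h import *
t,e,s=tipnow(); print(t,e,inbowl(t),s['force'])
A=np.array([t[0],t[1],t[2]]);B=np.array([0.552,0.140,0.065])
rows([(A+(B-A)*i/8,e+(70-e)*i/8) for i in range(1,9)])
E
```

```text
[0.54577544 0.10957394 0.04090016] 46.9925805074114 [-0.00155614 -0.03840195] [ 0.50184826  0.25163171 -1.10266774]
{"claw": -1, "dx": -0.4, "dy": 0.1, "dz": -1.2, "wx": -0.003, "wy": 0.050, "wz": 0.004},
{"claw": -1, "dx": -0.4, "dy": 0.1, "dz": -1.1, "wx": 0.000, "wy": 0.050, "wz": 0.000},
{"claw": -1, "dx": -0.4, "dy": 0.1, "dz": -1.1, "wx": 0.000, "wy": 0.050, "wz": -0.000},
{"claw": -1, "dx": -0.4, "dy": 0.1, "dz": -1.1, "wx": -0.000, "wy": 0.050, "wz": -0.000},
{"claw": -1, "dx": -0.4, "dy": 0.1, "dz": -1.1, "wx": -0.000, "wy": 0.050, "wz": 0.000},
{"claw": -1, "dx": -0.4, "dy": 0.1, "dz": -1.1, "wx": 0.000, "wy": 0.050, "wz": -0.000},
{"claw": -1, "dx": -0.3, "dy": 0.1, "dz": -1.0, "wx": -0.000, "wy": 0.050, "wz": 0.000},
{"claw": -1, "dx": -0.3, "dy": 0.1, "dz": -1.0, "wx": 0.000, "wy": 0.050, "wz": -0.000},
```

>>> send_rows --plan '[{"claw": -1,"dx": -0.4,"dy": 0.1,"dz": -1.2,"wx": 0,"wy": 0.05,"wz": 0.004},{"claw": -1,"dx": -0.4,"dy": 0.1,"dz": -1.1,"wx": 0,"wy": 0.05,"wz": 0},{"claw": -1,"dx": -0.4,"dy": 0.1,"dz": -1.1,"wx": 0,"wy": 0.05,"wz": 0},{"claw": -1,"dx": -0.4,"dy": 0.1,"dz": -1.1,"wx": 0,"wy": 0.05,"wz": 0},{"claw": -1,"dx": -0.4,"dy": 0.1,"dz": -1.1,"wx": 0,"wy": 0.05,"wz": 0},{"claw": -1,"dx": -0.4,"dy": 0.1,"dz": -1.1,"wx": 0,"wy": 0.05,"wz": 0},{"claw": -1,"dx": -0.3,"dy": 0.1,"dz": -1.0,"wx": 0,"wy": 0.05,"wz": 0},{"claw": -1,"dx": -0.3,"dy": 0.1,"dz": -1.0,"wx": 0,"wy": 0.05,"wz": 0}]'

```text
time_s: 18.4
ee_pos: [0.5632, 0.2435, 0.275]
tcp_rot: [180.0, -21.3, 85.9]
force: [-0.9, 0.7, -0.8]
gripper_width: 0.291
```

```bash
python3 - <<'E'
from h import *
a,cs=snap('scene','s18');b,cd=snap('side','d18'); w,cw=snap('wrist','w18')
t,e,s=tipnow(); print(t,e,inbowl(t),s['force'],s['joints'].round())
print([proj(c,t).round() for c in (cs,cd,cw)])
cv2.imwrite('pics/c18.png',np.hstack([cv2.resize(a[150:350,130:300,::-1],(400,470)),cv2.resize(b[150:320,200:345,::-1],(400,470))]))
E
```

```text
[0.55608595 0.13759148 0.06833437] 70.77880213409027 [ 0.00526303 -0.00933671] [ 0.75540618  0.81900885 -0.74343225] [-38.  16.  28.  98. -31.  65.  -3.]
[array([213., 283.]), array([255., 268.]), array([280., 316.])]
```

View pics/c18.png

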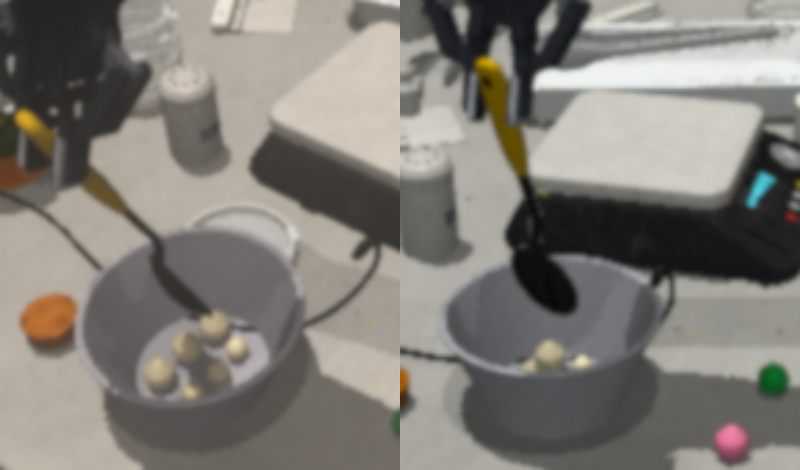

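View pics/w18.png

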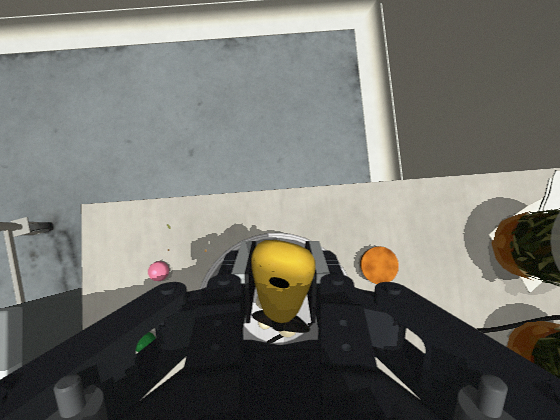

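```bash
python3 - <<'E'
from h import *
_,cs=load('s18');_,cd=load('d18')
t,r=tri([ray(cs,220.3,285.3),ray(cd,262.5,262.8)]);print(t,r,inbowl(t))
# handle end: scene crop(25,118) side (485,62)
e,r=tri([ray(cs,130+25/2.353,150+118/2.35),ray(cd,200+85*145/400,150+64*170/470)]);print(e,r)
d=e-t;print(np.linalg.norm(d),np.degrees(np.arctan2(d[1],d[0])),np.degrees(np.arcsin(d[2]/np.linalg.norm(d))))
p,R,_=pose();M=R.as_matrix();h=-d/np.linalg.norm(d);print('h in tool',M.T@h, 'angle z',np.degrees(np.arccos(h@M[:,2])), 'tip in tool',M.T@(t-p))
E
```

```text
[0.5328775  0.14327229 0.08700475] [np.float64(0.002964315514350981), np.float64(0.0029643155143511367)] [-0.01846474 -0.00652664]
[0.5669077  0.23404749 0.35556609] [np.float64(0.001929648255466197), np.float64(0.0019296482554659517)]
0.28552299772286605 69.4497614542444 70.1516210498826
h in tool [-0.64374623 -0.09560188  0.75924375] angle z 40.602426268178036 tip in tool [-0.16198947 -0.02355739  0.13856421]
```

```bash
python3 - <<'E'
from h import *
a,cs=load('s18');b,cd=load('d18')
o=np.hstack([cv2.resize(a[250:295,185:235,::-1],(400,360),interpolation=cv2.INTER_CUBIC),cv2.resize(b[230:275,235:285,::-1],(400,360),interpolation=cv2.INTER_CUBIC)])
cv2.imwrite('pics/c19.png',o)
E
```

```text
(no output)
```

View pics/c19.png

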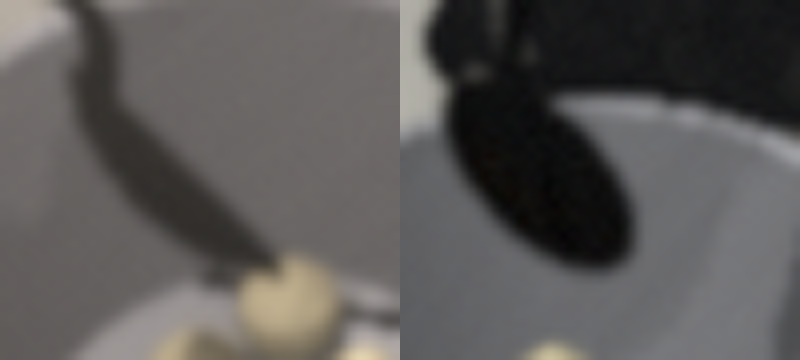

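```bash
python3 - <<'E'
from h import *
_,cs=load('s18');_,cd=load('d18')
c,r=tri([ray(cs,206.5,272.5),ray(cd,253.1,251.3)]);print('headc',c,r)
e=np.array([0.5669077,0.23404749,0.35556609])
d=e-c;l=np.linalg.norm(d);print(l,np.degrees(np.arctan2(d[1],d[0])),np.degrees(np.arcsin(d[2]/l)))
tip=c-d/l*.0465;print('tip',tip)
p,R,_=pose();M=R.as_matrix();print('tip in tool',M.T@(tip-p), 'h tool',M.T@(-d/l),'model',)
t,_,_=tipnow();print(t,M.T@(t-p))
E
```

```text
headc [0.5525142  0.15398384 0.1241653 ] [np.float64(0.002052354003566053), np.float64(0.0020523540035659762)]
0.24528286805508615 79.80847588941266 70.63126975723488
tip [0.54978553 0.13880562 0.08029702]
tip in tool [-0.16738806 -0.00636626  0.1436776 ] h tool [-0.6484375  -0.03463332  0.76047968] model
[0.55608595 0.13759148 0.06833437] [-1.72399894e-01  7.77231375e-18  1.54569190e-01]
```

```bash
cat >> h.py <<'E'
TT=np.array([-0.170,-0.006,0.150])
def tw(xb,yb,z,yaw=-7):
    a=np.radians(yaw); return np.array([BC[0]+xb*np.cos(a)-yb*np.sin(a),BC[1]+xb*np.sin(a)+yb*np.cos(a),z])
def tip2():
    p,R,s=pose(); return p+R.apply(TT),R,s
R0S=Ro.from_euler('xyz',[180,-21.3,86],degrees=True)
def stir(wps,fixrot=True):
    """wps in bowl frame (x,y,z): rows at constant orientation"""
    t,R,s=tip2(); print('tip bowl',(inbowl(t)*1000).round(1),'z',(t[2]*1000).round(1),'F',s['force'].round(1),'rot',s['tcp_rot'].round(1),'t',s['time_s'])
    w=(R.inv()*R0S).as_rotvec(); first=True
    for q in wps:
        n=tw(*q); d=R.inv().apply(n-t)*100
        print('{"claw": -1, "dx": %.1f, "dy": %.1f, "dz": %.1f, "wx": %.3f, "wy": %.3f, "wz": %.3f},'%(*d,*(w if first else 0*w)))
        t=n; first=False
E
python3 - <<'E'
from h import *
t,R,s=tip2(); b=inbowl(t); A=np.array([*b,t[2]]);B=np.array([0,-.054,.066]);C=np.array([0,-.054,.026])
stir([A+(B-A)*i/4 for i in (1,2,3,4)]+[B+(C-B)*i/4 for i in (1,2,3,4)])
E
```

```text
tip bowl [-0.8 -9. ] z 73.5 F [ 0.8  0.8 -0.7] rot [180.  -21.2  85.7] t 18.55
{"claw": -1, "dx": -1.1, "dy": -0.0, "dz": -0.2, "wx": 0.002, "wy": 0.002, "wz": -0.005},
{"claw": -1, "dx": -1.1, "dy": -0.0, "dz": -0.2, "wx": 0.000, "wy": 0.000, "wz": -0.000},
{"claw": -1, "dx": -1.1, "dy": -0.0, "dz": -0.2, "wx": 0.000, "wy": 0.000, "wz": -0.000},
{"claw": -1, "dx": -1.1, "dy": -0.0, "dz": -0.2, "wx": 0.000, "wy": 0.000, "wz": -0.000},
{"claw": -1, "dx": -0.4, "dy": -0.0, "dz": 0.9, "wx": 0.000, "wy": 0.000, "wz": -0.000},
{"claw": -1, "dx": -0.4, "dy": -0.0, "dz": 0.9, "wx": 0.000, "wy": 0.000, "wz": -0.000},
{"claw": -1, "dx": -0.4, "dy": -0.0, "dz": 0.9, "wx": 0.000, "wy": 0.000, "wz": -0.000},
{"claw": -1, "dx": -0.4, "dy": -0.0, "dz": 0.9, "wx": 0.000, "wy": 0.000, "wz": -0.000},
```

>>> send_rows --plan '[{"claw": -1,"dx": -1.1,"dy": 0,"dz": -0.2,"wx": 0.002,"wy": 0.002,"wz": -0.005},{"claw": -1,"dx": -1.1,"dy": 0,"dz": -0.2,"wx": 0,"wy": 0,"wz": 0},{"claw": -1,"dx": -1.1,"dy": 0,"dz": -0.2,"wx": 0,"wy": 0,"wz": 0},{"claw": -1,"dx": -1.1,"dy": 0,"dz": -0.2,"wx": 0,"wy": 0,"wz": 0},{"claw": -1,"dx": -0.4,"dy": 0,"dz": 0.9,"wx": 0,"wy": 0,"wz": 0},{"claw": -1,"dx": -0.4,"dy": 0,"dz": 0.9,"wx": 0,"wy": 0,"wz": 0},{"claw": -1,"dx": -0.4,"dy": 0,"dz": 0.9,"wx": 0,"wy": 0,"wz": 0},{"claw": -1,"dx": 0,"dy": 0,"dz": 0,"wx": 0,"wy": 0,"wz": 0}]'

```text
time_s: 19.35
ee_pos: [0.558, 0.1962, 0.2301]
tcp_rot: [-179.7, -21.0, 86.3]
force: [-0.5, -0.6, -1.2]
gripper_width: 0.287
```

```bash
python3 - <<'E'
from h import *
a,cs=snap('scene','s20');b,cd=snap('side','d20')
o=np.hstack([cv2.resize(a[225:325,160:265,::-1],(400,380),interpolation=cv2.INTER_CUBIC),cv2.resize(b[215:310,210:315,::-1],(400,380),interpolation=cv2.INTER_CUBIC)])
cv2.imwrite('pics/c20.png',o)
stir([])
E
```

```text
tip bowl [  0.5 -55.6] z 30.6 F [ 0.3 -0.2 -1.7] rot [-179.9  -21.    86.3] t 19.45
```

View pics/c20.png

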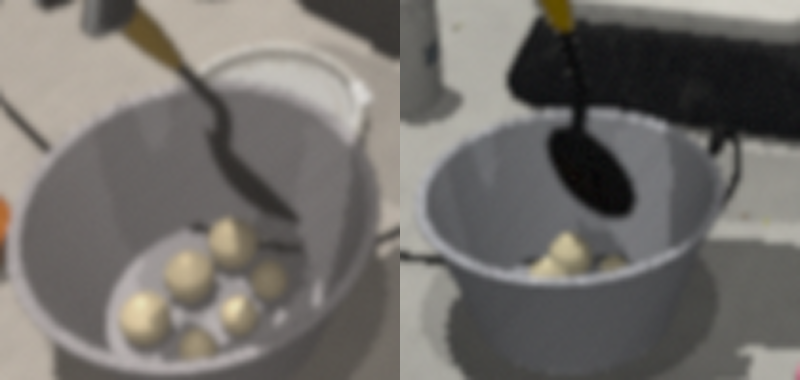

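```bash
python3 - <<'E'
from h import *
_,cs=load('s20');_,cd=load('d20')
t,R,s=tip2(); print(proj(cs,t),proj(cd,t))
print('obs scene',160+297/3.81,225+222/3.8,'side',210+(615-400)/3.81,215+212/4)
print(tri([ray(cs,160+297/3.81,225+222/3.8),ray(cd,210+(612-400)/3.81,215+212/4)]))
for z in (.01,.03,.05,.07):
  q=onz(cs,160+297/3.81,225+222/3.8,z); q2=onz(cd,210+(612-400)/3.81,215+212/4,z); print(z,q,inbowl(q)*1000,inbowl(q2)*1000)
print('shadow?')
E
```

```text
[232.28155984 282.23677398] [264.38512595 271.23755069]
obs scene 237.95275590551182 283.42105263157896 side 266.43044619422574 268.0
(array([0.53828065, 0.08749508, 0.03382903]), [np.float64(0.0062700031638831194), np.float64(0.006270003163883127)])
0.01 [0.54432246 0.0759472  0.01      ] [  1.09978252 -71.95510838] [  15.16422398 -100.47501366]
0.03 [0.53330481 0.08800371 0.03      ] [-11.30506792 -61.33118856] [  3.26463683 -71.71521885]
0.05 [0.52228715 0.10006021 0.05      ] [-23.70991836 -50.70726874] [ -8.63495033 -42.95542404]
0.07 [0.51126949 0.11211671 0.07      ] [-36.1147688  -40.08334892] [-20.53453748 -14.19562923]
shadow?
```

```bash
cat >> h.py <<'E'
TT=TT+R0S.inv().apply(tw(-.004,-.004,.001)-tw(0,0,0))
def el(a,rx=.032,ry=.038,z=.021): a=np.radians(a); return (rx*np.cos(a),ry*np.sin(a),z)
E
python3 - <<'E'
from h import *
stir([(0,-.055,.023),(0.004,-.046,.022)]+[el(a) for a in (-70,-55,-40,-25,-10,5)])
E
```

```text
tip bowl [ -3.5 -59.7] z 31.6 F [ 0.3 -0.2 -1.7] rot [-179.9  -21.    86.3] t 19.45
{"claw": -1, "dx": 0.1, "dy": 0.4, "dz": 1.0, "wx": -0.005, "wy": 0.005, "wz": 0.005},
{"claw": -1, "dx": 0.8, "dy": 0.5, "dz": 0.4, "wx": -0.000, "wy": 0.000, "wz": 0.000},
{"claw": -1, "dx": 0.9, "dy": 0.8, "dz": 0.4, "wx": -0.000, "wy": 0.000, "wz": 0.000},
{"claw": -1, "dx": 0.4, "dy": 0.8, "dz": 0.1, "wx": -0.000, "wy": 0.000, "wz": 0.000},
{"claw": -1, "dx": 0.6, "dy": 0.7, "dz": 0.2, "wx": -0.000, "wy": 0.000, "wz": 0.000},
{"claw": -1, "dx": 0.8, "dy": 0.5, "dz": 0.3, "wx": -0.000, "wy": 0.000, "wz": 0.000},
{"claw": -1, "dx": 0.9, "dy": 0.3, "dz": 0.3, "wx": -0.000, "wy": 0.000, "wz": 0.000},
{"claw": -1, "dx": 0.9, "dy": 0.1, "dz": 0.4, "wx": -0.000, "wy": 0.000, "wz": 0.000},
```

>>> send_rows --plan '[{"claw": -1,"dx": 0.1,"dy": 0.4,"dz": 1.0,"wx": -0.005,"wy": 0.005,"wz": 0.005},{"claw": -1,"dx": 0.8,"dy": 0.5,"dz": 0.4,"wx": 0,"wy": 0,"wz": 0},{"claw": -1,"dx": 0.9,"dy": 0.8,"dz": 0.4,"wx": 0,"wy": 0,"wz": 0},{"claw": -1,"dx": 0.4,"dy": 0.8,"dz": 0.1,"wx": 0,"wy": 0,"wz": 0},{"claw": -1,"dx": 0.6,"dy": 0.7,"dz": 0.2,"wx": 0,"wy": 0,"wz": 0},{"claw": -1,"dx": 0.8,"dy": 0.5,"dz": 0.3,"wx": 0,"wy": 0,"wz": 0},{"claw": -1,"dx": 0.9,"dy": 0.3,"dz": 0.3,"wx": 0,"wy": 0,"wz": 0},{"claw": -1,"dx": 0.9,"dy": 0.1,"dz": 0.4,"wx": 0,"wy": 0,"wz": 0}]'

```text
time_s: 20.25
ee_pos: [0.6115, 0.2588, 0.2256]
tcp_rot: [179.6, -21.4, 86.1]
force: [-3.4, -1.4, -0.1]
gripper_width: 0.288
```

```bash
python3 - <<'E'
from h import *
a,cs=snap('scene','s21');b,cd=snap('side','d21')
o=np.hstack([cv2.resize(a[225:325,160:265,::-1],(400,380),interpolation=cv2.INTER_CUBIC),cv2.resize(b[215:310,210:315,::-1],(400,380),interpolation=cv2.INTER_CUBIC)])
cv2.imwrite('pics/c21.png',o)
stir([el(a) for a in (15,30,45,60,75,90,105,120)])
E
```

```text
tip bowl [41.  11.9] z 24.2 F [-1.4  0.5  1.4] rot [179.6 -21.4  86.2] t 20.35
{"claw": -1, "dx": -0.3, "dy": -1.0, "dz": 0.2, "wx": 0.005, "wy": -0.002, "wz": 0.004},
{"claw": -1, "dx": 0.9, "dy": -0.3, "dz": 0.3, "wx": 0.000, "wy": -0.000, "wz": 0.000},
{"claw": -1, "dx": 0.8, "dy": -0.5, "dz": 0.3, "wx": 0.000, "wy": -0.000, "wz": 0.000},
{"claw": -1, "dx": 0.6, "dy": -0.6, "dz": 0.2, "wx": 0.000, "wy": -0.000, "wz": 0.000},
{"claw": -1, "dx": 0.4, "dy": -0.8, "dz": 0.1, "wx": 0.000, "wy": -0.000, "wz": 0.000},
{"claw": -1, "dx": 0.2, "dy": -0.8, "dz": 0.1, "wx": 0.000, "wy": -0.000, "wz": 0.000},
{"claw": -1, "dx": -0.1, "dy": -0.8, "dz": -0.0, "wx": 0.000, "wy": -0.000, "wz": 0.000},
{"claw": -1, "dx": -0.3, "dy": -0.8, "dz": -0.1, "wx": 0.000, "wy": -0.000, "wz": 0.000},
```

View pics/c21.png

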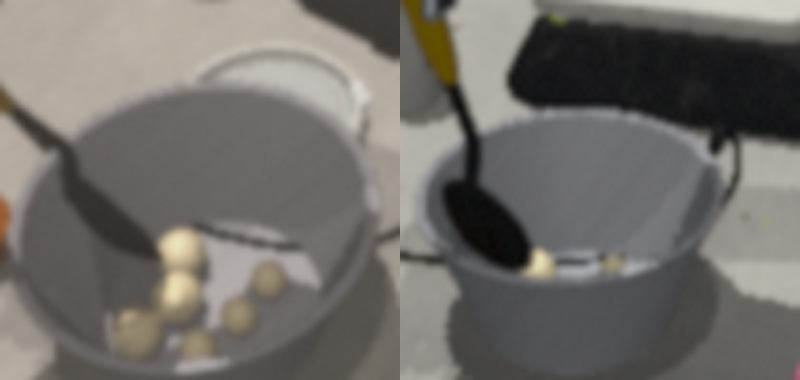

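>>> send_rows --plan '[{"claw": -1,"dx": 0.2,"dy": -0.6,"dz": 0.2,"wx": 0.005,"wy": -0.002,"wz": 0.004},{"claw": -1,"dx": 0.5,"dy": -0.5,"dz": 0.2,"wx": 0,"wy": 0,"wz": 0},{"claw": -1,"dx": 0.5,"dy": -0.6,"dz": 0.2,"wx": 0,"wy": 0,"wz": 0},{"claw": -1,"dx": 0.4,"dy": -0.6,"dz": 0.2,"wx": 0,"wy": 0,"wz": 0},{"claw": -1,"dx": 0.2,"dy": -0.8,"dz": 0.1,"wx": 0,"wy": 0,"wz": 0},{"claw": -1,"dx": 0,"dy": -0.8,"dz": 0.1,"wx": 0,"wy": 0,"wz": 0},{"claw": -1,"dx": -0.2,"dy": -0.8,"dz": 0,"wx": 0,"wy": 0,"wz": 0},{"claw": -1,"dx": -0.3,"dy": -0.8,"dz": -0.1,"wx": 0,"wy": 0,"wz": 0}]'

```text
time_s: 21.15
ee_pos: [0.5611, 0.2856, 0.2294]
tcp_rot: [178.6, -21.9, 86.5]
force: [1.5, -0.6, 5.8]
gripper_width: 0.294
```

```bash
python3 - <<'E'
from h import *
a,cs=snap('scene','s22');b,cd=snap('side','d22')
o=np.hstack([cv2.resize(a[225:325,160:265,::-1],(400,380),interpolation=cv2.INTER_CUBIC),cv2.resize(b[215:310,210:315,::-1],(400,380),interpolation=cv2.INTER_CUBIC)])
cv2.imwrite('pics/c22.png',o)
stir([el(a) for a in (150,165,180,195,210,225,240,255)])
E
```

```text
tip bowl [-9.2 31.8] z 27.6 F [ 1.  -0.4  6.4] rot [178.7 -21.9  86.5] t 21.25
{"claw": -1, "dx": -1.3, "dy": -1.9, "dz": 0.1, "wx": 0.019, "wy": -0.010, "wz": 0.007},
{"claw": -1, "dx": -0.8, "dy": -0.4, "dz": -0.3, "wx": 0.000, "wy": -0.000, "wz": 0.000},
{"claw": -1, "dx": -0.9, "dy": -0.2, "dz": -0.4, "wx": 0.000, "wy": -0.000, "wz": 0.000},
{"claw": -1, "dx": -0.9, "dy": 0.1, "dz": -0.4, "wx": 0.000, "wy": -0.000, "wz": 0.000},
{"claw": -1, "dx": -0.9, "dy": 0.3, "dz": -0.3, "wx": 0.000, "wy": -0.000, "wz": 0.000},
{"claw": -1, "dx": -0.8, "dy": 0.5, "dz": -0.3, "wx": 0.000, "wy": -0.000, "wz": 0.000},
{"claw": -1, "dx": -0.6, "dy": 0.6, "dz": -0.2, "wx": 0.000, "wy": -0.000, "wz": 0.000},
{"claw": -1, "dx": -0.4, "dy": 0.8, "dz": -0.1, "wx": 0.000, "wy": -0.000, "wz": 0.000},
```

View pics/c22.png

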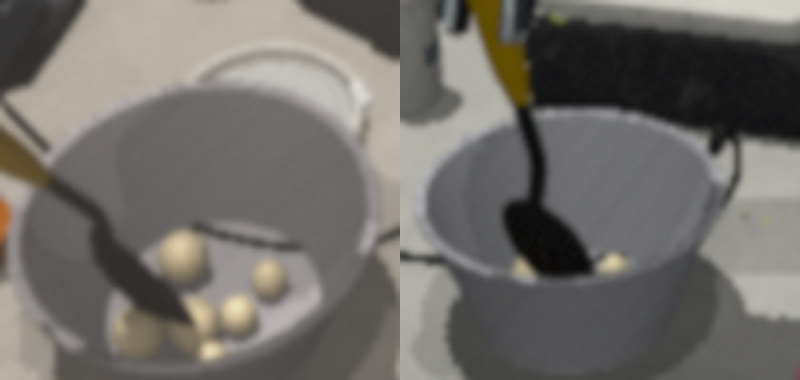

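>>> send_rows --plan '[{"claw": -1,"dx": 0,"dy": -0.8,"dz": -0.5,"wx": 0.01,"wy": -0.005,"wz": 0.004},{"claw": -1,"dx": -0.4,"dy": -0.9,"dz": -0.3,"wx": 0.005,"wy": 0,"wz": 0},{"claw": -1,"dx": -0.7,"dy": -0.6,"dz": -0.3,"wx": 0,"wy": 0,"wz": 0},{"claw": -1,"dx": -0.8,"dy": -0.3,"dz": -0.3,"wx": 0,"wy": 0,"wz": 0},{"claw": -1,"dx": -0.9,"dy": 0,"dz": -0.2,"wx": 0,"wy": 0,"wz": 0},{"claw": -1,"dx": -0.8,"dy": 0.2,"dz": -0.2,"wx": 0,"wy": 0,"wz": 0},{"claw": -1,"dx": -0.7,"dy": 0.5,"dz": 0,"wx": 0,"wy": 0,"wz": 0},{"claw": -1,"dx": -0.5,"dy": 0.7,"dz": 0,"wx": 0,"wy": 0,"wz": 0}]'

```text
time_s: 22.05
ee_pos: [0.5386, 0.2307, 0.2271]
tcp_rot: [-180.0, -21.6, 86.2]
force: [0.8, 0.5, -0.7]
gripper_width: 0.29
```

```bash
python3 - <<'E'
from h import *
a,cs=snap('scene','s23');b,cd=snap('side','d23')
o=np.hstack([cv2.resize(a[225:325,160:265,::-1],(400,380),interpolation=cv2.INTER_CUBIC),cv2.resize(b[215:310,210:315,::-1],(400,380),interpolation=cv2.INTER_CUBIC)])
cv2.imwrite('pics/c23.png',o)
stir([el(a) for a in (255,270,285,300,315,330,345,360)])
E
```

```text
tip bowl [-27.  -26.6] z 25.9 F [-0.3 -0.3 -1.5] rot [-180.   -21.5   86.1] t 22.15
{"claw": -1, "dx": -1.2, "dy": 1.8, "dz": 0.1, "wx": -0.001, "wy": -0.004, "wz": 0.001},
{"claw": -1, "dx": -0.2, "dy": 0.8, "dz": -0.1, "wx": -0.000, "wy": -0.000, "wz": 0.000},
{"claw": -1, "dx": 0.1, "dy": 0.8, "dz": 0.0, "wx": -0.000, "wy": -0.000, "wz": 0.000},
{"claw": -1, "dx": 0.3, "dy": 0.8, "dz": 0.1, "wx": -0.000, "wy": -0.000, "wz": 0.000},
{"claw": -1, "dx": 0.5, "dy": 0.7, "dz": 0.2, "wx": -0.000, "wy": -0.000, "wz": 0.000},
{"claw": -1, "dx": 0.7, "dy": 0.6, "dz": 0.3, "wx": -0.000, "wy": -0.000, "wz": 0.000},
{"claw": -1, "dx": 0.8, "dy": 0.4, "dz": 0.3, "wx": -0.000, "wy": -0.000, "wz": 0.000},
{"claw": -1, "dx": 0.9, "dy": 0.2, "dz": 0.4, "wx": -0.000, "wy": -0.000, "wz": 0.000},
```

View pics/c23.png

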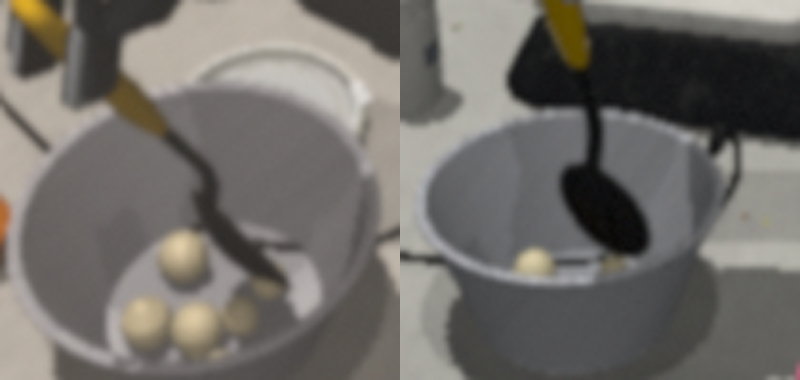

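>>> send_rows --plan '[{"claw": -1,"dx": -0.6,"dy": 0.9,"dz": 0,"wx": 0,"wy": -0.003,"wz": 0},{"claw": -1,"dx": -0.3,"dy": 0.9,"dz": 0,"wx": 0,"wy": 0,"wz": 0},{"claw": -1,"dx": 0,"dy": 0.9,"dz": 0.1,"wx": 0,"wy": 0,"wz": 0},{"claw": -1,"dx": 0.2,"dy": 0.8,"dz": 0.2,"wx": 0,"wy": 0,"wz": 0},{"claw": -1,"dx": 0.5,"dy": 0.7,"dz": 0.2,"wx": 0,"wy": 0,"wz": 0},{"claw": -1,"dx": 0.7,"dy": 0.6,"dz": 0.3,"wx": 0,"wy": 0,"wz": 0},{"claw": -1,"dx": 0.8,"dy": 0.3,"dz": 0.3,"wx": 0,"wy": 0,"wz": 0},{"claw": -1,"dx": 0.8,"dy": 0,"dz": 0.3,"wx": 0,"wy": 0,"wz": 0}]'

```text
time_s: 22.95
ee_pos: [0.5983, 0.2524, 0.2204]
tcp_rot: [180.0, -21.2, 86.1]
force: [-2.0, -2.1, 4.3]
gripper_width: 0.292
```

```bash
python3 - <<'E'
from h import *
a,cs=snap('scene','s24');b,cd=snap('side','d24')
o=np.hstack([cv2.resize(a[225:325,160:265,::-1],(400,380),interpolation=cv2.INTER_CUBIC),cv2.resize(b[215:310,210:315,::-1],(400,380),interpolation=cv2.INTER_CUBIC)])
cv2.imwrite('pics/c24.png',o)
stir([el(a) for a in (15,30,45,60,75,90,105,120)])
t,R,s=tip2(); q=proj(cs,t); q2=proj(cd,t); print('pred crop',(q-[160,225])*3.8,(q2-[210,215])*[3.81,4]+[400,0])
E
```

```text
tip bowl [27.9  2.9] z 20.0 F [-0.5 -2.3  5.2] rot [-180.   -21.3   86.2] t 23.05
{"claw": -1, "dx": 0.7, "dy": 0.3, "dz": 0.2, "wx": -0.001, "wy": 0.000, "wz": 0.003},
{"claw": -1, "dx": 0.9, "dy": -0.3, "dz": 0.3, "wx": -0.000, "wy": 0.000, "wz": 0.000},
{"claw": -1, "dx": 0.8, "dy": -0.5, "dz": 0.3, "wx": -0.000, "wy": 0.000, "wz": 0.000},
{"claw": -1, "dx": 0.6, "dy": -0.6, "dz": 0.2, "wx": -0.000, "wy": 0.000, "wz": 0.000},
{"claw": -1, "dx": 0.4, "dy": -0.7, "dz": 0.2, "wx": -0.000, "wy": 0.000, "wz": 0.000},
{"claw": -1, "dx": 0.2, "dy": -0.8, "dz": 0.1, "wx": -0.000, "wy": 0.000, "wz": 0.000},
{"claw": -1, "dx": -0.1, "dy": -0.8, "dz": -0.0, "wx": -0.000, "wy": 0.000, "wz": 0.000},
{"claw": -1, "dx": -0.3, "dy": -0.8, "dz": -0.1, "wx": -0.000, "wy": 0.000, "wz": 0.000},
pred crop [170.31509929 269.54338002] [536.22651691 281.16224932]
```

View pics/c24.png

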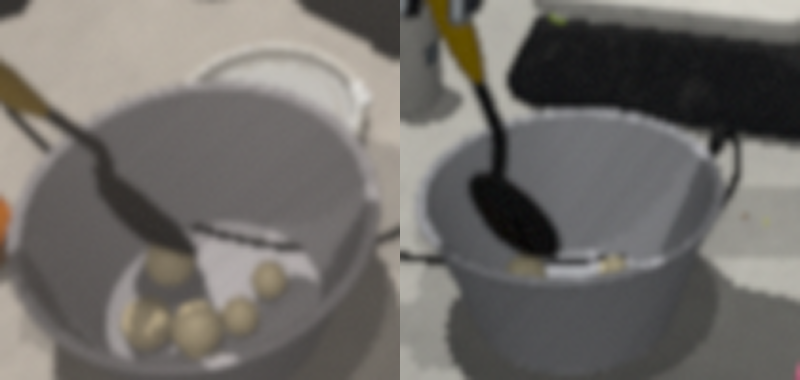

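```bash
python3 - <<'E'
from h import *
w,cw=snap('wrist','w24')
w0,_=load('w18')
cv2.imwrite('pics/c25.png',np.hstack([w0[200:380,180:380,::-1],w[200:380,180:380,::-1]]).repeat(2,0).repeat(2,1))
_,cs=load('s24');_,cd=load('d24')
t,r=tri([ray(cs,209.9,290.3),ray(cd,250.7,277.5)]);print('tip',t,r,inbowl(t))
E
```

```text
tip [0.56809398 0.14018819 0.04019878] [np.float64(6.691628571736262e-05), np.float64(6.69162857173886e-05)] [ 0.01686511 -0.00529594]
```

View pics/c25.png

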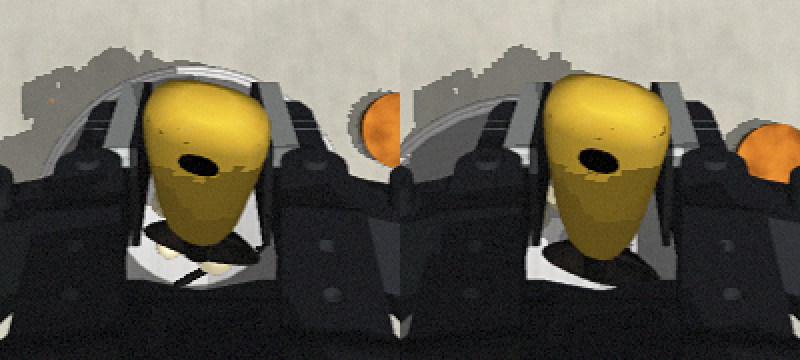

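```bash
cat >> h.py <<'E'
def setTT(t):
    p,R,_=pose(); v=R.inv().apply(np.array(t)-p); open('tt.txt','w').write(repr(list(v))); return v
import os
if os.path.exists('tt.txt'): TT=np.array(eval(open('tt.txt').read()))
def fl(im,u,v,z,sx=3.81,sy=3.8): 
    c=load(im)[1]; return inbowl(onz(c,160+u/sx,225+v/sy,z))*1000
E
python3 - <<'E'
from h import *
for n,u,v,z in (('B',165,265,.018),('B',145,325,.018),('B',196,328,.018),('S',238,315,.014),('S',268,280,.014),('clear',230,240,.004),('fl',270,250,.004)): print(n,fl('s24',u,v,z))
v=setTT([0.566,0.140,0.038]);print(v)
p,R,_=pose();M=R.as_matrix(); h=v+np.array([0,0,K]);print(np.linalg.norm(h),'alpha',np.degrees(np.arctan2(-h[0],h[2])))
print('elev', np.degrees(np.arcsin(-(R.apply(h)/np.linalg.norm(h))[2])))
E
```

```text
B [34.23971522  1.90679388]
B [12.57891157 36.63479134]
B [-11.04547469  20.47813123]
S [-20.79995072  -1.66663629]
S [-17.26370614 -29.1447171 ]
clear [ 26.85455474 -40.60794907]
fl [  2.93737677 -50.06662947]
[-0.17301406 -0.02380341  0.12851711]
0.24831182046491446 alpha 44.42579278556159
elev 66.23921872151826
```

```bash
python3 - <<'E'
from h import *
stir([(.017,-.01,.05),(.017,-.022,.055),(.016,-.034,.05),(.014,-.044,.04),(.014,-.046,.03),(.014,-.046,.021),(.014,-.046,.016)])
E
```

```text
tip bowl [14.8 -5.7] z 38.0 F [-1.1 -2.1  4.7] rot [-180.   -21.3   86.1] t 23.1
{"claw": -1, "dx": 0.0, "dy": 0.2, "dz": -1.3, "wx": -0.001, "wy": 0.000, "wz": 0.002},
{"claw": -1, "dx": -0.9, "dy": -0.1, "dz": -0.9, "wx": -0.000, "wy": 0.000, "wz": 0.000},
{"claw": -1, "dx": -1.3, "dy": -0.2, "dz": 0.0, "wx": -0.000, "wy": 0.000, "wz": 0.000},
{"claw": -1, "dx": -1.3, "dy": -0.3, "dz": 0.6, "wx": -0.000, "wy": 0.000, "wz": 0.000},
{"claw": -1, "dx": -0.5, "dy": -0.0, "dz": 0.9, "wx": -0.000, "wy": 0.000, "wz": 0.000},
{"claw": -1, "dx": -0.3, "dy": 0.0, "dz": 0.8, "wx": -0.000, "wy": 0.000, "wz": 0.000},
{"claw": -1, "dx": -0.2, "dy": 0.0, "dz": 0.5, "wx": -0.000, "wy": 0.000, "wz": 0.000},
```

>>> send_rows --plan '[{"claw": -1,"dx": 0,"dy": 0.2,"dz": -1.3,"wx": 0,"wy": 0,"wz": 0},{"claw": -1,"dx": -0.9,"dy": -0.1,"dz": -0.8,"wx": 0,"wy": 0,"wz": 0},{"claw": -1,"dx": -1.2,"dy": -0.2,"dz": 0,"wx": 0,"wy": 0,"wz": 0},{"claw": -1,"dx": -1.1,"dy": -0.2,"dz": 0.6,"wx": 0,"wy": 0,"wz": 0},{"claw": -1,"dx": -0.4,"dy": 0,"dz": 0.9,"wx": 0,"wy": 0,"wz": 0},{"claw": -1,"dx": -0.3,"dy": 0,"dz": 0.8,"wx": 0,"wy": 0,"wz": 0},{"claw": -1,"dx": -0.2,"dy": 0,"dz": 0.5,"wx": 0,"wy": 0,"wz": 0},{"claw": -1,"dx": 0,"dy": 0,"dz": 0,"wx": 0,"wy": 0,"wz": 0}]'

```text
time_s: 23.9
ee_pos: [0.5909, 0.2227, 0.2044]
tcp_rot: [179.9, -22.3, 86.3]
force: [-0.8, -0.1, 0.1]
gripper_width: 0.29
```

```bash
cat >> h.py <<'E'
def two(n):
    a,cs=snap('scene','s'+n);b,cd=snap('side','d'+n)
    o=np.hstack([cv2.resize(a[225:325,160:265,::-1],(400,380),interpolation=cv2.INTER_CUBIC),cv2.resize(b[215:310,210:315,::-1],(400,380),interpolation=cv2.INTER_CUBIC)])
    cv2.imwrite('pics/c'+n+'.png',o)
    t,R,s=tip2(); q=proj(cs,t); q2=proj(cd,t); print('pred crop',((q-[160,225])*3.8).round(),((q2-[210,215])*[3.81,4]+[400,0]).round())
def tritip(n,s,d):
    cs=load('s'+n)[1];cd=load('d'+n)[1]
    t,r=tri([ray(cs,160+s[0]/3.81,225+s[1]/3.8),ray(cd,210+(d[0]-400)/3.81,215+d[1]/4)]); print(t,r[0],inbowl(t)*1000); return t
E
python3 - <<'E'
from h import *
two('26'); stir([])
E
```

```text
pred crop [235. 243.] [579. 254.]
tip bowl [ 12.6 -33.5] z 19.8 F [-1.1  3.2  7.4] rot [179.9 -22.3  86.2] t 24.0
```

View pics/c26.png

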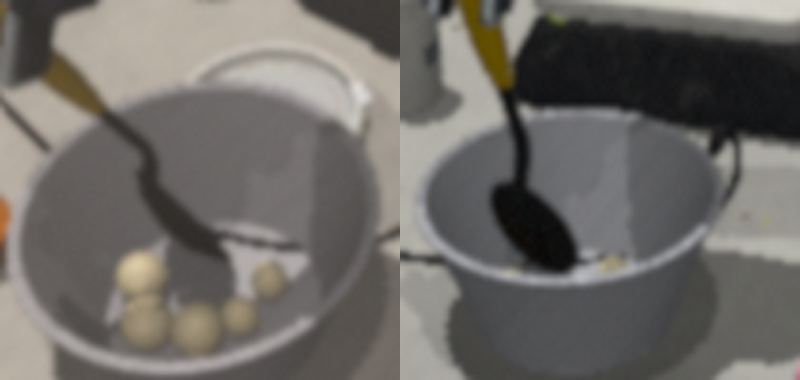

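```bash
python3 - <<'E'
from h import *
t=tritip('26',(226,259),(570,266))
setTT([t[0],t[1],.012])
stir([])
E
python3 - <<'E'
from h import *
stir([(.018,-.034,.018)]+[el(a,.03,.035,.018) for a in (-50,-35,-20,-5,10,25,40)])
p,R,s=pose(); h=R.apply(TT+np.array([0,0,K]));print(np.linalg.norm(h),np.degrees(np.arcsin(-h[2]/np.linalg.norm(h))))
E
```

```text
[0.56292631 0.12109616 0.01476319] 0.001909977104248514 [ 14.06268989 -24.87544335]
tip bowl [ 12.6 -33.5] z 19.8 F [-1.1  3.2  7.4] rot [179.9 -22.3  86.2] t 24.0
tip bowl [ 14.1 -24.9] z 12.0 F [-1.1  3.2  7.4] rot [179.9 -22.3  86.2] t 24.0
{"claw": -1, "dx": -0.6, "dy": 0.3, "dz": -0.9, "wx": 0.001, "wy": -0.018, "wz": 0.004},
{"claw": -1, "dx": 0.7, "dy": 0.2, "dz": 0.3, "wx": 0.000, "wy": -0.000, "wz": 0.000},
{"claw": -1, "dx": 0.6, "dy": 0.6, "dz": 0.2, "wx": 0.000, "wy": -0.000, "wz": 0.000},
{"claw": -1, "dx": 0.7, "dy": 0.4, "dz": 0.3, "wx": 0.000, "wy": -0.000, "wz": 0.000},
{"claw": -1, "dx": 0.8, "dy": 0.2, "dz": 0.3, "wx": 0.000, "wy": -0.000, "wz": 0.000},
{"claw": -1, "dx": 0.8, "dy": 0.0, "dz": 0.3, "wx": 0.000, "wy": -0.000, "wz": 0.000},
{"claw": -1, "dx": 0.8, "dy": -0.2, "dz": 0.3, "wx": 0.000, "wy": -0.000, "wz": 0.000},
{"claw": -1, "dx": 0.7, "dy": -0.4, "dz": 0.3, "wx": 0.000, "wy": -0.000, "wz": 0.000},
0.2523492987277762 69.7808562547146
```

>>> send_rows --plan '[{"claw": -1,"dx": -0.3,"dy": 0.4,"dz": -0.7,"wx": 0,"wy": -0.018,"wz": 0.004},{"claw": -1,"dx": 0.5,"dy": 0.4,"dz": 0.1,"wx": 0,"wy": 0,"wz": 0},{"claw": -1,"dx": 0.6,"dy": 0.5,"dz": 0.2,"wx": 0,"wy": 0,"wz": 0},{"claw": -1,"dx": 0.7,"dy": 0.3,"dz": 0.3,"wx": 0,"wy": 0,"wz": 0},{"claw": -1,"dx": 0.7,"dy": 0.1,"dz": 0.3,"wx": 0,"wy": 0,"wz": 0},{"claw": -1,"dx": 0.7,"dy": -0.1,"dz": 0.3,"wx": 0,"wy": 0,"wz": 0},{"claw": -1,"dx": 0.7,"dy": -0.3,"dz": 0.3,"wx": 0,"wy": 0,"wz": 0},{"claw": -1,"dx": 0.6,"dy": -0.5,"dz": 0.2,"wx": 0,"wy": 0,"wz": 0}]'

```text
time_s: 24.8
ee_pos: [0.6016, 0.2652, 0.205]
tcp_rot: [-179.6, -20.8, 85.8]
force: [-0.5, -2.3, 3.7]
gripper_width: 0.289
```

```bash
python3 - <<'E'
from h import *
two('27'); stir([el(a,.03,.035,.018) for a in (60,75,90,105,120,135,150,165)])
E
```

```text
pred crop [169. 299.] [546. 301.]
tip bowl [16.1 15.4] z 15.8 F [-0.1 -2.2  3.9] rot [-179.6  -20.9   85.8] t 24.9
{"claw": -1, "dx": 1.5, "dy": -0.0, "dz": 0.3, "wx": -0.007, "wy": 0.007, "wz": -0.003},
{"claw": -1, "dx": 0.4, "dy": -0.7, "dz": 0.1, "wx": -0.000, "wy": 0.000, "wz": -0.000},
{"claw": -1, "dx": 0.1, "dy": -0.8, "dz": 0.1, "wx": -0.000, "wy": 0.000, "wz": -0.000},
{"claw": -1, "dx": -0.1, "dy": -0.8, "dz": -0.0, "wx": -0.000, "wy": 0.000, "wz": -0.000},
{"claw": -1, "dx": -0.3, "dy": -0.7, "dz": -0.1, "wx": -0.000, "wy": 0.000, "wz": -0.000},
{"claw": -1, "dx": -0.5, "dy": -0.6, "dz": -0.2, "wx": -0.000, "wy": 0.000, "wz": -0.000},
{"claw": -1, "dx": -0.7, "dy": -0.5, "dz": -0.2, "wx": -0.000, "wy": 0.000, "wz": -0.000},
{"claw": -1, "dx": -0.8, "dy": -0.3, "dz": -0.3, "wx": -0.000, "wy": 0.000, "wz": -0.000},
```

View pics/c27.png

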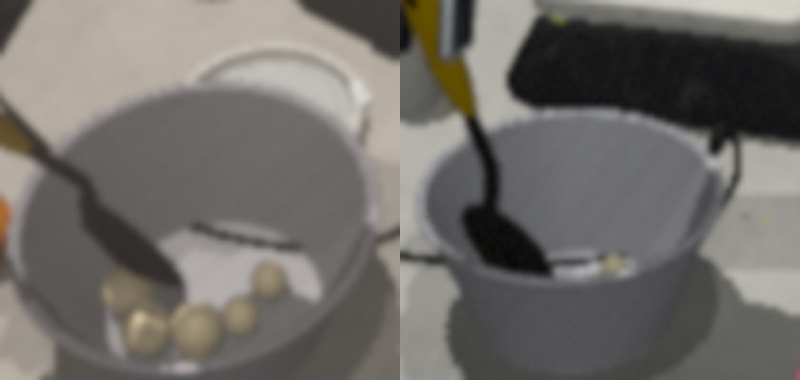

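>>> send_rows --plan '[{"claw": -1,"dx": 0.8,"dy": -0.3,"dz": 0.1,"wx": -0.007,"wy": 0.007,"wz": 0},{"claw": -1,"dx": 0.6,"dy": -0.6,"dz": 0.1,"wx": 0,"wy": 0,"wz": 0},{"claw": -1,"dx": 0.2,"dy": -0.8,"dz": 0,"wx": 0,"wy": 0,"wz": 0},{"claw": -1,"dx": 0,"dy": -0.9,"dz": 0,"wx": 0,"wy": 0,"wz": 0},{"claw": -1,"dx": -0.3,"dy": -0.9,"dz": -0.1,"wx": 0,"wy": 0,"wz": 0},{"claw": -1,"dx": -0.5,"dy": -0.8,"dz": -0.2,"wx": 0,"wy": 0,"wz": 0},{"claw": -1,"dx": -0.7,"dy": -0.6,"dz": -0.2,"wx": 0,"wy": 0,"wz": 0},{"claw": -1,"dx": -0.8,"dy": -0.4,"dz": -0.3,"wx": 0,"wy": 0,"wz": 0}]'

```text
time_s: 25.7
ee_pos: [0.5418, 0.2632, 0.2091]
tcp_rot: [179.9, -21.5, 86.0]
force: [0.6, 0.2, -0.8]
gripper_width: 0.29
```

```bash
python3 - <<'E'
from h import *
two('28'); stir([el(a,.03,.035,.018) for a in (180,195,210,225,240,255,270,285)])
E
```

```text
pred crop [251. 337.] [631. 305.]
tip bowl [-39.7   5.8] z 18.5 F [-0.7  0.  -1.4] rot [179.9 -21.5  85.9] t 25.8
{"claw": -1, "dx": -0.6, "dy": 0.9, "dz": -0.2, "wx": 0.003, "wy": -0.003, "wz": -0.002},
{"claw": -1, "dx": -0.8, "dy": 0.1, "dz": -0.3, "wx": 0.000, "wy": -0.000, "wz": -0.000},
{"claw": -1, "dx": -0.8, "dy": 0.3, "dz": -0.3, "wx": 0.000, "wy": -0.000, "wz": -0.000},
{"claw": -1, "dx": -0.7, "dy": 0.4, "dz": -0.3, "wx": 0.000, "wy": -0.000, "wz": -0.000},
{"claw": -1, "dx": -0.5, "dy": 0.6, "dz": -0.2, "wx": 0.000, "wy": -0.000, "wz": -0.000},
{"claw": -1, "dx": -0.4, "dy": 0.7, "dz": -0.1, "wx": 0.000, "wy": -0.000, "wz": -0.000},
{"claw": -1, "dx": -0.1, "dy": 0.8, "dz": -0.1, "wx": 0.000, "wy": -0.000, "wz": -0.000},
{"claw": -1, "dx": 0.1, "dy": 0.8, "dz": 0.0, "wx": 0.000, "wy": -0.000, "wz": -0.000},
```

View pics/c28.png

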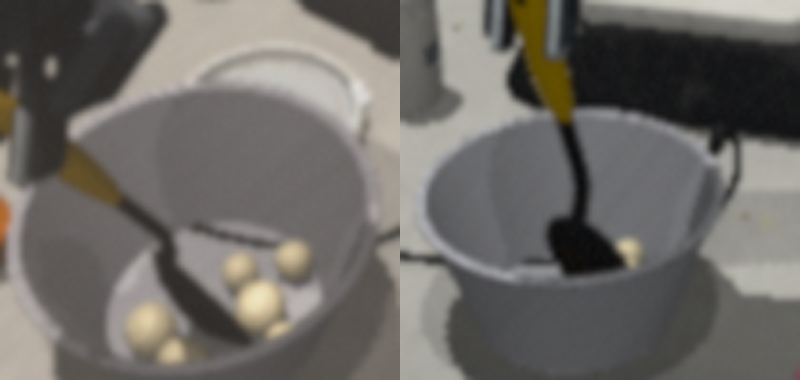

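>>> send_rows --plan '[{"claw": -1,"dx": -0.6,"dy": 0.4,"dz": -0.2,"wx": 0,"wy": 0,"wz": 0},{"claw": -1,"dx": -0.8,"dy": 0.3,"dz": -0.3,"wx": 0,"wy": 0,"wz": 0},{"claw": -1,"dx": -0.8,"dy": 0.3,"dz": -0.3,"wx": 0,"wy": 0,"wz": 0},{"claw": -1,"dx": -0.7,"dy": 0.4,"dz": -0.3,"wx": 0,"wy": 0,"wz": 0},{"claw": -1,"dx": -0.5,"dy": 0.6,"dz": -0.2,"wx": 0,"wy": 0,"wz": 0},{"claw": -1,"dx": -0.3,"dy": 0.8,"dz": -0.1,"wx": 0,"wy": 0,"wz": 0},{"claw": -1,"dx": 0,"dy": 0.9,"dz": 0,"wx": 0,"wy": 0,"wz": 0},{"claw": -1,"dx": 0.2,"dy": 0.9,"dz": 0.1,"wx": 0,"wy": 0,"wz": 0}]'

```text
time_s: 26.6
ee_pos: [0.59, 0.2158, 0.2091]
tcp_rot: [179.9, -21.5, 85.7]
force: [-4.6, -1.1, 2.6]
gripper_width: 0.287
```

```bash
python3 - <<'E'
from h import *
two('29'); stir([el(a,.03,.035,.018) for a in (-55,-40,-25,-10,5,20,35,50)])
E
```

```text
pred crop [235. 246.] [580. 257.]
tip bowl [ 11.9 -33. ] z 17.9 F [-4.2 -0.5  4.4] rot [180.  -21.5  85.7] t 26.7
{"claw": -1, "dx": 0.4, "dy": 0.5, "dz": 0.1, "wx": 0.002, "wy": -0.003, "wz": -0.005},
{"claw": -1, "dx": 0.5, "dy": 0.6, "dz": 0.2, "wx": 0.000, "wy": -0.000, "wz": -0.000},
{"claw": -1, "dx": 0.7, "dy": 0.5, "dz": 0.3, "wx": 0.000, "wy": -0.000, "wz": -0.000},
{"claw": -1, "dx": 0.8, "dy": 0.3, "dz": 0.3, "wx": 0.000, "wy": -0.000, "wz": -0.000},
{"claw": -1, "dx": 0.8, "dy": 0.1, "dz": 0.3, "wx": 0.000, "wy": -0.000, "wz": -0.000},
{"claw": -1, "dx": 0.8, "dy": -0.1, "dz": 0.3, "wx": 0.000, "wy": -0.000, "wz": -0.000},
{"claw": -1, "dx": 0.8, "dy": -0.3, "dz": 0.3, "wx": 0.000, "wy": -0.000, "wz": -0.000},
{"claw": -1, "dx": 0.6, "dy": -0.5, "dz": 0.3, "wx": 0.000, "wy": -0.000, "wz": -0.000},
```

View pics/c29.png

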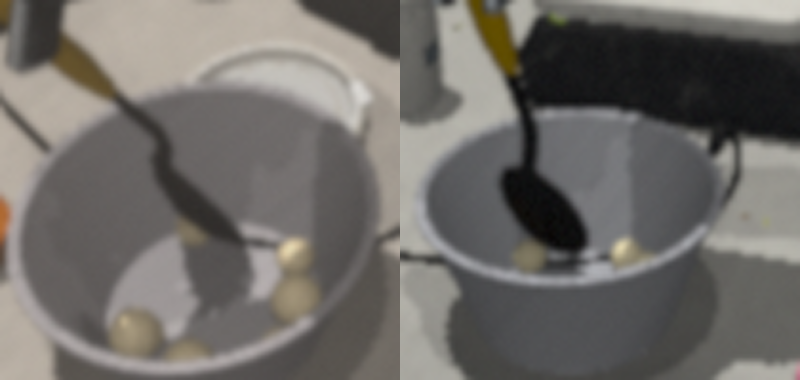

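>>> send_rows --plan '[{"claw": -1,"dx": 0.4,"dy": 0.5,"dz": 0.1,"wx": 0,"wy": 0,"wz": -0.004},{"claw": -1,"dx": 0.5,"dy": 0.6,"dz": 0.1,"wx": 0,"wy": 0,"wz": 0},{"claw": -1,"dx": 0.7,"dy": 0.4,"dz": 0.2,"wx": 0,"wy": 0,"wz": 0},{"claw": -1,"dx": 0.8,"dy": 0.3,"dz": 0.3,"wx": 0,"wy": 0,"wz": 0},{"claw": -1,"dx": 0.8,"dy": 0,"dz": 0.3,"wx": 0,"wy": 0,"wz": 0},{"claw": -1,"dx": 0.8,"dy": -0.2,"dz": 0.3,"wx": 0,"wy": 0,"wz": 0},{"claw": -1,"dx": 0.8,"dy": -0.4,"dz": 0.3,"wx": 0,"wy": 0,"wz": 0},{"claw": -1,"dx": 0.6,"dy": -0.6,"dz": 0.3,"wx": 0,"wy": 0,"wz": 0}]'

```text
time_s: 27.5
ee_pos: [0.5961, 0.2748, 0.2107]
tcp_rot: [-179.5, -21.3, 85.8]
force: [-2.9, -0.2, 4.7]
gripper_width: 0.291
```

```bash
python3 - <<'E'
from h import *
two('30'); stir([el(a,.03,.035,.018) for a in (75,90,105,120,135,150,165,180)])
E
```

```text
pred crop [163. 314.] [550. 307.]
tip bowl [ 8.6 25.9] z 20.0 F [-1.   0.6  3.6] rot [-179.4  -21.4   85.9] t 27.6
{"claw": -1, "dx": 0.7, "dy": -0.0, "dz": 0.5, "wx": -0.010, "wy": -0.001, "wz": -0.001},
{"claw": -1, "dx": 0.1, "dy": -0.8, "dz": 0.1, "wx": -0.000, "wy": -0.000, "wz": -0.000},
{"claw": -1, "dx": -0.1, "dy": -0.8, "dz": -0.0, "wx": -0.000, "wy": -0.000, "wz": -0.000},
{"claw": -1, "dx": -0.3, "dy": -0.7, "dz": -0.1, "wx": -0.000, "wy": -0.000, "wz": -0.000},
{"claw": -1, "dx": -0.5, "dy": -0.7, "dz": -0.2, "wx": -0.000, "wy": -0.000, "wz": -0.000},
{"claw": -1, "dx": -0.7, "dy": -0.5, "dz": -0.2, "wx": -0.000, "wy": -0.000, "wz": -0.000},
{"claw": -1, "dx": -0.8, "dy": -0.3, "dz": -0.3, "wx": -0.000, "wy": -0.000, "wz": -0.000},
{"claw": -1, "dx": -0.8, "dy": -0.2, "dz": -0.3, "wx": -0.000, "wy": -0.000, "wz": -0.000},
```

View pics/c30.png

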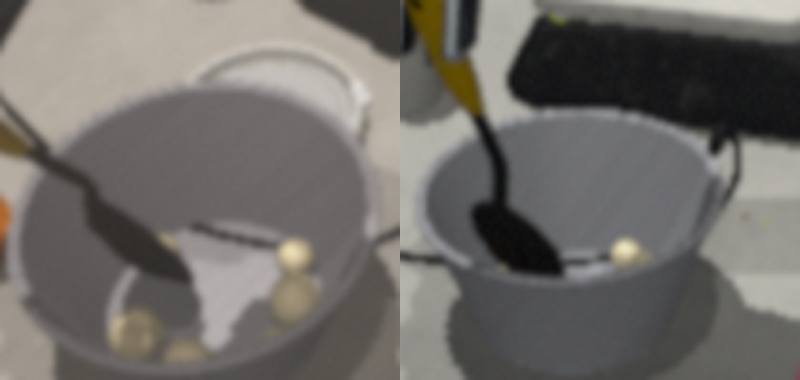

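```bash
python3 - <<'E'
from h import *
t=tritip('30',(189,281),(558,273))
for n,u,v,z in (('a',295,255,.018),('b',296,298,.018),('c',135,333,.018),('d',185,352,.016),('e',168,242,.014)): print(n,fl('s30',u,v,z))
E
```

```text
[0.56175522 0.15240486 0.03075864] 0.001830736581955885 [9.0847541  6.05716338]
a [-19.57421864 -49.50989   ]
b [-40.66078812 -28.18963193]
c [12.98820681 43.57991718]
d [-16.42140974  34.11684221]
e [ 47.90283732 -12.22421607]
```

```bash
python3 - <<'E'
from h import *
setTT([0.5605,0.1535,0.027])
E
python3 - <<'E'
from h import *
p,R,s=pose(); h=R.apply(TT+np.array([0,0,K]));print(np.linalg.norm(h),np.degrees(np.arcsin(-h[2]/np.linalg.norm(h))),s['joints'].round())
stir([(.009,.016,.027),(.007,.026,.024),(0,.033,.02)]+[el(a,.032,.035,.018) for a in (105,122,140,157,174)])
E
```

```text
0.2534569064002346 64.18132397810577 [-38.  23.  27.  97. -36.  61.   1.]
tip bowl [7.7 7. ] z 27.0 F [-1.   0.6  3.6] rot [-179.4  -21.4   85.9] t 27.6
{"claw": -1, "dx": 0.8, "dy": 0.2, "dz": 0.3, "wx": -0.010, "wy": -0.001, "wz": -0.001},
{"claw": -1, "dx": 0.8, "dy": -0.1, "dz": 0.6, "wx": -0.000, "wy": -0.000, "wz": -0.000},
{"claw": -1, "dx": 0.5, "dy": -0.7, "dz": 0.6, "wx": -0.000, "wy": -0.000, "wz": -0.000},
{"claw": -1, "dx": 0.0, "dy": -0.8, "dz": 0.2, "wx": -0.000, "wy": -0.000, "wz": -0.000},
{"claw": -1, "dx": -0.3, "dy": -0.9, "dz": -0.1, "wx": -0.000, "wy": -0.000, "wz": -0.000},
{"claw": -1, "dx": -0.6, "dy": -0.8, "dz": -0.2, "wx": -0.000, "wy": -0.000, "wz": -0.000},
{"claw": -1, "dx": -0.8, "dy": -0.5, "dz": -0.3, "wx": -0.000, "wy": -0.000, "wz": -0.000},
{"claw": -1, "dx": -0.9, "dy": -0.3, "dz": -0.4, "wx": -0.000, "wy": -0.000, "wz": -0.000},
```

>>> send_rows --plan '[{"claw": -1,"dx": 0.3,"dy": 0.1,"dz": -0.1,"wx": -0.008,"wy": 0.03,"wz": 0},{"claw": -1,"dx": 0.3,"dy": -0.1,"dz": 0,"wx": 0,"wy": 0.03,"wz": 0},{"claw": -1,"dx": 0.3,"dy": -0.7,"dz": 0,"wx": 0,"wy": 0.03,"wz": 0},{"claw": -1,"dx": 0.1,"dy": -0.9,"dz": 0,"wx": 0,"wy": 0,"wz": 0},{"claw": -1,"dx": -0.2,"dy": -0.9,"dz": -0.1,"wx": 0,"wy": 0,"wz": 0},{"claw": -1,"dx": -0.5,"dy": -0.8,"dz": -0.2,"wx": 0,"wy": 0,"wz": 0},{"claw": -1,"dx": -0.8,"dy": -0.5,"dz": -0.3,"wx": 0,"wy": 0,"wz": 0},{"claw": -1,"dx": -0.9,"dy": -0.2,"dz": -0.4,"wx": 0,"wy": 0,"wz": 0}]' --grip_force 120

```text
time_s: 28.4
ee_pos: [0.5503, 0.2626, 0.2135]
tcp_rot: [179.9, -26.6, 86.2]
force: [-0.4, 0.6, -1.1]
gripper_width: 0.283
```

```bash
sed -i 's/^R0S=.*/R0S=Ro.from_euler("xyz",[180,-26,86],degrees=True)/' h.py; python3 - <<'E'
from h import *
two('31'); stir([el(a,.032,.035,.018) for a in (200,215,230,245,260,275,290,305)])
E
```

```text
pred crop [244. 327.] [622. 300.]
tip bowl [-32.4   3.9] z 19.2 F [ 0.8 -0.8 -1.5] rot [179.9 -26.6  86.1] t 28.5
{"claw": -1, "dx": -1.5, "dy": 0.1, "dz": -0.6, "wx": 0.002, "wy": -0.010, "wz": 0.001},
{"claw": -1, "dx": -0.7, "dy": 0.3, "dz": -0.4, "wx": 0.000, "wy": -0.000, "wz": 0.000},
{"claw": -1, "dx": -0.6, "dy": 0.5, "dz": -0.3, "wx": 0.000, "wy": -0.000, "wz": 0.000},
{"claw": -1, "dx": -0.5, "dy": 0.7, "dz": -0.2, "wx": 0.000, "wy": -0.000, "wz": 0.000},
{"claw": -1, "dx": -0.3, "dy": 0.8, "dz": -0.1, "wx": 0.000, "wy": -0.000, "wz": 0.000},
{"claw": -1, "dx": -0.1, "dy": 0.8, "dz": -0.0, "wx": 0.000, "wy": -0.000, "wz": 0.000},
{"claw": -1, "dx": 0.1, "dy": 0.8, "dz": 0.1, "wx": 0.000, "wy": -0.000, "wz": 0.000},
{"claw": -1, "dx": 0.3, "dy": 0.8, "dz": 0.2, "wx": 0.000, "wy": -0.000, "wz": 0.000},
```

View pics/c31.png

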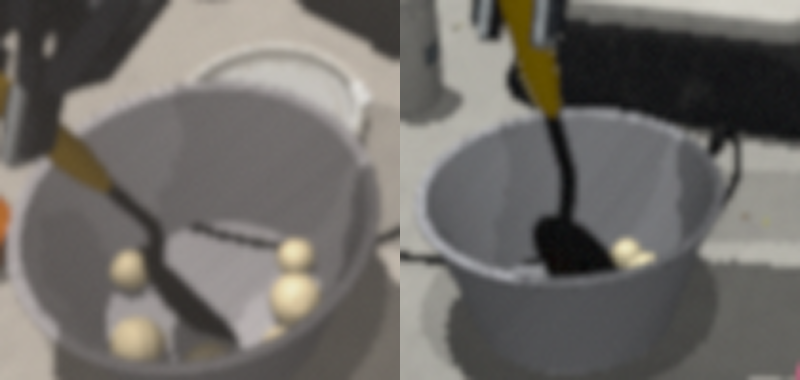

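>>> send_rows --plan '[{"claw": -1,"dx": -0.7,"dy": 0.1,"dz": -0.3,"wx": 0,"wy": -0.005,"wz": 0},{"claw": -1,"dx": -0.8,"dy": 0.1,"dz": -0.4,"wx": 0,"wy": 0,"wz": 0},{"claw": -1,"dx": -0.8,"dy": 0.3,"dz": -0.4,"wx": 0,"wy": 0,"wz": 0},{"claw": -1,"dx": -0.7,"dy": 0.5,"dz": -0.3,"wx": 0,"wy": 0,"wz": 0},{"claw": -1,"dx": -0.5,"dy": 0.7,"dz": -0.2,"wx": 0,"wy": 0,"wz": 0},{"claw": -1,"dx": -0.3,"dy": 0.8,"dz": -0.1,"wx": 0,"wy": 0,"wz": 0},{"claw": -1,"dx": 0,"dy": 0.9,"dz": 0,"wx": 0,"wy": 0,"wz": 0},{"claw": -1,"dx": 0.2,"dy": 0.9,"dz": 0.1,"wx": 0,"wy": 0,"wz": 0}]'

```text
time_s: 29.3
ee_pos: [0.5938, 0.2145, 0.2109]
tcp_rot: [-179.9, -26.3, 85.9]
force: [-6.3, 0.5, 2.6]
gripper_width: 0.287
```

```bash
python3 - <<'E'
from h import *
two('32'); stir([el(a,.032,.035,.018) for a in (-50,-35,-20,-5,10,25,40,55)])
E
```

```text
pred crop [238. 241.] [579. 255.]
tip bowl [ 14.3 -37. ] z 16.8 F [-3.3  0.9  1. ] rot [-179.9  -26.3   85.9] t 29.4
{"claw": -1, "dx": 0.9, "dy": 0.7, "dz": 0.3, "wx": -0.002, "wy": -0.005, "wz": -0.001},
{"claw": -1, "dx": 0.6, "dy": 0.6, "dz": 0.3, "wx": -0.000, "wy": -0.000, "wz": -0.000},
{"claw": -1, "dx": 0.7, "dy": 0.4, "dz": 0.3, "wx": -0.000, "wy": -0.000, "wz": -0.000},
{"claw": -1, "dx": 0.8, "dy": 0.2, "dz": 0.4, "wx": -0.000, "wy": -0.000, "wz": -0.000},
{"claw": -1, "dx": 0.8, "dy": 0.0, "dz": 0.4, "wx": -0.000, "wy": -0.000, "wz": -0.000},
{"claw": -1, "dx": 0.8, "dy": -0.2, "dz": 0.4, "wx": -0.000, "wy": -0.000, "wz": -0.000},
{"claw": -1, "dx": 0.7, "dy": -0.4, "dz": 0.4, "wx": -0.000, "wy": -0.000, "wz": -0.000},
{"claw": -1, "dx": 0.6, "dy": -0.6, "dz": 0.3, "wx": -0.000, "wy": -0.000, "wz": -0.000},
```

View pics/c32.png

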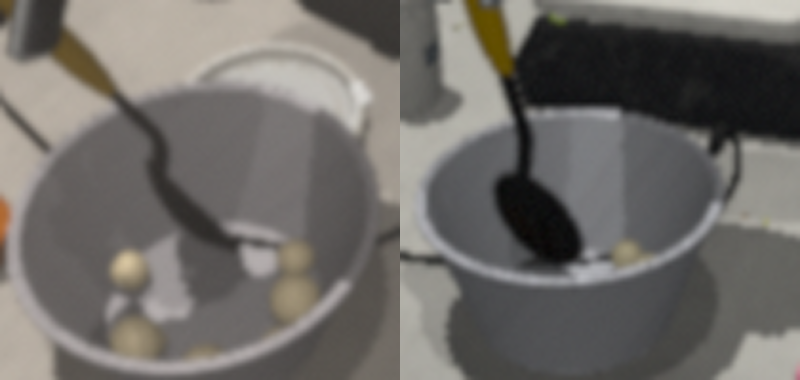

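>>> send_rows --plan '[{"claw": -1,"dx": 0.4,"dy": 0.6,"dz": 0.1,"wx": 0,"wy": -0.005,"wz": 0},{"claw": -1,"dx": 0.6,"dy": 0.6,"dz": 0.2,"wx": 0,"wy": 0,"wz": 0},{"claw": -1,"dx": 0.7,"dy": 0.4,"dz": 0.3,"wx": 0,"wy": 0,"wz": 0},{"claw": -1,"dx": 0.8,"dy": 0.2,"dz": 0.4,"wx": 0,"wy": 0,"wz": 0},{"claw": -1,"dx": 0.8,"dy": 0,"dz": 0.4,"wx": 0,"wy": 0,"wz": 0},{"claw": -1,"dx": 0.8,"dy": -0.2,"dz": 0.4,"wx": 0,"wy": 0,"wz": 0},{"claw": -1,"dx": 0.8,"dy": -0.4,"dz": 0.4,"wx": 0,"wy": 0,"wz": 0},{"claw": -1,"dx": 0.6,"dy": -0.6,"dz": 0.3,"wx": 0,"wy": 0,"wz": 0}]'

```text
time_s: 30.2
ee_pos: [0.6003, 0.2768, 0.2083]
tcp_rot: [-179.2, -25.6, 85.7]
force: [-2.1, -3.4, 4.1]
gripper_width: 0.29
```

```bash
python3 - <<'E'
from h import *
two('33'); stir([el(a,.032,.035,.018) for a in (75,90,105,120,135,150,165,180)])
E
```

```text
pred crop [165. 312.] [548. 309.]
tip bowl [11.  23.4] z 16.5 F [-2.5 -2.7  4.1] rot [-179.2  -25.7   85.8] t 30.3
{"claw": -1, "dx": 1.0, "dy": -0.2, "dz": 0.3, "wx": -0.012, "wy": 0.005, "wz": -0.003},
{"claw": -1, "dx": 0.1, "dy": -0.8, "dz": 0.1, "wx": -0.000, "wy": 0.000, "wz": -0.000},
{"claw": -1, "dx": -0.1, "dy": -0.8, "dz": -0.0, "wx": -0.000, "wy": 0.000, "wz": -0.000},
{"claw": -1, "dx": -0.3, "dy": -0.8, "dz": -0.1, "wx": -0.000, "wy": 0.000, "wz": -0.000},
{"claw": -1, "dx": -0.5, "dy": -0.7, "dz": -0.2, "wx": -0.000, "wy": 0.000, "wz": -0.000},
{"claw": -1, "dx": -0.6, "dy": -0.5, "dz": -0.3, "wx": -0.000, "wy": 0.000, "wz": -0.000},
{"claw": -1, "dx": -0.7, "dy": -0.4, "dz": -0.4, "wx": -0.000, "wy": 0.000, "wz": -0.000},
{"claw": -1, "dx": -0.8, "dy": -0.2, "dz": -0.4, "wx": -0.000, "wy": 0.000, "wz": -0.000},
```

View pics/c33.png

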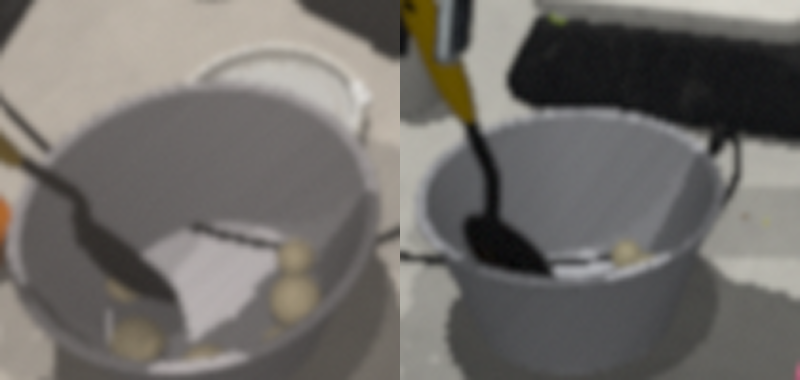

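>>> send_rows --plan '[{"claw": -1,"dx": 0.7,"dy": -0.4,"dz": 0.1,"wx": -0.01,"wy": 0.004,"wz": 0},{"claw": -1,"dx": 0.5,"dy": -0.7,"dz": 0.1,"wx": 0,"wy": 0,"wz": 0},{"claw": -1,"dx": 0.1,"dy": -0.9,"dz": 0,"wx": 0,"wy": 0,"wz": 0},{"claw": -1,"dx": -0.2,"dy": -0.9,"dz": -0.1,"wx": 0,"wy": 0,"wz": 0},{"claw": -1,"dx": -0.5,"dy": -0.8,"dz": -0.2,"wx": 0,"wy": 0,"wz": 0},{"claw": -1,"dx": -0.7,"dy": -0.6,"dz": -0.3,"wx": 0,"wy": 0,"wz": 0},{"claw": -1,"dx": -0.8,"dy": -0.5,"dz": -0.3,"wx": 0,"wy": 0,"wz": 0},{"claw": -1,"dx": -0.9,"dy": -0.2,"dz": -0.4,"wx": 0,"wy": 0,"wz": 0}]'

```text
time_s: 31.1
ee_pos: [0.5478, 0.2591, 0.2136]
tcp_rot: [179.6, -26.1, 86.0]
force: [-0.4, 0.3, -2.1]
gripper_width: 0.286
```

```bash
python3 - <<'E'
from h import *
two('34'); stir([el(a,.034,.042,.017) for a in (200,215,230,245,260,275,290,305)])
E
```

```text
pred crop [253. 321.] [627. 295.]
tip bowl [-34.2  -1.5] z 20.1 F [ 0.4 -0.  -1. ] rot [179.6 -26.   85.9] t 31.2
{"claw": -1, "dx": -1.3, "dy": 0.2, "dz": -0.3, "wx": 0.009, "wy": -0.001, "wz": -0.002},
{"claw": -1, "dx": -0.9, "dy": 0.4, "dz": -0.4, "wx": 0.000, "wy": -0.000, "wz": -0.000},
{"claw": -1, "dx": -0.8, "dy": 0.6, "dz": -0.4, "wx": 0.000, "wy": -0.000, "wz": -0.000},
{"claw": -1, "dx": -0.6, "dy": 0.7, "dz": -0.3, "wx": 0.000, "wy": -0.000, "wz": -0.000},
{"claw": -1, "dx": -0.3, "dy": 0.8, "dz": -0.2, "wx": 0.000, "wy": -0.000, "wz": -0.000},
{"claw": -1, "dx": -0.1, "dy": 0.9, "dz": -0.0, "wx": 0.000, "wy": -0.000, "wz": -0.000},
{"claw": -1, "dx": 0.2, "dy": 0.9, "dz": 0.1, "wx": 0.000, "wy": -0.000, "wz": -0.000},
{"claw": -1, "dx": 0.4, "dy": 0.8, "dz": 0.2, "wx": 0.000, "wy": -0.000, "wz": -0.000},
```

View pics/c34.png

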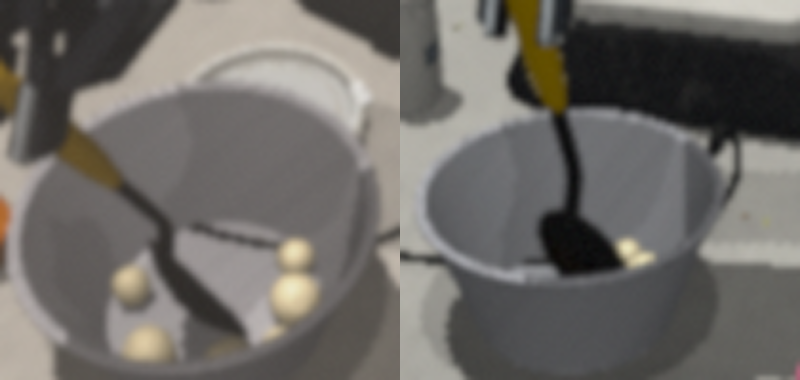

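>>> send_rows --plan '[{"claw": -1,"dx": -1.0,"dy": 0,"dz": -0.3,"wx": 0.008,"wy": 0,"wz": 0},{"claw": -1,"dx": -1.0,"dy": 0.1,"dz": -0.4,"wx": 0,"wy": 0,"wz": 0},{"claw": -1,"dx": -1.0,"dy": 0.2,"dz": -0.4,"wx": 0,"wy": 0,"wz": 0},{"claw": -1,"dx": -0.8,"dy": 0.5,"dz": -0.3,"wx": 0,"wy": 0,"wz": 0},{"claw": -1,"dx": -0.4,"dy": 0.8,"dz": -0.2,"wx": 0,"wy": 0,"wz": 0},{"claw": -1,"dx": -0.1,"dy": 0.9,"dz": 0,"wx": 0,"wy": 0,"wz": 0},{"claw": -1,"dx": 0.1,"dy": 0.9,"dz": 0.1,"wx": 0,"wy": 0,"wz": 0},{"claw": -1,"dx": 0.3,"dy": 0.9,"dz": 0.2,"wx": 0,"wy": 0,"wz": 0}]'

```text
time_s: 32.0
ee_pos: [0.5885, 0.2134, 0.2094]
tcp_rot: [-179.4, -26.5, 85.6]
force: [-1.7, 2.3, 3.4]
gripper_width: 0.289
```

```bash
python3 - <<'E'
from h import *
two('35'); stir([el(a,.034,.042,.017) for a in (-50,-35,-20,-5,10,25,40,55)])
for n,u,v,z in (('a',290,255,.018),('b',296,298,.018)): print(n,fl('s34',u,v,z))
E
```

```text
pred crop [245. 244.] [585. 257.]
tip bowl [ 10.  -38.4] z 15.4 F [-1.   2.3  5.7] rot [-179.6  -26.5   85.8] t 32.1
{"claw": -1, "dx": 0.6, "dy": 1.2, "dz": 0.1, "wx": -0.005, "wy": -0.009, "wz": -0.004},
{"claw": -1, "dx": 0.7, "dy": 0.6, "dz": 0.3, "wx": -0.000, "wy": -0.000, "wz": -0.000},
{"claw": -1, "dx": 0.9, "dy": 0.5, "dz": 0.4, "wx": -0.000, "wy": -0.000, "wz": -0.000},
{"claw": -1, "dx": 0.9, "dy": 0.2, "dz": 0.5, "wx": -0.000, "wy": -0.000, "wz": -0.000},
{"claw": -1, "dx": 1.0, "dy": 0.0, "dz": 0.5, "wx": -0.000, "wy": -0.000, "wz": -0.000},
{"claw": -1, "dx": 0.9, "dy": -0.2, "dz": 0.5, "wx": -0.000, "wy": -0.000, "wz": -0.000},
{"claw": -1, "dx": 0.8, "dy": -0.4, "dz": 0.4, "wx": -0.000, "wy": -0.000, "wz": -0.000},
{"claw": -1, "dx": 0.7, "dy": -0.6, "dz": 0.3, "wx": -0.000, "wy": -0.000, "wz": -0.000},
a [-17.30406879 -47.7214427 ]
b [-40.66078812 -28.18963193]
```

View pics/c35.png

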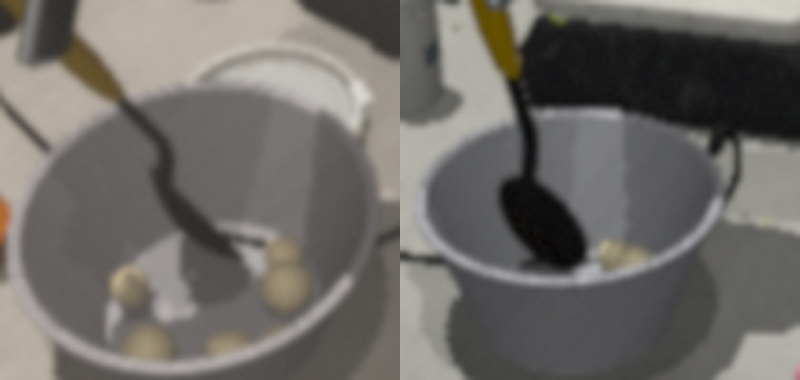

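```bash
cat >> h.py <<'E'
def lay(tb,ef,N,prn):
    t,R,s=tip2(); h=R.apply(TT+np.array([0,0,K])); e=np.degrees(np.arcsin(-h[2]/np.linalg.norm(h)))
    b=inbowl(t); A=np.array([*b,t[2]]); B=np.array(tb); print('tip',(A*1000).round(1),'e',e,'F',s['force'].round(1),s['joints'].round())
    p0,R0=pose()[0],R
    for i in range(1,prn+1):
        R1=R*Ro.from_rotvec([0,-np.radians(e-ef)*i/N,0]); q=tw(*(A+(B-A)*i/N)); p1=q-R1.apply(TT)
        d=R0.inv().apply(p1-p0)*100; w=(R0.inv()*R1).as_rotvec()
        print('{"claw": -1, "dx": %.1f, "dy": %.1f, "dz": %.1f, "wx": %.3f, "wy": %.3f, "wz": %.3f},'%(*d,*w)); p0,R0=p1,R1
E
python3 - <<'E'
from h import *
lay((.004,-.046,.028),48,8,8)
E
```

```text
tip [ 10.  -38.4  15.4] e 69.19053213408263 F [-1.   2.3  5.7] [-30.  22.  27. 101. -42.  62.  13.]
{"claw": -1, "dx": 0.5, "dy": -0.1, "dz": 0.7, "wx": 0.000, "wy": -0.046, "wz": 0.000},
{"claw": -1, "dx": 0.5, "dy": -0.1, "dz": 0.7, "wx": 0.000, "wy": -0.046, "wz": 0.000},
{"claw": -1, "dx": 0.5, "dy": -0.1, "dz": 0.7, "wx": 0.000, "wy": -0.046, "wz": 0.000},
{"claw": -1, "dx": 0.5, "dy": -0.1, "dz": 0.7, "wx": 0.000, "wy": -0.046, "wz": 0.000},
{"claw": -1, "dx": 0.5, "dy": -0.1, "dz": 0.7, "wx": -0.000, "wy": -0.046, "wz": -0.000},
{"claw": -1, "dx": 0.5, "dy": -0.1, "dz": 0.7, "wx": 0.000, "wy": -0.046, "wz": 0.000},
{"claw": -1, "dx": 0.5, "dy": -0.1, "dz": 0.7, "wx": 0.000, "wy": -0.046, "wz": -0.000},
{"claw": -1, "dx": 0.5, "dy": -0.1, "dz": 0.7, "wx": 0.000, "wy": -0.046, "wz": -0.000},
```

>>> send_rows --plan '[{"claw": -1,"dx": 0.3,"dy": -0.1,"dz": 0.2,"wx": 0,"wy": -0.046,"wz": 0},{"claw": -1,"dx": 0.5,"dy": -0.1,"dz": 0.7,"wx": 0,"wy": -0.046,"wz": 0},{"claw": -1,"dx": 0.5,"dy": -0.1,"dz": 0.7,"wx": 0,"wy": -0.046,"wz": 0},{"claw": -1,"dx": 0.5,"dy": -0.1,"dz": 0.7,"wx": 0,"wy": -0.046,"wz": 0},{"claw": -1,"dx": 0.5,"dy": -0.1,"dz": 0.7,"wx": 0,"wy": -0.046,"wz": 0},{"claw": -1,"dx": 0.5,"dy": -0.1,"dz": 0.7,"wx": 0,"wy": -0.046,"wz": 0},{"claw": -1,"dx": 0.5,"dy": -0.1,"dz": 0.7,"wx": 0,"wy": -0.046,"wz": 0},{"claw": -1,"dx": 0.5,"dy": -0.1,"dz": 0.7,"wx": 0,"wy": -0.046,"wz": 0}]'

```text
time_s: 32.9
ee_pos: [0.5876, 0.2635, 0.1672]
tcp_rot: [-179.7, -4.5, 85.7]
force: [0.6, 2.1, -2.0]
gripper_width: 0.286
```

```bash
python3 - <<'E'
from h import *
lay((.004,-.048,.026),34,8,8)
two('36')
E
```

```text
tip [  4.9 -54.2  27.8] e 47.63714909337741 F [ 0.6  2.1 -2. ] [-49.  28.  33.  94. -22.  62. -13.]
{"claw": -1, "dx": 0.4, "dy": -0.0, "dz": 0.6, "wx": 0.000, "wy": -0.030, "wz": 0.000},
{"claw": -1, "dx": 0.4, "dy": -0.0, "dz": 0.6, "wx": -0.000, "wy": -0.030, "wz": -0.000},
{"claw": -1, "dx": 0.4, "dy": -0.0, "dz": 0.6, "wx": 0.000, "wy": -0.030, "wz": -0.000},
{"claw": -1, "dx": 0.4, "dy": -0.0, "dz": 0.6, "wx": -0.000, "wy": -0.030, "wz": 0.000},
{"claw": -1, "dx": 0.4, "dy": -0.0, "dz": 0.6, "wx": 0.000, "wy": -0.030, "wz": 0.000},
{"claw": -1, "dx": 0.4, "dy": -0.0, "dz": 0.6, "wx": 0.000, "wy": -0.030, "wz": -0.000},
{"claw": -1, "dx": 0.4, "dy": -0.0, "dz": 0.6, "wx": 0.000, "wy": -0.030, "wz": -0.000},
{"claw": -1, "dx": 0.4, "dy": -0.0, "dz": 0.6, "wx": -0.000, "wy": -0.030, "wz": -0.000},
pred crop [267. 223.] [601. 233.]
```

View pics/c36.png

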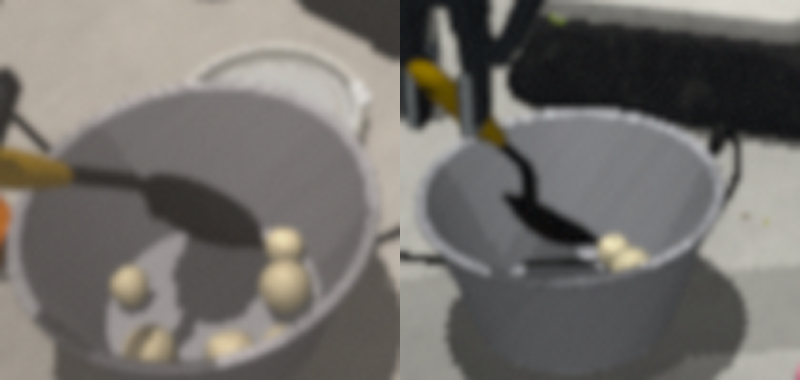

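>>> send_rows --plan '[{"claw": -1,"dx": 0.4,"dy": 0,"dz": 0.5,"wx": 0,"wy": -0.03,"wz": 0},{"claw": -1,"dx": 0.4,"dy": 0,"dz": 0.6,"wx": 0,"wy": -0.03,"wz": 0},{"claw": -1,"dx": 0.4,"dy": 0,"dz": 0.6,"wx": 0,"wy": -0.03,"wz": 0},{"claw": -1,"dx": 0.4,"dy": 0,"dz": 0.6,"wx": 0,"wy": -0.03,"wz": 0},{"claw": -1,"dx": 0.4,"dy": 0,"dz": 0.6,"wx": 0,"wy": -0.03,"wz": 0},{"claw": -1,"dx": 0.4,"dy": 0,"dz": 0.6,"wx": 0,"wy": -0.03,"wz": 0},{"claw": -1,"dx": 0.4,"dy": 0,"dz": 0.6,"wx": 0,"wy": -0.03,"wz": 0},{"claw": -1,"dx": 0,"dy": 0,"dz": 0,"wx": 0,"wy": 0,"wz": 0}]'

```text
time_s: 33.8
ee_pos: [0.5887, 0.2949, 0.1204]
tcp_rot: [-179.6, 8.5, 86.0]
force: [-0.3, 0.8, -0.3]
gripper_width: 0.286
```

```bash
python3 - <<'E'
from h import *
lay((.004,-.048,.026),28,4,4)
a,cs=snap('scene','s37');b,cd=snap('side','d37')
o=np.hstack([cv2.resize(a[200:340,110:265,::-1],(400,362),interpolation=cv2.INTER_CUBIC),cv2.resize(b[190:330,160:315,::-1],(400,362),interpolation=cv2.INTER_CUBIC)])
cv2.imwrite('pics/c37.png',o)
E
```

```text
tip [  4.4 -49.9  23.5] e 34.72492375548994 F [-0.3  0.8 -0.3] [-57.  38.  35.  88. -15.  65. -24.]
{"claw": -1, "dx": 0.4, "dy": -0.0, "dz": 0.5, "wx": 0.000, "wy": -0.029, "wz": 0.000},
{"claw": -1, "dx": 0.4, "dy": -0.0, "dz": 0.5, "wx": -0.000, "wy": -0.029, "wz": -0.000},
{"claw": -1, "dx": 0.4, "dy": -0.0, "dz": 0.5, "wx": 0.000, "wy": -0.029, "wz": 0.000},
{"claw": -1, "dx": 0.4, "dy": -0.0, "dz": 0.5, "wx": -0.000, "wy": -0.029, "wz": -0.000},
```

View pics/c37.png

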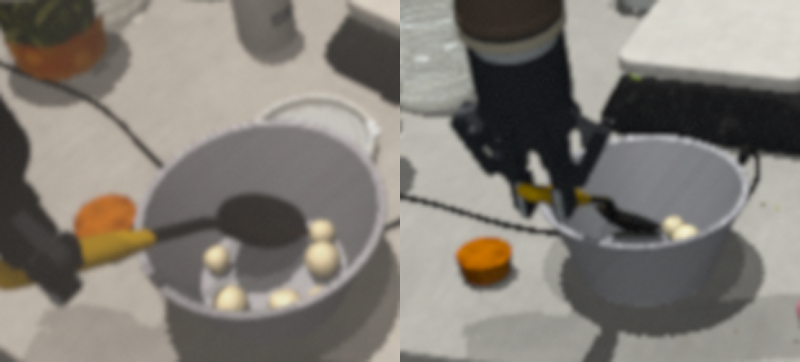

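>>> send_rows --plan '[{"claw": -1,"dx": 0.4,"dy": 0,"dz": 0.4,"wx": 0,"wy": -0.029,"wz": 0},{"claw": -1,"dx": 0.3,"dy": 0,"dz": 0.4,"wx": 0,"wy": -0.029,"wz": 0},{"claw": -1,"dx": 0.3,"dy": 0,"dz": 0.4,"wx": 0,"wy": -0.029,"wz": 0},{"claw": -1,"dx": 0,"dy": 0,"dz": 0,"wx": 0,"wy": 0,"wz": 0},{"claw": -1,"dx": 0,"dy": 0,"dz": 0,"wx": 0,"wy": 0,"wz": 0},{"claw": -1,"dx": 0,"dy": 0,"dz": 0,"wx": 0,"wy": 0,"wz": 0},{"claw": -1,"dx": 0,"dy": 0,"dz": 0,"wx": 0,"wy": 0,"wz": 0},{"claw": -1,"dx": 0,"dy": 0,"dz": 0,"wx": 0,"wy": 0,"wz": 0}]'

```text
time_s: 34.7
ee_pos: [0.5915, 0.3, 0.1087]
tcp_rot: [-179.8, 13.7, 85.7]
force: [-0.8, 1.8, 0.1]
gripper_width: 0.284
```

```bash
python3 - <<'E'
from h import *
lay((.004,-.048,.026),26,4,1)
a,cs=snap('scene','s38');b,cd=snap('side','d38')
o=np.hstack([cv2.resize(a[200:340,110:265,::-1],(400,362),interpolation=cv2.INTER_CUBIC),cv2.resize(b[190:330,160:315,::-1],(400,362),interpolation=cv2.INTER_CUBIC)])
cv2.imwrite('pics/c38.png',o)
E
```

```text
tip [  6.1 -52.4  30.2] e 29.58987301482443 F [-0.8  1.8  0.1] [-59.  42.  36.  85. -13.  68. -27.]
{"claw": -1, "dx": 0.3, "dy": -0.0, "dz": 0.4, "wx": 0.000, "wy": -0.016, "wz": 0.000},
```

View pics/c38.png

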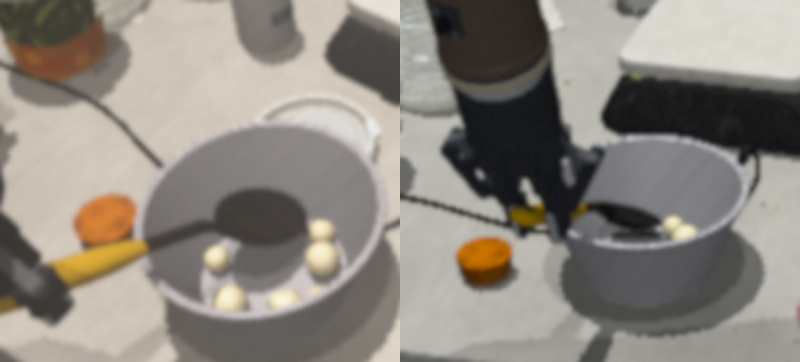

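>>> send_rows --plan '[{"claw": -1,"dx": 0.1,"dy": 0,"dz": 0.4,"wx": 0,"wy": 0,"wz": 0},{"claw": -1,"dx": 0.1,"dy": 0,"dz": 0.4,"wx": 0,"wy": 0,"wz": 0},{"claw": -1,"dx": 0,"dy": 0,"dz": 0,"wx": 0,"wy": 0,"wz": 0},{"claw": -0.2,"dx": 0,"dy": 0,"dz": 0,"wx": 0,"wy": 0,"wz": 0},{"claw": 0,"dx": 0,"dy": 0,"dz": 0,"wx": 0,"wy": 0,"wz": 0},{"claw": 0.4,"dx": 0,"dy": 0,"dz": 0,"wx": 0,"wy": 0,"wz": 0},{"claw": 0.6,"dx": 0,"dy": 0,"dz": 0,"wx": 0,"wy": 0,"wz": 0},{"claw": 0.6,"dx": 0,"dy": 0,"dz": 0,"wx": 0,"wy": 0,"wz": 0}]'

```text
time_s: 35.6
ee_pos: [0.5932, 0.3003, 0.1023]
tcp_rot: [180.0, 13.6, 85.6]
force: [-0.1, 0.4, -0.5]
gripper_width: 0.802
```

```bash
python3 - <<'E'
from h import *
a,cs=snap('scene','s39');b,cd=snap('side','d39');w,_=snap('wrist','w39')
o=np.hstack([cv2.resize(a[200:340,110:265,::-1],(400,362),interpolation=cv2.INTER_CUBIC),cv2.resize(b[190:330,160:315,::-1],(400,362),interpolation=cv2.INTER_CUBIC)])
o=np.vstack([o,np.pad(w[200:420,:,::-1],((0,0),(0,240),(0,0)))])
cv2.imwrite('pics/c39.png',o)
E
```

```text
(no output)
```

View pics/c39.png

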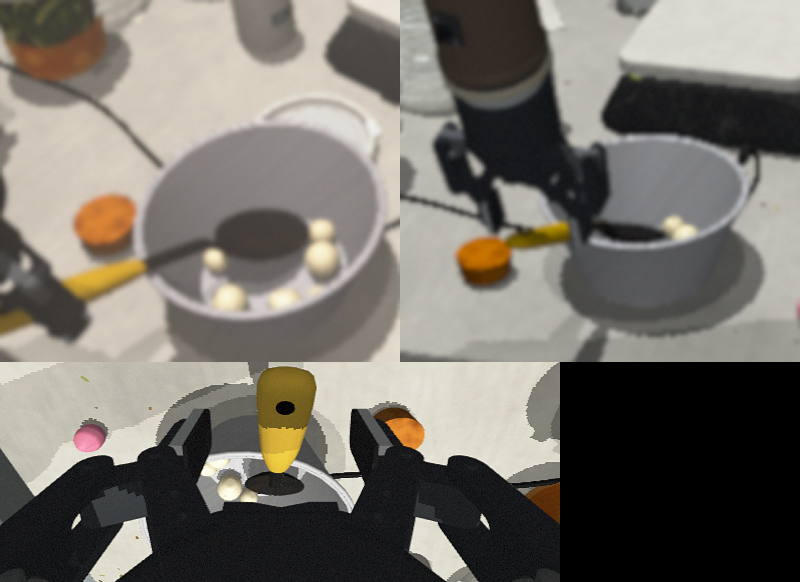

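>>> send_rows --plan '[{"claw": 0.8,"dx": 0,"dy": 0,"dz": -0.6,"wx": 0,"wy": 0,"wz": 0},{"claw": 0.8,"dx": 0,"dy": 0,"dz": -1.2,"wx": 0,"wy": 0,"wz": 0},{"claw": 0.8,"dx": 0,"dy": 0,"dz": -2,"wx": 0,"wy": 0,"wz": 0},{"claw": 0.8,"dx": 0,"dy": 0,"dz": -2,"wx": 0,"wy": 0,"wz": 0},{"claw": 0.8,"dx": 0,"dy": 0,"dz": -2.5,"wx": 0,"wy": 0,"wz": 0},{"claw": 0.8,"dx": 0,"dy": 0,"dz": -2.5,"wx": 0,"wy": 0,"wz": 0},{"claw": 0.8,"dx": 0,"dy": 0,"dz": -2.5,"wx": 0,"wy": 0,"wz": 0},{"claw": 0.8,"dx": 0,"dy": 0,"dz": 0,"wx": 0,"wy": 0,"wz": 0}]'

```text
time_s: 36.55
ee_pos: [0.5958, 0.3342, 0.243]
tcp_rot: [179.8, 13.5, 85.6]
force: [0.3, -0.2, 0.4]
gripper_width: 0.901
```

```bash
python3 - <<'E'
from h import *
a,cs=snap('scene','s40');b,cd=snap('side','d40');w,_=snap('wrist','w40')
o=np.hstack([cv2.resize(a[200:340,90:255,::-1],(400,340),interpolation=cv2.INTER_CUBIC),cv2.resize(b[190:330,160:315,::-1],(400,340),interpolation=cv2.INTER_CUBIC)])
o=np.vstack([o,np.pad(w[60:320,:,::-1],((0,0),(0,240),(0,0)))])
cv2.imwrite('pics/c40.png',o); print(pose()[0])
E
```

```text
[0.59409987 0.33251989 0.23835899]
```

View pics/c40.png

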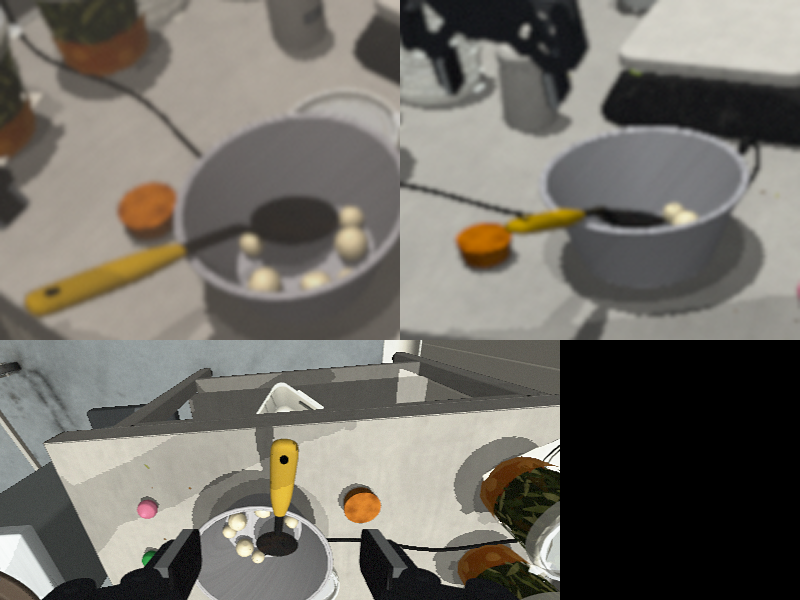

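```bash
python3 - <<'E'
from h import *
_,cs=load('s40');_,cd=load('d40');_,cw=load('w40')
f1=lambda u,v:(90+u*165/400,200+v*140/340); f2=lambda u,v:(160+(u-400)*155/400,190+v*140/340); f3=lambda u,v:(u,v-340+60)
hole,r=tri([ray(cs,*f1(52,293)),ray(cw,*f3(284,460))]);print('hole',hole,r)
n,r=tri([ray(cs,*f1(185,249)),ray(cd,*f2(583,214)),ray(cw,*f3(280,517))]);print('neck',n,r)
hd,r=tri([ray(cs,*f1(295,221)),ray(cd,*f2(632,219)),ray(cw,*f3(277,543))]);print('head',hd,r)
e,r=tri([ray(cs,*f1(28,303)),ray(cd,*f2(508,228)),ray(cw,*f3(285,442))]);print('end',e,r)
for a,b in((e,n),(e,hd),(hole,n)):
    d=a-b;print(np.linalg.norm(d),'az',np.degrees(np.arctan2(d[1],d[0])),'el',np.degrees(np.arcsin(d[2]/np.linalg.norm(d))))
d=(e-hd)/np.linalg.norm(e-hd); print('tip',hd-.0465*d,inbowl(hd-.0465*d)*1000)
print('pieces')
for k,u,v in (('L',245,549),('L',237,522),('s',229,533),('s',258,558),('?',262,514),('?',291,523)): print(k,inbowl(onz(cw,*f3(u,v),.017))*1000)
cv2.imwrite('pics/c41.png',cv2.resize(load('w40')[0][210:320,170:350,::-1],(720,440),interpolation=cv2.INTER_CUBIC))
E
```

```text
hole [0.59708957 0.33289565 0.15553233] [np.float64(0.001123472251865765), np.float64(0.0011234722518657704)]
neck [0.58556058 0.23455227 0.09890703] [np.float64(0.0020471656677485896), np.float64(0.00026085940453835003), np.float64(0.002283584599165154)]
head [0.57325024 0.13111208 0.02533376] [np.float64(0.000731779371976322), np.float64(0.0003387323271383972), np.float64(0.000457063799103055)]
end [0.60237067 0.34984102 0.15902401] [np.float64(0.0015766981289417725), np.float64(0.004164471696440124), np.float64(0.00304141574209759)]
0.1311034893835339 az 81.70424511986879 el 27.29332149995512
0.2579988969611793 az 82.41653478885836 el 31.21034787655883
0.11406472075029 az 83.31362410154547 el 29.76417381157598
tip [0.56800177 0.09168984 0.00123832] [ 22.68404135 -53.444038  ]
pieces
L [-27.99012451 -36.16677553]
L [-39.6651266   17.40143017]
s [-52.75836298  -4.52459447]
s [ -6.69089629 -54.61272136]
? [-1.47612524 34.08271184]
? [43.44736567 19.31034415]
```

View pics/c41.png

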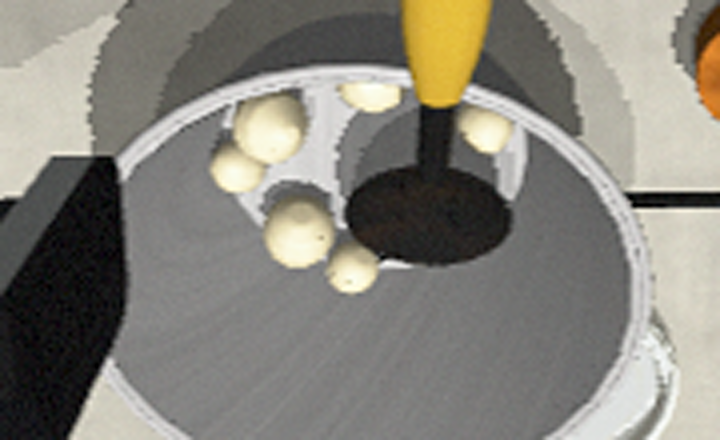

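```bash
python3 - <<'E'
from h import *
a,_=snap('scene','s42'); b,_=load('s40'); print('moved px',(np.abs(a.astype(int)-b).max(2)>40)[200:340,90:300].sum())
a0,_=load('scene0'); print('bystander diff', (np.abs(a.astype(int)-a0).max(2)>60)[165:225,195:230].sum(),(np.abs(a.astype(int)-a0).max(2)>60)[165:205,375:410].sum(),(np.abs(a.astype(int)-a0).max(2)>60)[235:265,240:260].sum())
print(arm.hand_in())
E
```

```text
moved px 57
bystander diff 0 0 4
the job is handed in; nothing more can be done
None
```

I took the spoon off the scale, leaned it head down in the bowl and let go. I then took the handle again from above, held it at about 64–70° and stirred about four turns. After that I laid it back on the rim, let go, backed the gripper clear and handed in at about 37 s. The hand-in gave no verdict.

**Last checks (camera images)**
- **Spoon:** it leans on the rim at about 30°, with the tip inside the bowl near the floor, and nothing is touching it.
- **Garlic:** all six pieces are in the bowl. Two bulbs are on the cloves' side, and one clove is on the bulbs' side. By estimate, those two bulbs and all three cloves are more than 15 mm from where they started.
- **Bystanders:** the shaker and label roll show no change from the first picture. The cup region differs by 4 pixels.
- **Spoon at rest:** 57 pixels differed between the last two pictures in a window around the bowl and spoon. I took this as noise and did not look into it.

**What failed or disagreed**
- **Missed grasps:** my first two grasps closed on nothing. In the pictures the fingertips sit about 30 mm short of the TCP position the arm reports, so I corrected for that.
- **Slip in the grip:** the spoon turned in the grip while stirring, so I measured its tip again from the images three times. I judged the passes on all four sides of the bowl from those estimates, good to about 10 mm. The +y pass rests on the estimates alone, with no picture of the tip there.

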